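# Spray-clean the filter cartridges under extraction

## Robot

A 6-joint arm with a two-finger parallel gripper is mounted at the origin on the work surface. World frame = base frame: x ahead of the robot, y to its left, z up, the work surface at z = 0. Lengths are in m, angles in rad, forces in N, time in s.
With the tool pointing down it reaches from about 0.3 to 0.875 m from the base axis. Payload 6.4 kg.
Tool frame: the origin (TCP) lies midway between the tips of the shut fingers; the grasp point (between the pads) lies 19 mm behind it; z points along the fingers, y is the line along which they close (so a half turn about z gives the same grasp; the last joint's range is limited). The gripper opens to 85 mm and grips with 20 to 120 N. Pads are 22 mm wide; open, the fingers measure 114 mm over their backs; the gripper's body (76 mm by 85 mm) begins 54 mm behind the grasp point. The pads swing forward as they close: fully open they stand 13 mm farther back than shut.
Start: joints at [-1.357, 0.181, 1.607, -0, 1.354, -0.206], TCP at [0.234, -0.525, 0.208] pointing down, gripper open.
Joint ranges: [-2.99, 2.99], [-0.89, 2.07], [0.3, 2.58], [-1.14, 4.28], [0, 2.63], [-3.12, 3.12]. Speed limits (rad/s): [2.57, 2.57, 3.01, 3.14, 3.14, 3.14].

## Interface

Orientations are given as a unit quaternion [w, x, y, z].
In Python, from bench import ctrl, vision, workorder gives the robot as it stands. The module is installed in compiled form; this text tells all that it offers.
- The arm moves only by the tool servo_tool, never from a script. Its argument "steps" is a list of rows, each an object of numbers: "dx", "dy", "dz": the shift along the world's x, y, z as a fraction of full scale; "wx", "wy", "wz": the turn, a rotation vector about the world's x, y, z as a fraction of full scale. A call has exactly 5 rows; each row is the pose to reach, as a shift and turn from the pose commanded when the call began, turning the shorter way round; what a row does not reach only later rows make up. Full scale, the value 1, is 100 mm for a shift and pi rad for a turn. A row lasts 1/12 s, in which the tool goes at most 41.7 mm and 7.16 degrees, less where a joint would pass 70% of its speed; a pose out of reach is approached as far as the arm can. A call with a number of a shift or a turn outside -1 to 1 is refused whole. A call with a gripper value outside its range is refused whole. "jaw" is the opening, from 0 (shut) to 1 (fully open), set as the call begins (left out, the last holds). The fingers move at their own pace and stop on an object; the grip force is fixed at half the most. Time passes only in rows, so rows that repeat a pose let the fingers close, or fill a call up. It gives the time, the measured TCP pose, the force, the opening and the grip force at its end, in the units of the state.
- ctrl.get_obs(): the state, without advancing time (a new reading comes with each control period).
- vision.camera(name): name is "scene" or "top" or "wrist"; returns a dict with "frame" (420x560x3 uint8, red, green, blue), "vfov" (degrees; the focal length in pixels is half the picture's height over the tangent of half this angle, whatever the lens; pixels are square), "cx", "cy" (the principal point, pixels), "camera_from_world" (4x4, takes a point from world to camera coordinates). Camera axes: x right, y up, looking along -z (the intrinsics and any distortion apply to the point x, -y, -z); pixel columns grow to the right and rows downward; lengths in m; the calibration is good to about 2 mm. A picture is of the moment at which its call begins. There is no depth.
- workorder.hand_in(): hands the job in; it is judged then, once.
The state is a dict: "time_s": time; "q": joint angles; "dq": joint speeds; "joint_efforts": joint torques, N m; "eef_pos": TCP position; "eef_rot": TCP orientation; "wrist_force": force on the tool from outside, world axes, zero at the start; "torque": the same for the moment, N m; "opening": opening from 0.0 (shut) to 1.0 (fully open); "grasp_force": force on a finger pad.
Only numpy, scipy, OpenCV 4.12 (cv2) and the standard library are available. Lean on these libraries where they do the work, as an engineer would, in place of code of your own. Each camera call takes 0.05 s, during which the arm holds its last target. There are 200 camera calls.

## Task

Spray-clean the filter cartridges: stand every cartridge on the wash tray, upright, its white code plate squarely facing the scanner block, and swing the fume-extraction lever to its 60-degree mark. With all that in place press the cleaner canister's nozzle cap fully down for a moment and let it come up again (never press it while the lever is off that mark), then swing the lever right back to its closed stop. Leave the cartridges standing like that, and everything else on the bench where it is.

Things in the scene. Friction and masses are not known exactly. Their poses are not given: they have to be found in the camera images.
- cart1: Filter cartridge, one of 4 or 5 present (absent: None): upright aluminium cylinder 50 mm in diameter on a steel foot disc (76 mm diameter, 12 mm thick), 80 mm tall in all, 0.4 kg, black lid band round the top 18 mm. Its marked side has a white code plate with black bars; a white rib on the lid runs from the centre to the marked side. Origin: centre of the underside, z up, +x out through the plate.
- cart2: Filter cartridge, one of 4 or 5 present (absent: None): upright aluminium cylinder 50 mm in diameter on a steel foot disc (76 mm diameter, 12 mm thick), 80 mm tall in all, 0.4 kg, black lid band round the top 18 mm. Its marked side has a white code plate with black bars; a white rib on the lid runs from the centre to the marked side. Origin: centre of the underside, z up, +x out through the plate.
- cart3: Filter cartridge, one of 4 or 5 present (absent: None): upright aluminium cylinder 50 mm in diameter on a steel foot disc (76 mm diameter, 12 mm thick), 80 mm tall in all, 0.4 kg, black lid band round the top 18 mm. Its marked side has a white code plate with black bars; a white rib on the lid runs from the centre to the marked side. Origin: centre of the underside, z up, +x out through the plate.
- cart4: Filter cartridge, one of 4 or 5 present (absent: None): upright aluminium cylinder 50 mm in diameter on a steel foot disc (76 mm diameter, 12 mm thick), 80 mm tall in all, 0.4 kg, black lid band round the top 18 mm. Its marked side has a white code plate with black bars; a white rib on the lid runs from the centre to the marked side. Origin: centre of the underside, z up, +x out through the plate.
- cart5: Filter cartridge, one of 4 or 5 present (absent: None): upright aluminium cylinder 50 mm in diameter on a steel foot disc (76 mm diameter, 12 mm thick), 80 mm tall in all, 0.4 kg, black lid band round the top 18 mm. Its marked side has a white code plate with black bars; a white rib on the lid runs from the centre to the marked side. Origin: centre of the underside, z up, +x out through the plate.
- station: Fixed wash tray + scanner. Aluminium tray 170 (x) by 470 mm (y), walls 4 mm thick, 12 mm high, floor 4 mm above the bench: room for five cartridges in a row along y. Scanner block: white bar 50 mm deep, 430 mm long, 60 mm high behind the tray's +x wall, dark window facing the tray. Origin: centre of the tray's underside; a cartridge faces the scanner when its +x points along the station's +x.
- scan_mid (a point): Middle of the scanner's window face, 90 mm in +x from the tray's centre, 40 mm above the bench.
- tray_mid (a point): A point on the tray's floor, 10 mm nearer the robot than the tray's centre; the line through it along the station's y is the middle of the standing room.
- canister: Fixed steel cleaner canister, 66 mm in diameter, body 178 mm tall on a 92 mm foot, white sleeve, with the sprung nozzle cap on top. Origin at the centre of the underside; its nozzle points along +x.
- cap_top (a point): Centre of the top of the sprung nozzle cap (white disc 36 mm in diameter), 212 mm above the bench when up; it moves with the cap. Press it straight down.
- cap (a joint): Nozzle cap travel in m: 0 up, 0.012 fully down; about 10 N when fully down, it springs back up.
- damper (a joint): Angle (rad) of the fume-extraction lever: 0 at its closed stop, growing counterclockwise seen from above to 1.65 at the other stop. The 60-degree mark (1.047) is the second of the two long white ticks on the black arc; the first long tick is the closed stop. Stiff: it stays where it is left.
- damper_grip (a point): Middle of the upright black round grip (22 mm in diameter; from 44 to 104 mm above the bench, this point at 81 mm) on the end of the lever, 100 mm from the pivot; moves with the lever.
- damper_pivot (a point): The lever's upright pivot axis, on top of the fixed grey housing (72 mm in diameter), 36 mm above the bench.
- spare_can: Bystander: plain grey can 66 mm in diameter, 70 mm tall, no foot disc, with no code plate, standing by the cartridges. Origin at the centre of the underside.
- wrench: Bystander: steel wrench 190 mm long lying flat along its x.
- screwdriver: Bystander: screwdriver 180 mm long lying along its x.
- jar: Bystander: closed glass jar 64 mm in diameter, 85 mm tall.
- mug: Bystander: white mug 80 mm in diameter, 90 mm tall, handle at its +y.
Things that resemble listed ones, but are neither listed nor needed, are in the scene too. What is shaped like the canister but pink or yellow is not meant.

How it is judged:
By the outcome, as a careful person would: the job done as asked, in the order asked, and still so for the second after the job is handed in, with the robot touching nothing.
Of cart1, cart2, cart3, cart4, cart5 only 4 to 5 are there at a start; the rules pass over those that are not, and their reading is None.
At some moment in a run one of cart1, cart2, cart3, cart4, cart5 may be knocked a few centimetres aside while the robot is not near it.
It also fails if it takes over 208 s, if anything falls off the work surface, if the arm or the gripper's body presses on something with over 40 N, if the wrist force passes 120 N, or if a joint passes its speed limit or range.

## Working session

There is one attempt and no reset: what is moved stays moved. The work goes in short steps, Python scripts to look and compute and a tool call to move; the robot and the scene stay as the last step left them, time stands still between calls to the robot, and variables do not carry over. Pictures are saved under pics/ and viewed, at most 14 in all, crops included, and the job is handed in when it is done.

Besides the shell and the picture viewer there is one more tool, called after ">>>" as name(argument=value, ...), one argument or row to a line, values as JSON. servo_tool: Moves the arm, as the interface text tells. Its arguments: {"type":"object","properties":{"steps":{"type":"array","items":{"type":"object","properties":{"dx":{"type":"number"},"dy":{"type":"number"},"dz":{"type":"number"},"wx":{"type":"number"},"wy":{"type":"number"},"wz":{"type":"number"}}}},"jaw":{"type":"number"}},"required":["steps"]}

```bash
mkdir -p pics
cat > h.py <<'E'
import numpy as np, cv2
from bench import ctrl, vision, workorder
def snap(name,fn=None):
    c=vision.camera(name)
    if fn: cv2.imwrite('pics/'+fn,c['frame'][:,:,::-1])
    return c
def K(c):
    f=c['frame'].shape[0]/2/np.tan(np.radians(c['vfov'])/2); return f
def ray(c,u,v):
    f=K(c); M=np.array(c['camera_from_world']); R=M[:3,:3]; o=-R.T@M[:3,3]
    d=R.T@np.array([(u-c['cx'])/f,-(v-c['cy'])/f,-1]); return o,d
def onz(c,u,v,z):
    o,d=ray(c,u,v); return o+d*(z-o[2])/d[2]
def proj(c,p):
    M=np.array(c['camera_from_world']); q=M[:3,:3]@np.array(p)+M[:3,3]; f=K(c)
    return c['cx']+f*q[0]/-q[2], c['cy']-f*q[1]/-q[2]
E
ls
python3 - <<'E'
from h import *
for n in ['top','scene']:
    c=snap(n,n+'0.png'); print({k:c[k] for k in c if k!='frame'})
print(ctrl.get_obs())
E
```

```text
h.py
pics
{'vfov': 44.88811279628938, 'cx': 280.2355020788436, 'cy': 211.61267705790226, 'camera_from_world': array([[-0.00968174, -0.99988362, -0.01179011, -0.10070077],
       [ 0.98583733, -0.01151855,  0.16730836, -0.53680485],
       [-0.16742469, -0.01000329,  0.98583412, -1.75639447],
       [ 0.        ,  0.        ,  0.        ,  1.        ]])}
{'vfov': 50.52557784941544, 'cx': 282.2689881608613, 'cy': 207.49768185985351, 'camera_from_world': array([[ 0.53516834,  0.84448927, -0.02080208, -0.15592251],
       [-0.54256207,  0.36249759,  0.75777431,  0.20922797],
       [ 0.64747298, -0.3942504 ,  0.65218507, -1.75166993],
       [ 0.        ,  0.        ,  0.        ,  1.        ]])}
{'time_s': 0.1, 'q': array([-1.35728792e+00,  1.81486831e-01,  1.60790893e+00,  1.87879461e-05,
        1.35380790e+00, -2.06297455e-01]), 'dq': array([-0.00044986, -0.00280145, -0.00251047, -0.00084173,  0.00078008,
       -0.00016414]), 'joint_efforts': array([-8.45852105e-05, -4.45876908e+01, -3.52239883e+01, -3.95478792e-04,
        4.12226625e-03,  1.30140063e-05]), 'eef_pos': array([ 0.23426757, -0.52452664,  0.20766254]), 'eef_rot': array([-8.05533001e-04,  9.78051251e-01,  2.08362907e-01,  6.26777355e-06]), 'wrist_force': array([-1.3200415 , -0.99002389, -1.33408875]), 'torque': array([-0.028731  ,  0.05578532, -0.05658519]), 'grasp_force': 0.0, 'opening': 0.9972577568082942}
```

View pics/top0.png

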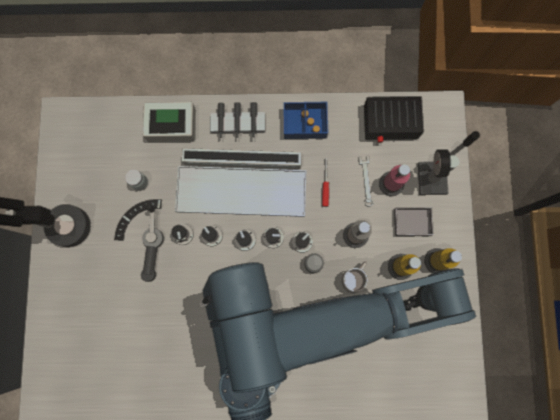

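View pics/scene0.png

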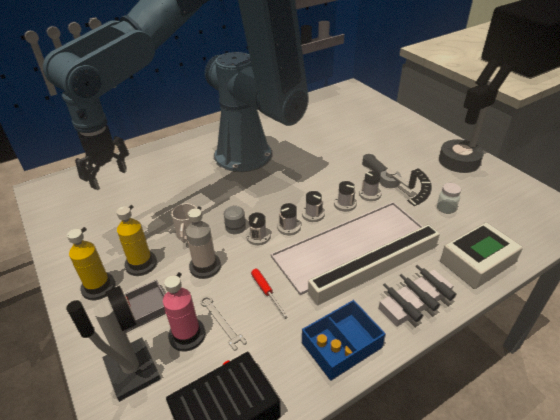

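Run:
```python
import cv2
a=cv2.imread('pics/top0.png')
cv2.imwrite('pics/crop1.png',cv2.resize(a[190:285,105:265],None,fx=5,fy=5,interpolation=cv2.INTER_CUBIC))
b=cv2.imread('pics/scene0.png')
l=cv2.resize(b[140:250,215:445],None,fx=3.4,fy=3.4,interpolation=cv2.INTER_CUBIC)
cv2.imwrite('pics/crop2.png',l)
```

```text
(no output)
```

View pics/crop1.png

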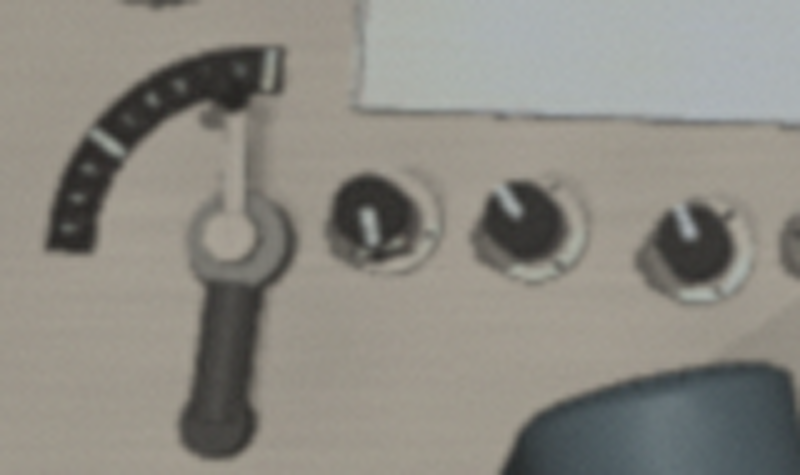

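View pics/crop2.png

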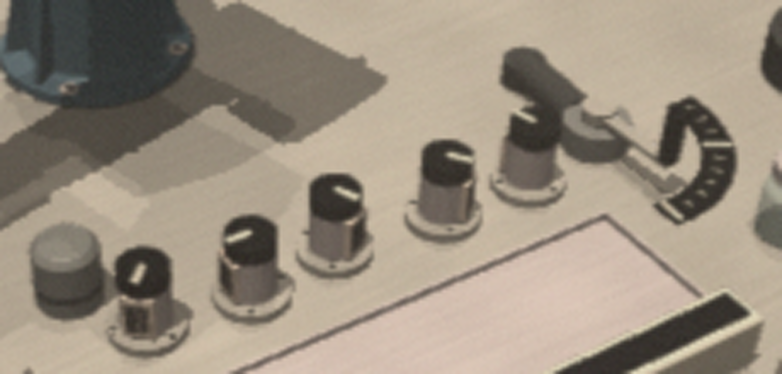

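Run:
```python
from h import *
c=snap('top'); g=cv2.cvtColor(c['frame'],cv2.COLOR_RGB2HSV); V=g[...,2]
for (u,v) in [(179,232),(209,233),(243,238),(272,236),(302,240)]:
    m=np.zeros(V.shape,np.uint8); m[v-14:v+14,u-14:u+14]=(V[v-14:v+14,u-14:u+14]<70)*1
    ct,_=cv2.findContours(m,cv2.RETR_EXTERNAL,2); k=max(ct,key=cv2.contourArea)
    (a,b),r=cv2.minEnclosingCircle(k); print((a,b),r,cv2.boundingRect(k),onz(c,a,b,.078).round(3))
# tray
m=((g[...,1]<45)&(V>135)).astype(np.uint8); m=cv2.morphologyEx(m,cv2.MORPH_OPEN,np.ones((3,3)))
ct,_=cv2.findContours(m,cv2.RETR_EXTERNAL,2)
for k in ct:
    if cv2.contourArea(k)>150:
        r=cv2.minAreaRect(k); bx=cv2.boxPoints(r); print('blob',r,[onz(c,*p,.012)[:2].round(3).tolist() for p in bx])
for n,p,z in [('lev grip',(151.5,208.5),.104),('pivot',(151,237),.045),('tick60',(126.5,218.5),.0),('tick0',(159.5,204),.0)]: print(n,onz(c,*p,z).round(3))
o=c['camera_from_world']; print(-np.array(o)[:3,:3].T@np.array(o)[:3,3])
w=snap('wrist','w0.png'); print(w['camera_from_world'],w['vfov'],w['cx'],w['cy'])
```

```text
(179.0, 232.42857360839844) 7.457460880279541 (172, 226, 15, 13) [0.461 0.244 0.078]
(209.03543090820312, 234.01968383789062) 7.251606464385986 (202, 227, 15, 15) [0.454 0.14  0.078]
(243.203125, 238.671875) 7.23449182510376 (236, 232, 15, 14) [0.437 0.022 0.078]
(272.536376953125, 236.1454620361328) 7.308842658996582 (266, 229, 13, 15) [ 0.445 -0.079  0.078]
(301.0, 240.0) 7.280210018157959 (296, 233, 13, 15) [ 0.43  -0.177  0.078]
blob ((421.1731262207031, 313.3653564453125), (12.159199714660645, 27.260143280029297), 78.69007110595703) [[0.188, -0.543], [0.206, -0.637], [0.165, -0.643], [0.148, -0.549]]
blob ((65.84103393554688, 223.7167510986328), (18.3989200592041, 14.369403839111328), 81.25383758544922) [[0.536, 0.701], [0.543, 0.65], [0.476, 0.636], [0.469, 0.687]]
blob ((253.0, 255.0), (328.0, 468.0), 90.0) [[1.016, 0.878], [0.99, -0.884], [-0.173, -0.794], [-0.162, 0.787]]
lev grip [0.542 0.335 0.104]
pivot [0.45  0.35  0.045]
tick60 [0.524 0.453 0.   ]
tick0 [0.577 0.335 0.   ]
[ 0.23416349 -0.12444199  1.82013825]
[[ 4.08692767e-01 -9.12671509e-01 -9.68641389e-04 -5.74750685e-01]
 [ 8.74510537e-01  3.91907597e-01 -2.85726716e-01  3.75534518e-02]
 [ 2.61154251e-01  1.15927355e-01  9.58310652e-01 -3.79130633e-01]
 [ 0.00000000e+00  0.00000000e+00  0.00000000e+00  1.00000000e+00]] 58.49200389806984 274.50182828823097 208.02173292852328
```

```bash
cat >> h.py <<'E'
def tray(c):
    F=c['frame'].astype(int); m=((F[...,2]-F[...,0]>-6)&(F[...,1]>110)).astype(np.uint8)
    z=np.zeros_like(m); z[160:222,165:315]=m[160:222,165:315]
    z=cv2.morphologyEx(z,cv2.MORPH_OPEN,np.ones((5,5)))
    ct,_=cv2.findContours(z,cv2.RETR_EXTERNAL,2); k=max(ct,key=cv2.contourArea)
    P=np.array([onz(c,*p[0],.008)[:2] for p in k],np.float32)
    return cv2.minAreaRect(P),k
E
python3 - <<'E'
from h import *
c=snap('top')
r,k=tray(c); print(r, cv2.boxPoints(r), cv2.boundingRect(k))
for p in [(180,168),(306,171),(304,216),(177,211),(183,163),(301,166)]: print(p,onz(c,*p,.012 if p[1]>167 else .06)[:2].round(3))
E
```

```text
((0.6214222311973572, 0.03678138554096222), (0.4694995880126953, 0.17326931655406952), 87.23924255371094) [[ 0.52358127 -0.19352314]
 [ 0.69664943 -0.20186877]
 [ 0.7192632   0.2670859 ]
 [ 0.54619503  0.27543154]] (176, 167, 130, 50)
(180, 168) [0.708 0.26 ]
(306, 171) [ 0.691 -0.202]
(304, 216) [ 0.524 -0.192]
(177, 211) [0.548 0.267]
(183, 163) [0.714 0.24 ]
(301, 166) [ 0.697 -0.182]
```

View pics/w0.png

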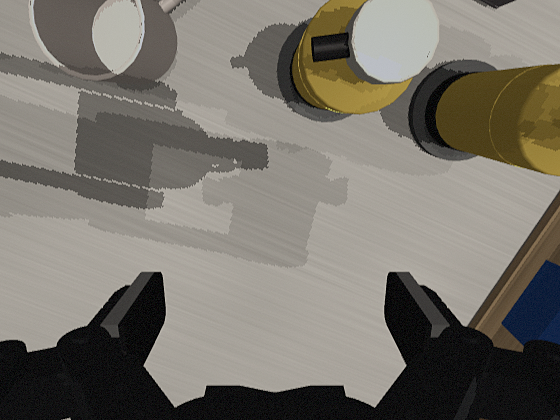

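>>> servo_tool(
  steps=[
    {"dz":0.2,"wz":-0.03},
    {"dz":0.4,"wz":-0.06},
    {"dz":0.6,"wz":-0.09},
    {"dz":0.8,"wz":-0.12},
    {"dz":1,"wz":-0.133},
  ],
  jaw=1,
)

```text
$.steps[0]: bad value
```

>>> servo_tool(
  steps=[
    {"dx":0.1,"dy":0.2,"dz":0.2},
    {"dx":0.2,"dy":0.4,"dz":0.4},
    {"dx":0.3,"dy":0.6,"dz":0.6},
    {"dx":0.4,"dy":0.8,"dz":0.8},
    {"dx":0.5,"dy":1,"dz":0.9},
  ],
)

```text
$.steps[0]: bad value
```

>>> servo_tool(
  steps=[
    {"dx":0.12,"dy":0.2},
    {"dx":0.24,"dy":0.4},
    {"dx":0.36,"dy":0.6},
    {"dx":0.48,"dy":0.8},
    {"dx":0.6,"dy":1},
  ],
)

```text
$.steps[0]: bad value
```

>>> servo_tool(
  steps=[
    {"dx":0.1,"dy":0.2},
    {"dx":0.2,"dy":0.4},
    {"dx":0.3,"dy":0.6},
    {"dx":0.4,"dy":0.8},
    {"dx":0.5,"dy":1},
  ],
)

```text
$.steps[0]: bad value
```

>>> servo_tool(
  steps=[
    {"dy":0.2},
    {"dy":0.4},
    {"dy":0.6},
    {"dy":0.8},
    {"dy":1},
  ],
)

```text
$.steps[0]: bad value
```

>>> servo_tool(
  steps=[
    {"dy":0.2},
    {"dy":0.4},
    {"dy":0.6},
    {"dy":0.8},
    {"dy":1},
  ],
)

```text
$.steps[0]: bad value
```

>>> servo_tool(
  steps=[
    {"dy":0.2},
    {"dy":0.4},
    {"dy":0.55},
    {"dy":0.55},
    {"dy":0.55},
  ],
)

```text
$.steps[0]: bad value
```

Run:
```python
from h import *
o=ctrl.get_obs(); print(o['eef_pos'],o['eef_rot'],o['q'],o['time_s'])
c=snap('wrist','w1.png')
np.save('w1.npy',c['camera_from_world'])
for p in [(.461,.244),(.454,.14),(.437,.022),(.445,-.079),(.43,-.177)]: print(proj(c,(*p,.08)))
```

```text
[ 0.23431849 -0.52478939  0.20805059] [-4.32623826e-04  9.78051902e-01  2.08360958e-01  4.61799723e-06] [-1.35729479e+00  1.81174616e-01  1.60746938e+00  1.26497559e-05
  1.35381387e+00 -2.06298904e-01] 0.25
(np.float64(-1212.6426060766753), np.float64(-1045.149834075903))
(np.float64(-883.0181410841391), np.float64(-836.098706690552))
(np.float64(-566.4014808778643), np.float64(-610.6217088101013))
(np.float64(-341.6489675232508), np.float64(-507.62161474945924))
(np.float64(-148.61490025264243), np.float64(-363.937285554882))
```

View pics/w1.png

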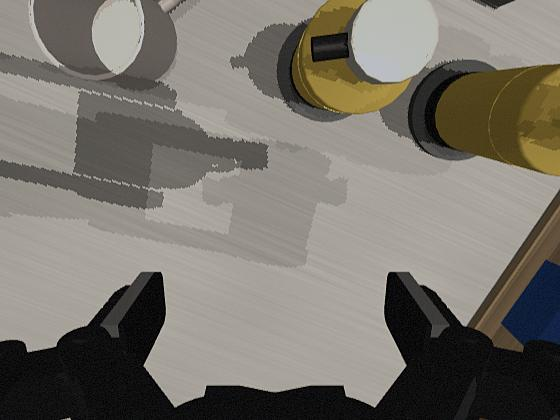

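The moves were refused: every row needs all six numbers. This view is unchanged, showing the mug and the yellow look-alikes.

>>> servo_tool(
  steps=[
    {"dx":0,"dy":0,"dz":0.2,"wx":0,"wy":0,"wz":-0.03},
    {"dx":0,"dy":0,"dz":0.4,"wx":0,"wy":0,"wz":-0.06},
    {"dx":0,"dy":0,"dz":0.6,"wx":0,"wy":0,"wz":-0.09},
    {"dx":0,"dy":0,"dz":0.8,"wx":0,"wy":0,"wz":-0.12},
    {"dx":0,"dy":0,"dz":1,"wx":0,"wy":0,"wz":-0.133},
  ],
  jaw=1,
)

```text
time_s: 0.72
eef_pos: [0.2343, -0.5249, 0.3093]
eef_rot: [-0.0, 1.0, -0.001, -0.0]
wrist_force: [1.0, -0.9, 0.3]
opening: 1.001
grasp_force: 0.0
```

>>> servo_tool(
  steps=[
    {"dx":0.1,"dy":0.2,"dz":0.2,"wx":0,"wy":0,"wz":0},
    {"dx":0.2,"dy":0.4,"dz":0.4,"wx":0,"wy":0,"wz":0},
    {"dx":0.3,"dy":0.6,"dz":0.6,"wx":0,"wy":0,"wz":0},
    {"dx":0.4,"dy":0.8,"dz":0.8,"wx":0,"wy":0,"wz":0},
    {"dx":0.5,"dy":1,"dz":0.9,"wx":0,"wy":0,"wz":0},
  ],
)

```text
time_s: 1.13
eef_pos: [0.2849, -0.4247, 0.4013]
eef_rot: [0.002, 1.0, 0.001, 0.001]
wrist_force: [1.0, 0.2, 0.5]
opening: 1.0
grasp_force: 0.0
```

>>> servo_tool(
  steps=[
    {"dx":0.12,"dy":0.2,"dz":0,"wx":0,"wy":0,"wz":0},
    {"dx":0.24,"dy":0.4,"dz":0,"wx":0,"wy":0,"wz":0},
    {"dx":0.36,"dy":0.6,"dz":0,"wx":0,"wy":0,"wz":0},
    {"dx":0.48,"dy":0.8,"dz":0,"wx":0,"wy":0,"wz":0},
    {"dx":0.6,"dy":1,"dz":0,"wx":0,"wy":0,"wz":0},
  ],
)

```text
time_s: 1.55
eef_pos: [0.3448, -0.324, 0.3986]
eef_rot: [0.0, 1.0, 0.001, 0.0]
wrist_force: [-0.1, -0.4, 0.1]
opening: 1.002
grasp_force: 0.0
```

>>> servo_tool(
  steps=[
    {"dx":0.1,"dy":0.2,"dz":0,"wx":0,"wy":0,"wz":0},
    {"dx":0.2,"dy":0.4,"dz":0,"wx":0,"wy":0,"wz":0},
    {"dx":0.3,"dy":0.6,"dz":0,"wx":0,"wy":0,"wz":0},
    {"dx":0.4,"dy":0.8,"dz":0,"wx":0,"wy":0,"wz":0},
    {"dx":0.5,"dy":1,"dz":0,"wx":0,"wy":0,"wz":0},
  ],
)

```text
time_s: 1.97
eef_pos: [0.3947, -0.224, 0.3986]
eef_rot: [0.0, 1.0, 0.001, 0.0]
wrist_force: [0.1, 0.2, 0.0]
opening: 0.997
grasp_force: 0.0
```

>>> servo_tool(
  steps=[
    {"dx":0,"dy":0.2,"dz":0,"wx":0,"wy":0,"wz":0},
    {"dx":0,"dy":0.4,"dz":0,"wx":0,"wy":0,"wz":0},
    {"dx":0,"dy":0.6,"dz":0,"wx":0,"wy":0,"wz":0},
    {"dx":0,"dy":0.8,"dz":0,"wx":0,"wy":0,"wz":0},
    {"dx":0,"dy":1,"dz":0,"wx":0,"wy":0,"wz":0},
  ],
)

```text
time_s: 2.38
eef_pos: [0.3942, -0.1241, 0.3985]
eef_rot: [0.0, 1.0, 0.001, 0.0]
wrist_force: [0.7, 0.7, -0.1]
opening: 1.001
grasp_force: 0.0
```

>>> servo_tool(
  steps=[
    {"dx":0,"dy":0.2,"dz":0,"wx":0,"wy":0,"wz":0},
    {"dx":0,"dy":0.4,"dz":0,"wx":0,"wy":0,"wz":0},
    {"dx":0,"dy":0.6,"dz":0,"wx":0,"wy":0,"wz":0},
    {"dx":0,"dy":0.8,"dz":0,"wx":0,"wy":0,"wz":0},
    {"dx":0,"dy":1,"dz":0,"wx":0,"wy":0,"wz":0},
  ],
)

```text
time_s: 2.8
eef_pos: [0.3942, -0.0241, 0.3986]
eef_rot: [0.0, 1.0, 0.001, 0.0]
wrist_force: [-1.1, -0.3, -0.6]
opening: 0.996
grasp_force: 0.0
```

>>> servo_tool(
  steps=[
    {"dx":0,"dy":0.2,"dz":0,"wx":0,"wy":0,"wz":0},
    {"dx":0,"dy":0.4,"dz":0,"wx":0,"wy":0,"wz":0},
    {"dx":0,"dy":0.55,"dz":0,"wx":0,"wy":0,"wz":0},
    {"dx":0,"dy":0.55,"dz":0,"wx":0,"wy":0,"wz":0},
    {"dx":0,"dy":0.55,"dz":0,"wx":0,"wy":0,"wz":0},
  ],
)

```text
time_s: 3.22
eef_pos: [0.3943, 0.0303, 0.3986]
eef_rot: [0.0, 1.0, 0.002, 0.0]
wrist_force: [0.1, 0.4, -0.1]
opening: 1.001
grasp_force: 0.0
```

Run:
```python
from h import *
o=ctrl.get_obs(); print(o['eef_pos'],o['eef_rot'],o['q'],o['time_s'])
c=snap('wrist','w1.png')
np.save('w1.npy',c['camera_from_world'])
for p in [(.461,.244),(.454,.14),(.437,.022),(.445,-.079),(.43,-.177)]: print(np.round(proj(c,(*p,.08))))
```

```text
[0.39429173 0.030278   0.39858728] [2.04228722e-04 9.99998010e-01 1.97784130e-03 1.60264719e-04] [-2.25542750e-01 -3.34832205e-01  1.71598158e+00 -3.31550622e-04
  1.76003887e+00  1.34123546e+00] 3.2167
[102. 101.]
[186. 107.]
[281. 121.]
[361. 115.]
[438. 128.]
```

View pics/w1.png

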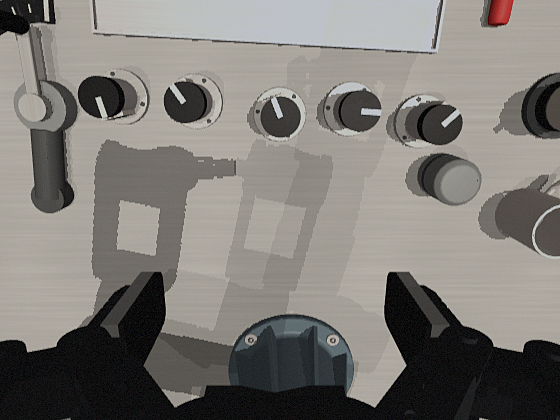

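```bash
cat >> h.py <<'E'
def ribs(c,pts,z=.08,R=24):
    out=[]
    g=cv2.cvtColor(c['frame'],cv2.COLOR_RGB2GRAY)
    for (u,v) in pts:
        u,v=int(u),int(v); m=np.zeros(g.shape,np.uint8); y0=max(v-R,0);x0=max(u-R,0)
        big=np.zeros_like(m); big[y0:v+R,x0:u+R]=(g[y0:v+R,x0:u+R]<75)
        big=cv2.morphologyEx(big,cv2.MORPH_OPEN,np.ones((3,3)))
        ct,_=cv2.findContours(big,cv2.RETR_EXTERNAL,2); k=max(ct,key=cv2.contourArea)
        h=cv2.convexHull(k); mk=np.zeros_like(m); cv2.fillPoly(mk,[h],1); mk=cv2.erode(mk,np.ones((3,3)))
        rb=((g>110)&(mk>0)).astype(np.uint8)
        n,l,s,_=cv2.connectedComponentsWithStats(rb); i=1+np.argmax(s[1:,4])
        P=np.argwhere(l==i)[:,::-1]; W=np.array([onz(c,*p,z)[:2] for p in P])
        mu=W.mean(0); d=np.linalg.svd(W-mu)[2][0]; t=(W-mu)@d
        a,b=np.percentile(t,[3,97]); (hu,hv),hr=cv2.minEnclosingCircle(h); lc=onz(c,hu,hv,z)[:2]
        if (lc-mu)@d>0: d,a,b=-d,-b,-a
        out.append((mu+d*a,lc,np.degrees(np.arctan2(d[1],d[0])),b-a,len(P)))
        print('inner',out[-1][0].round(4),'lidblob',lc.round(4),'yaw %.1f len %.3f n %d'%out[-1][2:])
    return out
E
python3 - <<'E'
from h import *
c=snap('wrist')
ribs(c,[(101,98),(185,100),(279,117),(360,111),(440,124)])
E
```

```text
inner [0.465 0.249] lidblob [0.4667 0.2442] yaw -166.3 len 0.022 n 122
inner [0.46   0.1437] lidblob [0.4584 0.1418] yaw 33.5 len 0.021 n 114
inner [0.4429 0.023 ] lidblob [0.4422 0.0227] yaw 22.6 len 0.021 n 110
inner [ 0.4502 -0.0786] lidblob [ 0.4518 -0.0736] yaw -93.1 len 0.021 n 119
inner [ 0.4337 -0.1826] lidblob [ 0.437  -0.1742] yaw -44.3 len 0.021 n 110
```

>>> servo_tool(
  steps=[
    {"dx":0.11,"dy":-0.2,"dz":-0.2,"wx":0,"wy":0,"wz":0},
    {"dx":0.22,"dy":-0.4,"dz":-0.4,"wx":0,"wy":0,"wz":0},
    {"dx":0.33,"dy":-0.6,"dz":-0.6,"wx":0,"wy":0,"wz":0},
    {"dx":0.44,"dy":-0.8,"dz":-0.8,"wx":0,"wy":0,"wz":0},
    {"dx":0.567,"dy":-1,"dz":-1,"wx":0,"wy":0,"wz":0},
  ],
)

```text
time_s: 3.73
eef_pos: [0.4511, -0.0722, 0.2976]
eef_rot: [0.0, 1.0, 0.0, 0.0]
wrist_force: [0.8, 0.6, -0.3]
opening: 0.996
grasp_force: 0.0
```

>>> servo_tool(
  steps=[
    {"dx":0,"dy":-0.07,"dz":-0.2,"wx":0,"wy":0,"wz":0},
    {"dx":0,"dy":-0.07,"dz":-0.4,"wx":0,"wy":0,"wz":0},
    {"dx":0,"dy":-0.07,"dz":-0.6,"wx":0,"wy":0,"wz":0},
    {"dx":0,"dy":-0.07,"dz":-0.8,"wx":0,"wy":0,"wz":0},
    {"dx":0,"dy":-0.07,"dz":-1,"wx":0,"wy":0,"wz":0},
  ],
)

```text
time_s: 4.15
eef_pos: [0.4507, -0.0784, 0.1974]
eef_rot: [0.0, 1.0, -0.0, -0.0]
wrist_force: [-0.3, -0.1, -0.1]
opening: 0.999
grasp_force: 0.0
```

>>> servo_tool(
  steps=[
    {"dx":0,"dy":0,"dz":-0.2,"wx":0,"wy":0,"wz":0},
    {"dx":0,"dy":0,"dz":-0.4,"wx":0,"wy":0,"wz":0},
    {"dx":0,"dy":0,"dz":-0.6,"wx":0,"wy":0,"wz":0},
    {"dx":0,"dy":0,"dz":-0.8,"wx":0,"wy":0,"wz":0},
    {"dx":0,"dy":0,"dz":-1,"wx":0,"wy":0,"wz":0},
  ],
)

```text
time_s: 4.57
eef_pos: [0.4509, -0.0783, 0.0975]
eef_rot: [0.0, 1.0, 0.0, -0.0]
wrist_force: [0.0, -0.6, -0.2]
opening: 1.001
grasp_force: 0.0
```

>>> servo_tool(
  steps=[
    {"dx":0,"dy":0,"dz":-0.12,"wx":0,"wy":0,"wz":0},
    {"dx":0,"dy":0,"dz":-0.24,"wx":0,"wy":0,"wz":0},
    {"dx":0,"dy":0,"dz":-0.36,"wx":0,"wy":0,"wz":0},
    {"dx":0,"dy":0,"dz":-0.48,"wx":0,"wy":0,"wz":0},
    {"dx":0,"dy":0,"dz":-0.586,"wx":0,"wy":0,"wz":0},
  ],
)

```text
time_s: 4.98
eef_pos: [0.4507, -0.0781, 0.039]
eef_rot: [-0.0, 1.0, 0.0, -0.0]
wrist_force: [0.2, -0.8, 0.3]
opening: 0.998
grasp_force: 0.0
```

>>> servo_tool(
  steps=[
    {"dx":0,"dy":0,"dz":0,"wx":0,"wy":0,"wz":0},
    {"dx":0,"dy":0,"dz":0,"wx":0,"wy":0,"wz":0},
    {"dx":0,"dy":0,"dz":0,"wx":0,"wy":0,"wz":0},
    {"dx":0,"dy":0,"dz":0,"wx":0,"wy":0,"wz":0},
    {"dx":0,"dy":0,"dz":0,"wx":0,"wy":0,"wz":0},
  ],
  jaw=0,
)

```text
time_s: 5.4
eef_pos: [0.4517, -0.0775, 0.0409]
eef_rot: [0.0, 1.0, 0.001, 0.001]
wrist_force: [-2.0, 0.1, 5.2]
opening: 0.56
grasp_force: 61.9
```

>>> servo_tool(
  steps=[
    {"dx":0,"dy":0,"dz":0,"wx":0,"wy":0,"wz":0},
    {"dx":0,"dy":0,"dz":0,"wx":0,"wy":0,"wz":0},
    {"dx":0,"dy":0,"dz":0,"wx":0,"wy":0,"wz":0},
    {"dx":0,"dy":0,"dz":0,"wx":0,"wy":0,"wz":0},
    {"dx":0,"dy":0,"dz":0,"wx":0,"wy":0,"wz":0},
  ],
)

```text
time_s: 5.82
eef_pos: [0.4517, -0.0775, 0.0409]
eef_rot: [0.001, 1.0, 0.001, 0.001]
wrist_force: [-2.8, 0.8, 6.9]
opening: 0.562
grasp_force: 62.2
```

>>> servo_tool(
  steps=[
    {"dx":0,"dy":0,"dz":0.1,"wx":0,"wy":0,"wz":0},
    {"dx":0,"dy":0,"dz":0.3,"wx":0,"wy":0,"wz":0},
    {"dx":0,"dy":0,"dz":0.5,"wx":0,"wy":0,"wz":0},
    {"dx":0,"dy":0,"dz":0.75,"wx":0,"wy":0,"wz":0},
    {"dx":0,"dy":0,"dz":1,"wx":0,"wy":0,"wz":0},
  ],
)

```text
time_s: 6.23
eef_pos: [0.4504, -0.0766, 0.1409]
eef_rot: [-0.0, 1.0, 0.001, -0.0]
wrist_force: [0.6, -0.3, -2.8]
opening: 0.561
grasp_force: 62.7
```

>>> servo_tool(
  steps=[
    {"dx":0.08,"dy":0,"dz":0.1,"wx":0,"wy":0,"wz":0.034},
    {"dx":0.16,"dy":0,"dz":0.2,"wx":0,"wy":0,"wz":0.068},
    {"dx":0.24,"dy":0,"dz":0.3,"wx":0,"wy":0,"wz":0.102},
    {"dx":0.32,"dy":0,"dz":0.4,"wx":0,"wy":0,"wz":0.136},
    {"dx":0.4,"dy":0,"dz":0.4,"wx":0,"wy":0,"wz":0.17},
  ],
)

```text
time_s: 6.65
eef_pos: [0.4925, -0.0773, 0.1825]
eef_rot: [0.001, 0.964, 0.267, 0.001]
wrist_force: [0.9, -0.6, -3.0]
opening: 0.559
grasp_force: 62.8
```

>>> servo_tool(
  steps=[
    {"dx":0.12,"dy":0,"dz":0,"wx":0,"wy":0,"wz":0.034},
    {"dx":0.24,"dy":0,"dz":0,"wx":0,"wy":0,"wz":0.068},
    {"dx":0.36,"dy":0,"dz":0,"wx":0,"wy":0,"wz":0.102},
    {"dx":0.48,"dy":0,"dz":0,"wx":0,"wy":0,"wz":0.136},
    {"dx":0.6,"dy":0,"dz":0,"wx":0,"wy":0,"wz":0.17},
  ],
)

```text
time_s: 7.07
eef_pos: [0.5513, -0.0768, 0.1801]
eef_rot: [-0.0, 0.859, 0.512, -0.0]
wrist_force: [0.2, 0.4, -2.5]
opening: 0.561
grasp_force: 62.8
```

>>> servo_tool(
  steps=[
    {"dx":0.12,"dy":0.05,"dz":0,"wx":0,"wy":0,"wz":0.034},
    {"dx":0.24,"dy":0.1,"dz":0,"wx":0,"wy":0,"wz":0.068},
    {"dx":0.36,"dy":0.15,"dz":0,"wx":0,"wy":0,"wz":0.102},
    {"dx":0.48,"dy":0.2,"dz":0,"wx":0,"wy":0,"wz":0.136},
    {"dx":0.563,"dy":0.26,"dz":0,"wx":0,"wy":0,"wz":0.162},
  ],
)

```text
time_s: 7.48
eef_pos: [0.6079, -0.0508, 0.1801]
eef_rot: [-0.0, 0.702, 0.712, 0.0]
wrist_force: [0.3, -0.3, -3.1]
opening: 0.553
grasp_force: 62.8
```

>>> servo_tool(
  steps=[
    {"dx":0,"dy":0,"dz":-0.2,"wx":0,"wy":0,"wz":0},
    {"dx":0,"dy":0,"dz":-0.4,"wx":0,"wy":0,"wz":0},
    {"dx":0,"dy":0,"dz":-0.6,"wx":0,"wy":0,"wz":0},
    {"dx":0,"dy":0,"dz":-0.8,"wx":0,"wy":0,"wz":0},
    {"dx":0,"dy":0,"dz":-1,"wx":0,"wy":0,"wz":0},
  ],
)

```text
time_s: 7.9
eef_pos: [0.607, -0.0508, 0.0792]
eef_rot: [-0.0, 0.704, 0.71, -0.0]
wrist_force: [0.5, -0.2, -3.1]
opening: 0.558
grasp_force: 62.9
```

>>> servo_tool(
  steps=[
    {"dx":0,"dy":0,"dz":-0.1,"wx":0,"wy":0,"wz":0},
    {"dx":0,"dy":0,"dz":-0.2,"wx":0,"wy":0,"wz":0},
    {"dx":0,"dy":0,"dz":-0.28,"wx":0,"wy":0,"wz":0},
    {"dx":0,"dy":0,"dz":-0.32,"wx":0,"wy":0,"wz":0},
    {"dx":0,"dy":0,"dz":-0.35,"wx":0,"wy":0,"wz":0},
  ],
)

```text
time_s: 8.32
eef_pos: [0.6077, -0.0511, 0.045]
eef_rot: [0.0, 0.704, 0.71, 0.0]
wrist_force: [0.0, -0.0, 2.4]
opening: 0.559
grasp_force: 63.6
```

Run:
```python
from h import *
o=ctrl.get_obs(); print(o['wrist_force'],o['eef_pos'],o['q'])
c=snap('scene'); cv2.imwrite('pics/s1.png',cv2.resize(c['frame'][130:300,200:460,::-1],None,fx=3,fy=3))
```

```text
[ 0.03506171 -0.00542682  2.37561546] [ 0.6076505  -0.0511444   0.04500001] [-2.78376941e-01  4.43951488e-01  1.62860923e+00  1.36995090e-05
  1.06861368e+00 -2.86630805e-01]
```

View pics/s1.png

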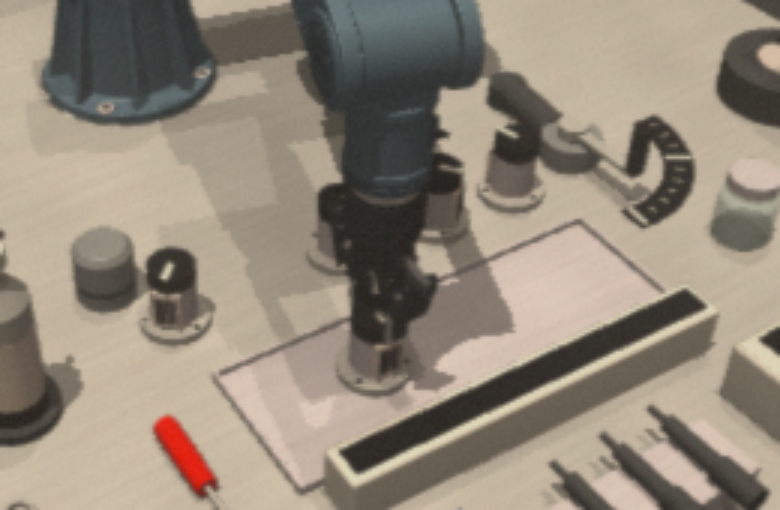

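>>> servo_tool(
  steps=[
    {"dx":0,"dy":0,"dz":0,"wx":0,"wy":0,"wz":0},
    {"dx":0,"dy":0,"dz":0,"wx":0,"wy":0,"wz":0},
    {"dx":0,"dy":0,"dz":0,"wx":0,"wy":0,"wz":0},
    {"dx":0,"dy":0,"dz":0,"wx":0,"wy":0,"wz":0},
    {"dx":0,"dy":0,"dz":0,"wx":0,"wy":0,"wz":0},
  ],
  jaw=1,
)

```text
time_s: 8.78
eef_pos: [0.6078, -0.0512, 0.0455]
eef_rot: [0.0, 0.704, 0.71, 0.0]
wrist_force: [-0.6, 0.5, -0.6]
opening: 1.001
grasp_force: 0.0
```

>>> servo_tool(
  steps=[
    {"dx":0,"dy":0,"dz":0.1,"wx":0,"wy":0,"wz":0},
    {"dx":0,"dy":0,"dz":0.3,"wx":0,"wy":0,"wz":0},
    {"dx":0,"dy":0,"dz":0.5,"wx":0,"wy":0,"wz":0},
    {"dx":0,"dy":0,"dz":0.75,"wx":0,"wy":0,"wz":0},
    {"dx":0,"dy":0,"dz":1,"wx":0,"wy":0,"wz":0},
  ],
)

```text
time_s: 9.2
eef_pos: [0.6071, -0.051, 0.1464]
eef_rot: [-0.0, 0.704, 0.71, -0.0]
wrist_force: [1.2, -0.1, -0.1]
opening: 1.003
grasp_force: 0.0
```

>>> servo_tool(
  steps=[
    {"dx":-0.14,"dy":-0.14,"dz":0.2,"wx":0,"wy":0,"wz":-0.034},
    {"dx":-0.28,"dy":-0.28,"dz":0.4,"wx":0,"wy":0,"wz":-0.068},
    {"dx":-0.42,"dy":-0.42,"dz":0.6,"wx":0,"wy":0,"wz":-0.102},
    {"dx":-0.56,"dy":-0.56,"dz":0.8,"wx":0,"wy":0,"wz":-0.136},
    {"dx":-0.7,"dy":-0.7,"dz":1,"wx":0,"wy":0,"wz":-0.17},
  ],
)

```text
time_s: 9.62
eef_pos: [0.5366, -0.1215, 0.2468]
eef_rot: [0.0, 0.868, 0.497, 0.0]
wrist_force: [0.4, -0.4, 0.4]
opening: 1.002
grasp_force: 0.0
```

>>> servo_tool(
  steps=[
    {"dx":-0.2,"dy":-0.12,"dz":0,"wx":0,"wy":0,"wz":-0.02},
    {"dx":-0.4,"dy":-0.24,"dz":0,"wx":0,"wy":0,"wz":-0.04},
    {"dx":-0.6,"dy":-0.36,"dz":0,"wx":0,"wy":0,"wz":-0.06},
    {"dx":-0.8,"dy":-0.48,"dz":0,"wx":0,"wy":0,"wz":-0.066},
    {"dx":-1,"dy":-0.6,"dz":0,"wx":0,"wy":0,"wz":-0.066},
  ],
)

```text
time_s: 10.03
eef_pos: [0.4364, -0.1815, 0.2459]
eef_rot: [0.001, 0.914, 0.406, 0.0]
wrist_force: [-0.2, 0.5, -0.3]
opening: 0.998
grasp_force: 0.0
```

Run:
```python
from h import *
o=ctrl.get_obs(); print(o['eef_pos'],o['eef_rot'])
c=snap('wrist','w2.png')
for p in [(.4345,-.181,.08),(.607,-.051,.084),(.443,.023,.08)]:
    u=proj(c,p); print(np.round(u)); 
    if 10<u[0]<550 and 10<u[1]<410: ribs(c,[u],p[2],40)
```

```text
[ 0.43641692 -0.18149803  0.24585001] [5.66210498e-04 9.13782462e-01 4.06203407e-01 2.88964697e-04]
[272. 181.]
inner [ 0.4339 -0.1822] lidblob [ 0.4376 -0.1778] yaw -45.1 len 0.022 n 218
[ 328. -101.]
[105. -15.]
```

View pics/w2.png

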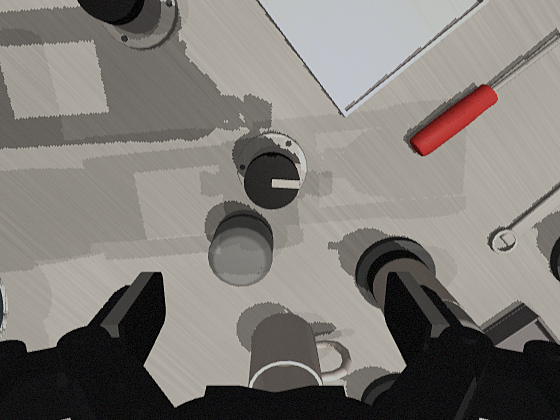

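>>> servo_tool(
  steps=[
    {"dx":-0.025,"dy":0,"dz":-0.2,"wx":0,"wy":0,"wz":0},
    {"dx":-0.025,"dy":0,"dz":-0.4,"wx":0,"wy":0,"wz":0},
    {"dx":-0.025,"dy":0,"dz":-0.6,"wx":0,"wy":0,"wz":0},
    {"dx":-0.025,"dy":0,"dz":-0.8,"wx":0,"wy":0,"wz":0},
    {"dx":-0.025,"dy":0,"dz":-1,"wx":0,"wy":0,"wz":0},
  ],
)

```text
time_s: 10.5
eef_pos: [0.435, -0.1813, 0.145]
eef_rot: [0.001, 0.914, 0.407, 0.0]
wrist_force: [0.4, -0.2, 0.0]
opening: 0.999
grasp_force: 0.0
```

>>> servo_tool(
  steps=[
    {"dx":0,"dy":0,"dz":-0.2,"wx":0,"wy":0,"wz":0},
    {"dx":0,"dy":0,"dz":-0.4,"wx":0,"wy":0,"wz":0},
    {"dx":0,"dy":0,"dz":-0.6,"wx":0,"wy":0,"wz":0},
    {"dx":0,"dy":0,"dz":-0.8,"wx":0,"wy":0,"wz":0},
    {"dx":0,"dy":0,"dz":-1,"wx":0,"wy":0,"wz":0},
  ],
)

```text
time_s: 10.92
eef_pos: [0.4353, -0.1813, 0.0449]
eef_rot: [0.001, 0.914, 0.407, 0.0]
wrist_force: [-0.0, -0.4, -0.6]
opening: 1.001
grasp_force: 0.0
```

>>> servo_tool(
  steps=[
    {"dx":0,"dy":0,"dz":-0.05,"wx":0,"wy":0,"wz":0},
    {"dx":0,"dy":0,"dz":-0.05,"wx":0,"wy":0,"wz":0},
    {"dx":0,"dy":0,"dz":-0.05,"wx":0,"wy":0,"wz":0},
    {"dx":0,"dy":0,"dz":-0.05,"wx":0,"wy":0,"wz":0},
    {"dx":0,"dy":0,"dz":-0.05,"wx":0,"wy":0,"wz":0},
  ],
  jaw=0,
)

```text
time_s: 11.33
eef_pos: [0.4354, -0.1814, 0.0414]
eef_rot: [0.001, 0.914, 0.407, 0.0]
wrist_force: [-3.5, 1.5, 5.4]
opening: 0.561
grasp_force: 62.1
```

>>> servo_tool(
  steps=[
    {"dx":0,"dy":0,"dz":0,"wx":0,"wy":0,"wz":0},
    {"dx":0,"dy":0,"dz":0,"wx":0,"wy":0,"wz":0},
    {"dx":0,"dy":0,"dz":0.1,"wx":0,"wy":0,"wz":0},
    {"dx":0,"dy":0,"dz":0.2,"wx":0,"wy":0,"wz":0},
    {"dx":0,"dy":0,"dz":0.4,"wx":0,"wy":0,"wz":0},
  ],
)

```text
time_s: 11.75
eef_pos: [0.4338, -0.1804, 0.0796]
eef_rot: [-0.001, 0.914, 0.407, -0.001]
wrist_force: [-0.2, -0.6, -3.0]
opening: 0.559
grasp_force: 62.8
```

>>> servo_tool(
  steps=[
    {"dx":0,"dy":0,"dz":0.2,"wx":0,"wy":0,"wz":0},
    {"dx":0,"dy":0,"dz":0.4,"wx":0,"wy":0,"wz":0},
    {"dx":0,"dy":0,"dz":0.6,"wx":0,"wy":0,"wz":0},
    {"dx":0,"dy":0,"dz":0.8,"wx":0,"wy":0,"wz":0},
    {"dx":0,"dy":0,"dz":1,"wx":0,"wy":0,"wz":0},
  ],
)

```text
time_s: 12.17
eef_pos: [0.435, -0.1812, 0.182]
eef_rot: [0.001, 0.914, 0.407, 0.0]
wrist_force: [0.0, -0.6, -2.6]
opening: 0.561
grasp_force: 62.8
```

>>> servo_tool(
  steps=[
    {"dx":0.17,"dy":0.04,"dz":0,"wx":0,"wy":0,"wz":0.024},
    {"dx":0.34,"dy":0.08,"dz":0,"wx":0,"wy":0,"wz":0.047},
    {"dx":0.5,"dy":0.12,"dz":0,"wx":0,"wy":0,"wz":0.07},
    {"dx":0.67,"dy":0.16,"dz":0,"wx":0,"wy":0,"wz":0.094},
    {"dx":0.84,"dy":0.2,"dz":0,"wx":0,"wy":0,"wz":0.117},
  ],
)

```text
time_s: 12.58
eef_pos: [0.5198, -0.161, 0.1811]
eef_rot: [0.001, 0.823, 0.568, 0.0]
wrist_force: [-0.2, -0.6, -4.3]
opening: 0.563
grasp_force: 62.9
```

>>> servo_tool(
  steps=[
    {"dx":0.17,"dy":0.04,"dz":0,"wx":0,"wy":0,"wz":0.024},
    {"dx":0.34,"dy":0.08,"dz":0,"wx":0,"wy":0,"wz":0.047},
    {"dx":0.5,"dy":0.12,"dz":0,"wx":0,"wy":0,"wz":0.07},
    {"dx":0.67,"dy":0.16,"dz":0,"wx":0,"wy":0,"wz":0.094},
    {"dx":0.84,"dy":0.2,"dz":0,"wx":0,"wy":0,"wz":0.1163},
  ],
)

```text
time_s: 13.0
eef_pos: [0.6037, -0.1409, 0.1809]
eef_rot: [0.0, 0.706, 0.708, 0.0]
wrist_force: [0.5, -0.2, -3.5]
opening: 0.562
grasp_force: 62.9
```

>>> servo_tool(
  steps=[
    {"dx":0,"dy":0,"dz":-0.2,"wx":0,"wy":0,"wz":0},
    {"dx":0,"dy":0,"dz":-0.4,"wx":0,"wy":0,"wz":0},
    {"dx":0,"dy":0,"dz":-0.6,"wx":0,"wy":0,"wz":0},
    {"dx":0,"dy":0,"dz":-0.8,"wx":0,"wy":0,"wz":0},
    {"dx":0,"dy":0,"dz":-1,"wx":0,"wy":0,"wz":0},
  ],
)

```text
time_s: 13.42
eef_pos: [0.6032, -0.1411, 0.08]
eef_rot: [0.0, 0.707, 0.707, 0.0]
wrist_force: [0.6, -0.1, -3.5]
opening: 0.559
grasp_force: 63.2
```

>>> servo_tool(
  steps=[
    {"dx":0,"dy":0,"dz":-0.1,"wx":0,"wy":0,"wz":0},
    {"dx":0,"dy":0,"dz":-0.2,"wx":0,"wy":0,"wz":0},
    {"dx":0,"dy":0,"dz":-0.28,"wx":0,"wy":0,"wz":0},
    {"dx":0,"dy":0,"dz":-0.32,"wx":0,"wy":0,"wz":0},
    {"dx":0,"dy":0,"dz":-0.35,"wx":0,"wy":0,"wz":0},
  ],
)

```text
time_s: 13.83
eef_pos: [0.6031, -0.1413, 0.0453]
eef_rot: [0.0, 0.707, 0.707, -0.0]
wrist_force: [-10.6, 0.4, 22.8]
opening: 0.557
grasp_force: 66.2
```

>>> servo_tool(
  steps=[
    {"dx":0,"dy":0,"dz":0.015,"wx":0,"wy":0,"wz":0},
    {"dx":0,"dy":0,"dz":0.015,"wx":0,"wy":0,"wz":0},
    {"dx":0,"dy":0,"dz":0.015,"wx":0,"wy":0,"wz":0},
    {"dx":0,"dy":0,"dz":0.015,"wx":0,"wy":0,"wz":0},
    {"dx":0,"dy":0,"dz":0.015,"wx":0,"wy":0,"wz":0},
  ],
)

```text
time_s: 14.25
eef_pos: [0.603, -0.1411, 0.0467]
eef_rot: [0.0, 0.707, 0.707, 0.0]
wrist_force: [-0.4, -0.0, -3.2]
opening: 0.56
grasp_force: 63.1
```

>>> servo_tool(
  steps=[
    {"dx":0,"dy":0,"dz":0,"wx":0,"wy":0,"wz":0},
    {"dx":0,"dy":0,"dz":0,"wx":0,"wy":0,"wz":0},
    {"dx":0,"dy":0,"dz":0,"wx":0,"wy":0,"wz":0},
    {"dx":0,"dy":0,"dz":0,"wx":0,"wy":0,"wz":0},
    {"dx":0,"dy":0,"dz":0,"wx":0,"wy":0,"wz":0},
  ],
  jaw=1,
)

```text
time_s: 14.67
eef_pos: [0.6032, -0.1412, 0.0467]
eef_rot: [0.0, 0.707, 0.707, 0.0]
wrist_force: [-0.4, 0.6, -1.0]
opening: 1.003
grasp_force: 0.0
```

>>> servo_tool(
  steps=[
    {"dx":0,"dy":0,"dz":0.1,"wx":0,"wy":0,"wz":0},
    {"dx":0,"dy":0,"dz":0.3,"wx":0,"wy":0,"wz":0},
    {"dx":0,"dy":0,"dz":0.5,"wx":0,"wy":0,"wz":0},
    {"dx":0,"dy":0,"dz":0.75,"wx":0,"wy":0,"wz":0},
    {"dx":0,"dy":0,"dz":1,"wx":0,"wy":0,"wz":0},
  ],
)

```text
time_s: 15.08
eef_pos: [0.6026, -0.141, 0.1479]
eef_rot: [-0.0, 0.707, 0.707, -0.0]
wrist_force: [0.6, -0.2, -0.4]
opening: 0.999
grasp_force: 0.0
```

>>> servo_tool(
  steps=[
    {"dx":-0.16,"dy":0.1,"dz":0.2,"wx":0,"wy":0,"wz":0.028},
    {"dx":-0.32,"dy":0.2,"dz":0.4,"wx":0,"wy":0,"wz":0.056},
    {"dx":-0.48,"dy":0.3,"dz":0.6,"wx":0,"wy":0,"wz":0.084},
    {"dx":-0.64,"dy":0.4,"dz":0.8,"wx":0,"wy":0,"wz":0.112},
    {"dx":-0.8,"dy":0.5,"dz":1,"wx":0,"wy":0,"wz":0.14},
  ],
)

```text
time_s: 15.5
eef_pos: [0.522, -0.0906, 0.2482]
eef_rot: [0.0, 0.534, 0.845, 0.0]
wrist_force: [-0.1, 0.1, 0.4]
opening: 1.003
grasp_force: 0.0
```

>>> servo_tool(
  steps=[
    {"dx":-0.16,"dy":0.2,"dz":0,"wx":0,"wy":0,"wz":0},
    {"dx":-0.32,"dy":0.4,"dz":0,"wx":0,"wy":0,"wz":0},
    {"dx":-0.48,"dy":0.6,"dz":0,"wx":0,"wy":0,"wz":0},
    {"dx":-0.64,"dy":0.8,"dz":0,"wx":0,"wy":0,"wz":0},
    {"dx":-0.8,"dy":1,"dz":0,"wx":0,"wy":0,"wz":0},
  ],
)

```text
time_s: 15.92
eef_pos: [0.442, 0.0097, 0.2473]
eef_rot: [0.001, 0.536, 0.844, 0.0]
wrist_force: [0.8, 0.5, 0.5]
opening: 0.999
grasp_force: 0.0
```

```bash
cat > chk.py <<'E'
from h import *
import sys
o=ctrl.get_obs(); e=o['eef_rot']; print(o['eef_pos'],'psi',np.degrees(2*np.arctan2(e[2],e[1])))
for n in ['wrist','top']:
    c=snap(n,sys.argv[1]+n+'.png')
    for p in eval(sys.argv[2]):
        u=np.array(proj(c,p))
        if n=='wrist' and not(15<u[0]<545 and 15<u[1]<330): continue
        print(n,p,u.round())
        try: ribs(c,[u],p[2],40 if n=='wrist' else 11)
        except Exception as ex: print('fail',ex)
E
python3 chk.py a "[(.443,.023,.08),(.46,.143,.08),(.465,.249,.08),(.607,-.051,.084),(.603,-.141,.084)]"
```

```text
[0.44204581 0.00973086 0.24728265] psi 115.17076488330532
wrist (0.443, 0.023, 0.08) [281. 167.]
inner [0.4437 0.023 ] lidblob [0.4412 0.0262] yaw 22.9 len 0.022 n 223
wrist (0.46, 0.143, 0.08) [363.  44.]
inner [0.4607 0.1438] lidblob [0.4563 0.1389] yaw 34.1 len 0.022 n 284
wrist (0.607, -0.051, 0.084) [398. 304.]
inner [ 0.6158 -0.0228] lidblob [ 0.608  -0.0498] yaw 164.4 len 0.011 n 21
top (0.443, 0.023, 0.08) [243. 237.]
fail attempt to get argmax of an empty sequence
top (0.46, 0.143, 0.08) [208. 232.]
fail attempt to get argmax of an empty sequence
top (0.465, 0.249, 0.08) [178. 231.]
inner [0.4627 0.2475] lidblob [0.4605 0.2421] yaw -170.3 len 0.018 n 14
top (0.607, -0.051, 0.084) [264. 190.]
inner [ 0.6097 -0.0537] lidblob [ 0.599  -0.0526] yaw 0.2 len 0.011 n 10
top (0.603, -0.141, 0.084) [290. 191.]
inner [ 0.6051 -0.1434] lidblob [ 0.5926 -0.1432] yaw -0.8 len 0.007 n 6
```

>>> servo_tool(
  steps=[
    {"dx":0.012,"dy":0.13,"dz":-0.2,"wx":0,"wy":0,"wz":0},
    {"dx":0.012,"dy":0.13,"dz":-0.4,"wx":0,"wy":0,"wz":0},
    {"dx":0.012,"dy":0.13,"dz":-0.6,"wx":0,"wy":0,"wz":0},
    {"dx":0.012,"dy":0.13,"dz":-0.8,"wx":0,"wy":0,"wz":0},
    {"dx":0.012,"dy":0.13,"dz":-1,"wx":0,"wy":0,"wz":0},
  ],
)

```text
time_s: 16.43
eef_pos: [0.4448, 0.0214, 0.1463]
eef_rot: [0.001, 0.536, 0.844, 0.0]
wrist_force: [0.1, -0.7, -0.6]
opening: 1.001
grasp_force: 0.0
```

>>> servo_tool(
  steps=[
    {"dx":0,"dy":0,"dz":-0.2,"wx":0,"wy":0,"wz":0},
    {"dx":0,"dy":0,"dz":-0.4,"wx":0,"wy":0,"wz":0},
    {"dx":0,"dy":0,"dz":-0.6,"wx":0,"wy":0,"wz":0},
    {"dx":0,"dy":0,"dz":-0.8,"wx":0,"wy":0,"wz":0},
    {"dx":0,"dy":0,"dz":-1,"wx":0,"wy":0,"wz":0},
  ],
)

```text
time_s: 16.85
eef_pos: [0.4451, 0.0212, 0.0461]
eef_rot: [0.001, 0.536, 0.844, 0.0]
wrist_force: [1.2, 0.2, -0.7]
opening: 0.999
grasp_force: 0.0
```

>>> servo_tool(
  steps=[
    {"dx":0,"dy":0,"dz":-0.055,"wx":0,"wy":0,"wz":0},
    {"dx":0,"dy":0,"dz":-0.055,"wx":0,"wy":0,"wz":0},
    {"dx":0,"dy":0,"dz":-0.055,"wx":0,"wy":0,"wz":0},
    {"dx":0,"dy":0,"dz":-0.055,"wx":0,"wy":0,"wz":0},
    {"dx":0,"dy":0,"dz":-0.055,"wx":0,"wy":0,"wz":0},
  ],
  jaw=0,
)

```text
time_s: 17.27
eef_pos: [0.4449, 0.0215, 0.0422]
eef_rot: [0.001, 0.536, 0.844, 0.0]
wrist_force: [-2.3, -2.1, 3.5]
opening: 0.56
grasp_force: 62.2
```

>>> servo_tool(
  steps=[
    {"dx":0,"dy":0,"dz":0,"wx":0,"wy":0,"wz":0},
    {"dx":0,"dy":0,"dz":0,"wx":0,"wy":0,"wz":0},
    {"dx":0,"dy":0,"dz":0.1,"wx":0,"wy":0,"wz":0},
    {"dx":0,"dy":0,"dz":0.2,"wx":0,"wy":0,"wz":0},
    {"dx":0,"dy":0,"dz":0.4,"wx":0,"wy":0,"wz":0},
  ],
)

```text
time_s: 17.68
eef_pos: [0.4426, 0.0224, 0.0805]
eef_rot: [-0.002, 0.536, 0.844, -0.0]
wrist_force: [0.0, 0.3, -4.8]
opening: 0.558
grasp_force: 63.1
```

>>> servo_tool(
  steps=[
    {"dx":0,"dy":0,"dz":0.2,"wx":0,"wy":0,"wz":0},
    {"dx":0,"dy":0,"dz":0.4,"wx":0,"wy":0,"wz":0},
    {"dx":0,"dy":0,"dz":0.6,"wx":0,"wy":0,"wz":0},
    {"dx":0,"dy":0,"dz":0.8,"wx":0,"wy":0,"wz":0},
    {"dx":0,"dy":0,"dz":1,"wx":0,"wy":0,"wz":0},
  ],
)

```text
time_s: 18.1
eef_pos: [0.444, 0.0222, 0.1828]
eef_rot: [0.0, 0.536, 0.844, 0.0]
wrist_force: [-0.2, 0.2, -4.4]
opening: 0.557
grasp_force: 63.1
```

>>> servo_tool(
  steps=[
    {"dx":0.17,"dy":0.03,"dz":0,"wx":0,"wy":0,"wz":-0.014},
    {"dx":0.34,"dy":0.06,"dz":0,"wx":0,"wy":0,"wz":-0.028},
    {"dx":0.5,"dy":0.09,"dz":0,"wx":0,"wy":0,"wz":-0.042},
    {"dx":0.67,"dy":0.12,"dz":0,"wx":0,"wy":0,"wz":-0.056},
    {"dx":0.84,"dy":0.147,"dz":0,"wx":0,"wy":0,"wz":-0.07},
  ],
)

```text
time_s: 18.52
eef_pos: [0.5288, 0.0371, 0.1818]
eef_rot: [0.0, 0.626, 0.78, 0.0]
wrist_force: [-0.4, -1.3, -4.3]
opening: 0.559
grasp_force: 63.3
```

>>> servo_tool(
  steps=[
    {"dx":0.17,"dy":0,"dz":0,"wx":0,"wy":0,"wz":-0.014},
    {"dx":0.34,"dy":0,"dz":0,"wx":0,"wy":0,"wz":-0.028},
    {"dx":0.5,"dy":0,"dz":0,"wx":0,"wy":0,"wz":-0.042},
    {"dx":0.67,"dy":0,"dz":0,"wx":0,"wy":0,"wz":-0.056},
    {"dx":0.838,"dy":0,"dz":0,"wx":0,"wy":0,"wz":-0.071},
  ],
)

```text
time_s: 18.93
eef_pos: [0.6125, 0.0369, 0.1816]
eef_rot: [-0.0, 0.709, 0.705, 0.0]
wrist_force: [-1.0, 0.5, -3.9]
opening: 0.558
grasp_force: 63.4
```

>>> servo_tool(
  steps=[
    {"dx":0,"dy":0,"dz":-0.2,"wx":0,"wy":0,"wz":0},
    {"dx":0,"dy":0,"dz":-0.4,"wx":0,"wy":0,"wz":0},
    {"dx":0,"dy":0,"dz":-0.6,"wx":0,"wy":0,"wz":0},
    {"dx":0,"dy":0,"dz":-0.8,"wx":0,"wy":0,"wz":0},
    {"dx":0,"dy":0,"dz":-1,"wx":0,"wy":0,"wz":0},
  ],
)

```text
time_s: 19.35
eef_pos: [0.6119, 0.0369, 0.0808]
eef_rot: [0.0, 0.708, 0.706, 0.0]
wrist_force: [-0.1, 0.6, -4.1]
opening: 0.554
grasp_force: 63.5
```

>>> servo_tool(
  steps=[
    {"dx":0,"dy":0,"dz":-0.1,"wx":0,"wy":0,"wz":0},
    {"dx":0,"dy":0,"dz":-0.2,"wx":0,"wy":0,"wz":0},
    {"dx":0,"dy":0,"dz":-0.28,"wx":0,"wy":0,"wz":0},
    {"dx":0,"dy":0,"dz":-0.32,"wx":0,"wy":0,"wz":0},
    {"dx":0,"dy":0,"dz":-0.345,"wx":0,"wy":0,"wz":0},
  ],
)

```text
time_s: 19.77
eef_pos: [0.6121, 0.0366, 0.0465]
eef_rot: [0.0, 0.708, 0.706, 0.0]
wrist_force: [0.5, -1.2, -4.1]
opening: 0.555
grasp_force: 63.5
```

>>> servo_tool(
  steps=[
    {"dx":0,"dy":0,"dz":-0.008,"wx":0,"wy":0,"wz":0},
    {"dx":0,"dy":0,"dz":-0.008,"wx":0,"wy":0,"wz":0},
    {"dx":0,"dy":0,"dz":-0.008,"wx":0,"wy":0,"wz":0},
    {"dx":0,"dy":0,"dz":-0.008,"wx":0,"wy":0,"wz":0},
    {"dx":0,"dy":0,"dz":-0.008,"wx":0,"wy":0,"wz":0},
  ],
)

```text
time_s: 20.18
eef_pos: [0.6126, 0.0365, 0.0463]
eef_rot: [0.001, 0.708, 0.706, 0.0]
wrist_force: [-0.1, -0.4, -1.7]
opening: 0.557
grasp_force: 63.6
```

>>> servo_tool(
  steps=[
    {"dx":0,"dy":0,"dz":0,"wx":0,"wy":0,"wz":0},
    {"dx":0,"dy":0,"dz":0,"wx":0,"wy":0,"wz":0},
    {"dx":0,"dy":0,"dz":0,"wx":0,"wy":0,"wz":0},
    {"dx":0,"dy":0,"dz":0,"wx":0,"wy":0,"wz":0},
    {"dx":0,"dy":0,"dz":0,"wx":0,"wy":0,"wz":0},
  ],
  jaw=1,
)

```text
time_s: 20.6
eef_pos: [0.6121, 0.0366, 0.0459]
eef_rot: [0.0, 0.708, 0.706, 0.0]
wrist_force: [0.8, -0.0, 0.5]
opening: 0.996
grasp_force: 0.0
```

>>> servo_tool(
  steps=[
    {"dx":0,"dy":0,"dz":0.1,"wx":0,"wy":0,"wz":0},
    {"dx":0,"dy":0,"dz":0.3,"wx":0,"wy":0,"wz":0},
    {"dx":0,"dy":0,"dz":0.5,"wx":0,"wy":0,"wz":0},
    {"dx":0,"dy":0,"dz":0.75,"wx":0,"wy":0,"wz":0},
    {"dx":0,"dy":0,"dz":1,"wx":0,"wy":0,"wz":0},
  ],
)

```text
time_s: 21.02
eef_pos: [0.6116, 0.0367, 0.1471]
eef_rot: [-0.0, 0.708, 0.706, -0.0]
wrist_force: [0.9, 0.7, 1.2]
opening: 0.994
grasp_force: 0.0
```

>>> servo_tool(
  steps=[
    {"dx":-0.15,"dy":0.1,"dz":0.2,"wx":0,"wy":0,"wz":0.02},
    {"dx":-0.3,"dy":0.2,"dz":0.4,"wx":0,"wy":0,"wz":0.04},
    {"dx":-0.45,"dy":0.3,"dz":0.6,"wx":0,"wy":0,"wz":0.06},
    {"dx":-0.6,"dy":0.4,"dz":0.8,"wx":0,"wy":0,"wz":0.08},
    {"dx":-0.75,"dy":0.5,"dz":1,"wx":0,"wy":0,"wz":0.103},
  ],
)

```text
time_s: 21.43
eef_pos: [0.536, 0.087, 0.2474]
eef_rot: [0.0, 0.584, 0.812, 0.0]
wrist_force: [0.7, 0.5, 0.1]
opening: 1.0
grasp_force: 0.0
```

>>> servo_tool(
  steps=[
    {"dx":-0.15,"dy":0.09,"dz":0,"wx":0,"wy":0,"wz":0.02},
    {"dx":-0.3,"dy":0.18,"dz":0,"wx":0,"wy":0,"wz":0.04},
    {"dx":-0.45,"dy":0.27,"dz":0,"wx":0,"wy":0,"wz":0.06},
    {"dx":-0.6,"dy":0.36,"dz":0,"wx":0,"wy":0,"wz":0.08},
    {"dx":-0.75,"dy":0.45,"dz":0,"wx":0,"wy":0,"wz":0.1},
  ],
)

```text
time_s: 21.85
eef_pos: [0.4611, 0.132, 0.2465]
eef_rot: [0.0, 0.45, 0.893, 0.0]
wrist_force: [-0.1, 0.2, -1.0]
opening: 0.997
grasp_force: 0.0
```

```bash
python3 chk.py b "[(.46,.143,.08),(.465,.249,.08),(.611,.037,.084)]"
```

```text
[0.46111113 0.13201734 0.24648352] psi 126.52079428028274
wrist (0.46, 0.143, 0.08) [280. 169.]
inner [0.4607 0.143 ] lidblob [0.4575 0.1455] yaw 34.6 len 0.022 n 223
wrist (0.465, 0.249, 0.08) [361.  72.]
inner [0.4651 0.2485] lidblob [0.4621 0.2453] yaw -166.8 len 0.023 n 263
top (0.46, 0.143, 0.08) [208. 232.]
inner [0.4856 0.1403] lidblob [0.4629 0.1449] yaw 0.0 len 0.000 n 1
top (0.465, 0.249, 0.08) [178. 231.]
inner [0.4887 0.2705] lidblob [0.4708 0.2527] yaw 152.8 len 0.017 n 19
top (0.611, 0.037, 0.084) [239. 189.]
inner [0.6144 0.0382] lidblob [0.6019 0.0382] yaw 0.8 len 0.007 n 6
```

>>> servo_tool(
  steps=[
    {"dx":-0.01,"dy":0.105,"dz":-0.2,"wx":0,"wy":0,"wz":0},
    {"dx":-0.01,"dy":0.105,"dz":-0.4,"wx":0,"wy":0,"wz":0},
    {"dx":-0.01,"dy":0.105,"dz":-0.6,"wx":0,"wy":0,"wz":0},
    {"dx":-0.01,"dy":0.105,"dz":-0.8,"wx":0,"wy":0,"wz":0},
    {"dx":-0.01,"dy":0.105,"dz":-1,"wx":0,"wy":0,"wz":0},
  ],
)

```text
time_s: 22.37
eef_pos: [0.4618, 0.1417, 0.1454]
eef_rot: [0.001, 0.452, 0.892, 0.0]
wrist_force: [0.1, -0.0, 0.7]
opening: 1.0
grasp_force: 0.0
```

>>> servo_tool(
  steps=[
    {"dx":0,"dy":0,"dz":-0.2,"wx":0,"wy":0,"wz":0},
    {"dx":0,"dy":0,"dz":-0.4,"wx":0,"wy":0,"wz":0},
    {"dx":0,"dy":0,"dz":-0.6,"wx":0,"wy":0,"wz":0},
    {"dx":0,"dy":0,"dz":-0.8,"wx":0,"wy":0,"wz":0},
    {"dx":0,"dy":0,"dz":-1,"wx":0,"wy":0,"wz":0},
  ],
)

```text
time_s: 22.78
eef_pos: [0.462, 0.1417, 0.0452]
eef_rot: [0.001, 0.452, 0.892, 0.0]
wrist_force: [0.1, -0.0, -0.6]
opening: 1.001
grasp_force: 0.0
```

>>> servo_tool(
  steps=[
    {"dx":0,"dy":0,"dz":-0.047,"wx":0,"wy":0,"wz":0},
    {"dx":0,"dy":0,"dz":-0.047,"wx":0,"wy":0,"wz":0},
    {"dx":0,"dy":0,"dz":-0.047,"wx":0,"wy":0,"wz":0},
    {"dx":0,"dy":0,"dz":-0.047,"wx":0,"wy":0,"wz":0},
    {"dx":0,"dy":0,"dz":-0.047,"wx":0,"wy":0,"wz":0},
  ],
  jaw=0,
)

```text
time_s: 23.2
eef_pos: [0.462, 0.142, 0.0423]
eef_rot: [0.001, 0.451, 0.892, 0.0]
wrist_force: [-1.2, -1.0, 1.6]
opening: 0.556
grasp_force: 62.4
```

>>> servo_tool(
  steps=[
    {"dx":0,"dy":0,"dz":0,"wx":0,"wy":0,"wz":0},
    {"dx":0,"dy":0,"dz":0,"wx":0,"wy":0,"wz":0},
    {"dx":0,"dy":0,"dz":0.1,"wx":0,"wy":0,"wz":0},
    {"dx":0,"dy":0,"dz":0.2,"wx":0,"wy":0,"wz":0},
    {"dx":0,"dy":0,"dz":0.4,"wx":0,"wy":0,"wz":0},
  ],
)

```text
time_s: 23.62
eef_pos: [0.459, 0.1421, 0.0802]
eef_rot: [-0.002, 0.451, 0.892, -0.001]
wrist_force: [-0.3, 0.1, -4.8]
opening: 0.56
grasp_force: 62.9
```

>>> servo_tool(
  steps=[
    {"dx":0,"dy":0,"dz":0.2,"wx":0,"wy":0,"wz":0},
    {"dx":0,"dy":0,"dz":0.4,"wx":0,"wy":0,"wz":0},
    {"dx":0,"dy":0,"dz":0.6,"wx":0,"wy":0,"wz":0},
    {"dx":0,"dy":0,"dz":0.8,"wx":0,"wy":0,"wz":0},
    {"dx":0,"dy":0,"dz":1,"wx":0,"wy":0,"wz":0},
  ],
)

```text
time_s: 24.03
eef_pos: [0.4605, 0.1423, 0.1826]
eef_rot: [0.0, 0.451, 0.892, 0.0]
wrist_force: [0.2, -0.3, -4.0]
opening: 0.561
grasp_force: 62.9
```

>>> servo_tool(
  steps=[
    {"dx":0.16,"dy":-0.03,"dz":0,"wx":0,"wy":0,"wz":-0.02},
    {"dx":0.32,"dy":-0.06,"dz":0,"wx":0,"wy":0,"wz":-0.04},
    {"dx":0.48,"dy":-0.09,"dz":0,"wx":0,"wy":0,"wz":-0.06},
    {"dx":0.64,"dy":-0.12,"dz":0,"wx":0,"wy":0,"wz":-0.08},
    {"dx":0.78,"dy":-0.16,"dz":0,"wx":0,"wy":0,"wz":-0.1},
  ],
)

```text
time_s: 24.45
eef_pos: [0.5396, 0.1263, 0.1817]
eef_rot: [0.0, 0.586, 0.81, 0.0]
wrist_force: [-0.1, -0.3, -3.5]
opening: 0.562
grasp_force: 63.0
```

>>> servo_tool(
  steps=[
    {"dx":0.16,"dy":0,"dz":0,"wx":0,"wy":0,"wz":-0.02},
    {"dx":0.32,"dy":0,"dz":0,"wx":0,"wy":0,"wz":-0.04},
    {"dx":0.48,"dy":0,"dz":0,"wx":0,"wy":0,"wz":-0.06},
    {"dx":0.64,"dy":0,"dz":0,"wx":0,"wy":0,"wz":-0.08},
    {"dx":0.77,"dy":0,"dz":0,"wx":0,"wy":0,"wz":-0.105},
  ],
)

```text
time_s: 24.87
eef_pos: [0.6166, 0.1263, 0.1814]
eef_rot: [-0.0, 0.712, 0.703, 0.0]
wrist_force: [1.0, -0.2, -3.3]
opening: 0.558
grasp_force: 63.0
```

>>> servo_tool(
  steps=[
    {"dx":0,"dy":0,"dz":-0.2,"wx":0,"wy":0,"wz":0},
    {"dx":0,"dy":0,"dz":-0.4,"wx":0,"wy":0,"wz":0},
    {"dx":0,"dy":0,"dz":-0.6,"wx":0,"wy":0,"wz":0},
    {"dx":0,"dy":0,"dz":-0.8,"wx":0,"wy":0,"wz":0},
    {"dx":0,"dy":0,"dz":-1,"wx":0,"wy":0,"wz":0},
  ],
)

```text
time_s: 25.28
eef_pos: [0.6156, 0.1264, 0.0805]
eef_rot: [-0.0, 0.71, 0.704, 0.0]
wrist_force: [0.6, -0.3, -4.4]
opening: 0.557
grasp_force: 63.2
```

>>> servo_tool(
  steps=[
    {"dx":0,"dy":0,"dz":-0.1,"wx":0,"wy":0,"wz":0},
    {"dx":0,"dy":0,"dz":-0.2,"wx":0,"wy":0,"wz":0},
    {"dx":0,"dy":0,"dz":-0.28,"wx":0,"wy":0,"wz":0},
    {"dx":0,"dy":0,"dz":-0.32,"wx":0,"wy":0,"wz":0},
    {"dx":0,"dy":0,"dz":-0.347,"wx":0,"wy":0,"wz":0},
  ],
)

```text
time_s: 25.7
eef_pos: [0.6161, 0.1262, 0.0463]
eef_rot: [0.0, 0.71, 0.704, 0.0]
wrist_force: [-3.9, 0.0, 9.7]
opening: 0.556
grasp_force: 64.9
```

>>> servo_tool(
  steps=[
    {"dx":0,"dy":0,"dz":0,"wx":0,"wy":0,"wz":0},
    {"dx":0,"dy":0,"dz":0,"wx":0,"wy":0,"wz":0},
    {"dx":0,"dy":0,"dz":0,"wx":0,"wy":0,"wz":0},
    {"dx":0,"dy":0,"dz":0,"wx":0,"wy":0,"wz":0},
    {"dx":0,"dy":0,"dz":0,"wx":0,"wy":0,"wz":0},
  ],
  jaw=1,
)

```text
time_s: 26.12
eef_pos: [0.6166, 0.1261, 0.0471]
eef_rot: [0.001, 0.711, 0.704, 0.001]
wrist_force: [0.5, 0.2, 0.1]
opening: 0.998
grasp_force: 0.0
```

>>> servo_tool(
  steps=[
    {"dx":0,"dy":0,"dz":0.1,"wx":0,"wy":0,"wz":0},
    {"dx":0,"dy":0,"dz":0.3,"wx":0,"wy":0,"wz":0},
    {"dx":0,"dy":0,"dz":0.5,"wx":0,"wy":0,"wz":0},
    {"dx":0,"dy":0,"dz":0.75,"wx":0,"wy":0,"wz":0},
    {"dx":0,"dy":0,"dz":1,"wx":0,"wy":0,"wz":0},
  ],
)

```text
time_s: 26.53
eef_pos: [0.6157, 0.1261, 0.1478]
eef_rot: [-0.0, 0.711, 0.704, -0.0]
wrist_force: [1.0, 0.7, 0.2]
opening: 0.999
grasp_force: 0.0
```

>>> servo_tool(
  steps=[
    {"dx":-0.15,"dy":0.1,"dz":0.2,"wx":0,"wy":0,"wz":0.01},
    {"dx":-0.3,"dy":0.2,"dz":0.4,"wx":0,"wy":0,"wz":0.02},
    {"dx":-0.45,"dy":0.3,"dz":0.6,"wx":0,"wy":0,"wz":0.03},
    {"dx":-0.6,"dy":0.4,"dz":0.8,"wx":0,"wy":0,"wz":0.04},
    {"dx":-0.75,"dy":0.5,"dz":1,"wx":0,"wy":0,"wz":0.047},
  ],
)

```text
time_s: 26.95
eef_pos: [0.5401, 0.1765, 0.2482]
eef_rot: [0.0, 0.656, 0.755, 0.0]
wrist_force: [0.7, 0.3, 0.3]
opening: 1.0
grasp_force: 0.0
```

>>> servo_tool(
  steps=[
    {"dx":-0.15,"dy":0.12,"dz":0,"wx":0,"wy":0,"wz":0},
    {"dx":-0.3,"dy":0.24,"dz":0,"wx":0,"wy":0,"wz":0},
    {"dx":-0.45,"dy":0.36,"dz":0,"wx":0,"wy":0,"wz":0},
    {"dx":-0.6,"dy":0.48,"dz":0,"wx":0,"wy":0,"wz":0},
    {"dx":-0.75,"dy":0.58,"dz":0,"wx":0,"wy":0,"wz":0},
  ],
)

```text
time_s: 27.37
eef_pos: [0.4651, 0.2348, 0.2473]
eef_rot: [0.0, 0.657, 0.754, 0.001]
wrist_force: [0.5, 0.4, 0.5]
opening: 1.0
grasp_force: 0.0
```

```bash
python3 chk.py d "[(.465,.249,.08),(.616,.127,.084)]"
```

```text
[0.46513215 0.23480233 0.24730704] psi 97.9153266814407
wrist (0.465, 0.249, 0.08) [276. 164.]
inner [0.4652 0.2477] lidblob [0.4636 0.2507] yaw -167.5 len 0.022 n 225
wrist (0.616, 0.127, 0.084) [409. 306.]
inner [0.5818 0.1275] lidblob [0.615 0.128] yaw 122.5 len 0.017 n 81
top (0.465, 0.249, 0.08) [178. 231.]
inner [0.4886 0.2566] lidblob [0.4704 0.2573] yaw 72.4 len 0.014 n 12
top (0.616, 0.127, 0.084) [213. 188.]
inner [0.6166 0.1259] lidblob [0.6065 0.1239] yaw 13.2 len 0.010 n 9
```

>>> servo_tool(
  steps=[
    {"dx":0.005,"dy":0.13,"dz":-0.2,"wx":0,"wy":0,"wz":0},
    {"dx":0.005,"dy":0.13,"dz":-0.4,"wx":0,"wy":0,"wz":0},
    {"dx":0.005,"dy":0.13,"dz":-0.6,"wx":0,"wy":0,"wz":0},
    {"dx":0.005,"dy":0.13,"dz":-0.8,"wx":0,"wy":0,"wz":0},
    {"dx":0.005,"dy":0.13,"dz":-1,"wx":0,"wy":0,"wz":0},
  ],
)

```text
time_s: 27.88
eef_pos: [0.4673, 0.2468, 0.1461]
eef_rot: [0.001, 0.657, 0.754, 0.001]
wrist_force: [0.1, 0.3, 0.2]
opening: 0.999
grasp_force: 0.0
```

>>> servo_tool(
  steps=[
    {"dx":0,"dy":0,"dz":-0.2,"wx":0,"wy":0,"wz":0},
    {"dx":0,"dy":0,"dz":-0.4,"wx":0,"wy":0,"wz":0},
    {"dx":0,"dy":0,"dz":-0.6,"wx":0,"wy":0,"wz":0},
    {"dx":0,"dy":0,"dz":-0.8,"wx":0,"wy":0,"wz":0},
    {"dx":0,"dy":0,"dz":-1,"wx":0,"wy":0,"wz":0},
  ],
)

```text
time_s: 28.3
eef_pos: [0.4675, 0.2467, 0.0459]
eef_rot: [0.001, 0.657, 0.754, 0.0]
wrist_force: [-0.4, 0.9, 0.4]
opening: 1.001
grasp_force: 0.0
```

>>> servo_tool(
  steps=[
    {"dx":0,"dy":0,"dz":-0.053,"wx":0,"wy":0,"wz":0},
    {"dx":0,"dy":0,"dz":-0.053,"wx":0,"wy":0,"wz":0},
    {"dx":0,"dy":0,"dz":-0.053,"wx":0,"wy":0,"wz":0},
    {"dx":0,"dy":0,"dz":-0.053,"wx":0,"wy":0,"wz":0},
    {"dx":0,"dy":0,"dz":-0.053,"wx":0,"wy":0,"wz":0},
  ],
  jaw=0,
)

```text
time_s: 28.72
eef_pos: [0.4673, 0.2473, 0.0423]
eef_rot: [0.001, 0.657, 0.754, 0.001]
wrist_force: [-2.1, -1.0, 1.5]
opening: 0.558
grasp_force: 62.4
```

>>> servo_tool(
  steps=[
    {"dx":0,"dy":0,"dz":0,"wx":0,"wy":0,"wz":0},
    {"dx":0,"dy":0,"dz":0,"wx":0,"wy":0,"wz":0},
    {"dx":0,"dy":0,"dz":0.1,"wx":0,"wy":0,"wz":0},
    {"dx":0,"dy":0,"dz":0.2,"wx":0,"wy":0,"wz":0},
    {"dx":0,"dy":0,"dz":0.4,"wx":0,"wy":0,"wz":0},
  ],
)

```text
time_s: 29.13
eef_pos: [0.4646, 0.2466, 0.08]
eef_rot: [-0.001, 0.657, 0.754, -0.002]
wrist_force: [-0.2, -0.7, -4.2]
opening: 0.559
grasp_force: 62.7
```

>>> servo_tool(
  steps=[
    {"dx":0,"dy":0,"dz":0.2,"wx":0,"wy":0,"wz":0.0366},
    {"dx":0,"dy":0,"dz":0.4,"wx":0,"wy":0,"wz":0.073},
    {"dx":0,"dy":0,"dz":0.6,"wx":0,"wy":0,"wz":0.11},
    {"dx":0,"dy":0,"dz":0.8,"wx":0,"wy":0,"wz":0.146},
    {"dx":0,"dy":0,"dz":1,"wx":0,"wy":0,"wz":0.1826},
  ],
)

```text
time_s: 29.55
eef_pos: [0.4662, 0.2471, 0.1826]
eef_rot: [0.0, 0.414, 0.91, 0.0]
wrist_force: [0.2, -0.0, -3.5]
opening: 0.559
grasp_force: 62.8
```

>>> servo_tool(
  steps=[
    {"dx":0.1,"dy":-0.02,"dz":0,"wx":0,"wy":0,"wz":0.0366},
    {"dx":0.2,"dy":-0.04,"dz":0,"wx":0,"wy":0,"wz":0.073},
    {"dx":0.3,"dy":-0.06,"dz":0,"wx":0,"wy":0,"wz":0.11},
    {"dx":0.4,"dy":-0.08,"dz":0,"wx":0,"wy":0,"wz":0.146},
    {"dx":0.5,"dy":-0.1,"dz":0,"wx":0,"wy":0,"wz":0.1826},
  ],
)

```text
time_s: 29.97
eef_pos: [0.5167, 0.237, 0.1816]
eef_rot: [0.0, 0.139, 0.99, 0.0]
wrist_force: [0.4, -0.2, -3.6]
opening: 0.56
grasp_force: 62.8
```

>>> servo_tool(
  steps=[
    {"dx":0.1,"dy":-0.02,"dz":0,"wx":0,"wy":0,"wz":0.0366},
    {"dx":0.2,"dy":-0.04,"dz":0,"wx":0,"wy":0,"wz":0.073},
    {"dx":0.3,"dy":-0.06,"dz":0,"wx":0,"wy":0,"wz":0.11},
    {"dx":0.4,"dy":-0.08,"dz":0,"wx":0,"wy":0,"wz":0.146},
    {"dx":0.5,"dy":-0.1,"dz":0,"wx":0,"wy":0,"wz":0.1826},
  ],
)

```text
time_s: 30.38
eef_pos: [0.5667, 0.227, 0.1815]
eef_rot: [0.0, -0.146, 0.989, 0.0]
wrist_force: [0.0, 0.1, -2.6]
opening: 0.556
grasp_force: 62.8
```

>>> servo_tool(
  steps=[
    {"dx":0.1,"dy":-0.02,"dz":0,"wx":0,"wy":0,"wz":0.0366},
    {"dx":0.2,"dy":-0.04,"dz":0,"wx":0,"wy":0,"wz":0.073},
    {"dx":0.3,"dy":-0.06,"dz":0,"wx":0,"wy":0,"wz":0.11},
    {"dx":0.4,"dy":-0.08,"dz":0,"wx":0,"wy":0,"wz":0.146},
    {"dx":0.54,"dy":-0.11,"dz":0,"wx":0,"wy":0,"wz":0.1826},
  ],
)

```text
time_s: 30.8
eef_pos: [0.6201, 0.2163, 0.1814]
eef_rot: [-0.0, -0.42, 0.907, 0.0]
wrist_force: [0.6, 0.1, -3.6]
opening: 0.56
grasp_force: 62.8
```

>>> servo_tool(
  steps=[
    {"dx":0,"dy":0,"dz":0,"wx":0,"wy":0,"wz":0.0366},
    {"dx":0,"dy":0,"dz":0,"wx":0,"wy":0,"wz":0.073},
    {"dx":0,"dy":0,"dz":0,"wx":0,"wy":0,"wz":0.11},
    {"dx":0,"dy":0,"dz":0,"wx":0,"wy":0,"wz":0.146},
    {"dx":0,"dy":0,"dz":0,"wx":0,"wy":0,"wz":0.1826},
  ],
)

```text
time_s: 31.22
eef_pos: [0.6202, 0.2161, 0.1813]
eef_rot: [-0.0, -0.66, 0.751, 0.0]
wrist_force: [0.5, 0.2, -3.6]
opening: 0.555
grasp_force: 62.9
```

>>> servo_tool(
  steps=[
    {"dx":0,"dy":0,"dz":-0.2,"wx":0,"wy":0,"wz":0},
    {"dx":0,"dy":0,"dz":-0.4,"wx":0,"wy":0,"wz":0},
    {"dx":0,"dy":0,"dz":-0.6,"wx":0,"wy":0,"wz":0},
    {"dx":0,"dy":0,"dz":-0.8,"wx":0,"wy":0,"wz":0},
    {"dx":0,"dy":0,"dz":-1,"wx":0,"wy":0,"wz":0},
  ],
)

```text
time_s: 31.63
eef_pos: [0.6203, 0.2162, 0.0806]
eef_rot: [0.0, -0.658, 0.753, -0.0]
wrist_force: [-1.0, -0.4, -3.3]
opening: 0.557
grasp_force: 63.2
```

```bash
python3 -c "
from h import *
o=ctrl.get_obs(); e=o['eef_rot']; print(o['q'],'psi',np.degrees(2*np.arctan2(e[2],e[1])))"
```

```text
[ 1.54994953e-01  4.86968268e-01  1.48211113e+00  5.75000738e-05
  1.17230875e+00 -2.85132997e+00] psi 262.2484517082085
```

>>> servo_tool(
  steps=[
    {"dx":0,"dy":0,"dz":-0.1,"wx":0,"wy":0,"wz":0},
    {"dx":0,"dy":0,"dz":-0.2,"wx":0,"wy":0,"wz":0},
    {"dx":0,"dy":0,"dz":-0.28,"wx":0,"wy":0,"wz":0},
    {"dx":0,"dy":0,"dz":-0.32,"wx":0,"wy":0,"wz":0},
    {"dx":0,"dy":0,"dz":-0.35,"wx":0,"wy":0,"wz":0},
  ],
)

```text
time_s: 32.05
eef_pos: [0.6208, 0.2162, 0.0463]
eef_rot: [0.0, -0.658, 0.753, -0.0]
wrist_force: [-1.2, -0.1, 13.0]
opening: 0.558
grasp_force: 64.6
```

>>> servo_tool(
  steps=[
    {"dx":0,"dy":0,"dz":0,"wx":0,"wy":0,"wz":0},
    {"dx":0,"dy":0,"dz":0,"wx":0,"wy":0,"wz":0},
    {"dx":0,"dy":0,"dz":0,"wx":0,"wy":0,"wz":0},
    {"dx":0,"dy":0,"dz":0,"wx":0,"wy":0,"wz":0},
    {"dx":0,"dy":0,"dz":0,"wx":0,"wy":0,"wz":0},
  ],
  jaw=1,
)

```text
time_s: 32.47
eef_pos: [0.6209, 0.2162, 0.0467]
eef_rot: [0.001, -0.658, 0.753, -0.0]
wrist_force: [-0.2, 0.3, 0.1]
opening: 1.002
grasp_force: 0.0
```

>>> servo_tool(
  steps=[
    {"dx":0,"dy":0,"dz":0.1,"wx":0,"wy":0,"wz":0},
    {"dx":0,"dy":0,"dz":0.3,"wx":0,"wy":0,"wz":0},
    {"dx":0,"dy":0,"dz":0.5,"wx":0,"wy":0,"wz":0},
    {"dx":0,"dy":0,"dz":0.75,"wx":0,"wy":0,"wz":0},
    {"dx":0,"dy":0,"dz":1,"wx":0,"wy":0,"wz":0},
  ],
)

```text
time_s: 32.88
eef_pos: [0.6201, 0.2161, 0.1475]
eef_rot: [-0.0, -0.658, 0.753, 0.0]
wrist_force: [-0.7, -0.1, 0.0]
opening: 0.997
grasp_force: 0.0
```

>>> servo_tool(
  steps=[
    {"dx":0,"dy":0,"dz":0.2,"wx":0,"wy":0,"wz":-0.036},
    {"dx":0,"dy":0,"dz":0.4,"wx":0,"wy":0,"wz":-0.072},
    {"dx":0,"dy":0,"dz":0.6,"wx":0,"wy":0,"wz":-0.108},
    {"dx":0,"dy":0,"dz":0.8,"wx":0,"wy":0,"wz":-0.144},
    {"dx":0,"dy":0,"dz":1,"wx":0,"wy":0,"wz":-0.18},
  ],
)

```text
time_s: 33.3
eef_pos: [0.6203, 0.2161, 0.248]
eef_rot: [0.0, -0.419, 0.908, -0.0]
wrist_force: [0.5, 0.5, -0.5]
opening: 1.002
grasp_force: 0.0
```

>>> servo_tool(
  steps=[
    {"dx":0,"dy":-0.18,"dz":0.2,"wx":0,"wy":0,"wz":-0.036},
    {"dx":0,"dy":-0.36,"dz":0.4,"wx":0,"wy":0,"wz":-0.072},
    {"dx":0,"dy":-0.54,"dz":0.6,"wx":0,"wy":0,"wz":-0.108},
    {"dx":0,"dy":-0.72,"dz":0.8,"wx":0,"wy":0,"wz":-0.144},
    {"dx":0,"dy":-0.9,"dz":1,"wx":0,"wy":0,"wz":-0.18},
  ],
)

```text
time_s: 33.72
eef_pos: [0.62, 0.1254, 0.348]
eef_rot: [0.0, -0.149, 0.989, -0.0]
wrist_force: [0.2, -0.6, -0.3]
opening: 0.999
grasp_force: 0.0
```

>>> servo_tool(
  steps=[
    {"dx":0.04,"dy":-0.2,"dz":0.1,"wx":0,"wy":0,"wz":-0.03},
    {"dx":0.08,"dy":-0.4,"dz":0.2,"wx":0,"wy":0,"wz":-0.06},
    {"dx":0.12,"dy":-0.6,"dz":0.3,"wx":0,"wy":0,"wz":-0.095},
    {"dx":0.16,"dy":-0.8,"dz":0.4,"wx":0,"wy":0,"wz":-0.095},
    {"dx":0.2,"dy":-0.97,"dz":0.5,"wx":0,"wy":0,"wz":-0.095},
  ],
)

```text
time_s: 34.13
eef_pos: [0.6402, 0.0278, 0.3975]
eef_rot: [0.0, -0.003, 1.0, -0.0]
wrist_force: [-0.2, -0.5, -0.2]
opening: 0.999
grasp_force: 0.0
```

```bash
sed -i 's/40 if/30 if/' chk.py; python3 chk.py f "[(.6195,.217,.084),(.616,.127,.084),(.611,.037,.084),(.607,-.051,.084),(.603,-.141,.084)]"
```

```text
[0.64017491 0.02780317 0.39754116] psi 180.29191465111853
wrist (0.6195, 0.217, 0.084) [425. 140.]
inner [0.6225 0.2147] lidblob [0.6184 0.2062] yaw -3.3 len 0.022 n 99
wrist (0.616, 0.127, 0.084) [354. 136.]
inner [0.6155 0.1287] lidblob [0.6122 0.1237] yaw -2.9 len 0.021 n 100
wrist (0.611, 0.037, 0.084) [282. 132.]
inner [0.6123 0.0389] lidblob [0.6103 0.0394] yaw -2.5 len 0.021 n 103
wrist (0.607, -0.051, 0.084) [212. 128.]
inner [ 0.608  -0.0532] lidblob [ 0.6054 -0.0498] yaw -3.8 len 0.021 n 98
wrist (0.603, -0.141, 0.084) [140. 125.]
inner [ 0.6025 -0.1428] lidblob [ 0.5993 -0.1348] yaw -5.8 len 0.021 n 109
top (0.6195, 0.217, 0.084) [187. 187.]
fail attempt to get argmax of an empty sequence
top (0.616, 0.127, 0.084) [213. 188.]
fail attempt to get argmax of an empty sequence
top (0.611, 0.037, 0.084) [239. 189.]
inner [0.6144 0.038 ] lidblob [0.611  0.0505] yaw 1.8 len 0.024 n 15
top (0.607, -0.051, 0.084) [264. 190.]
inner [ 0.6102 -0.0533] lidblob [ 0.5973 -0.0491] yaw -5.2 len 0.010 n 5
top (0.603, -0.141, 0.084) [290. 191.]
inner [ 0.6048 -0.144 ] lidblob [ 0.5926 -0.1411] yaw 16.9 len 0.007 n 5
```

View pics/fwrist.png

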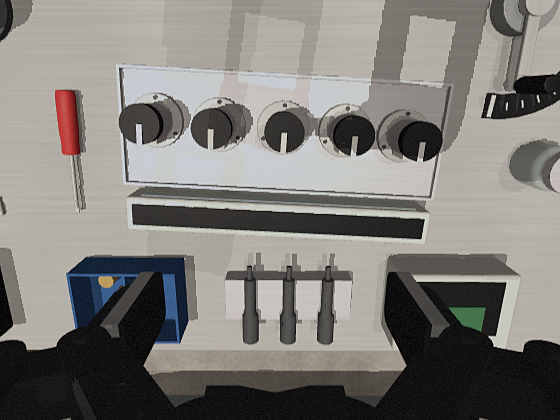

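>>> servo_tool(
  steps=[
    {"dx":0,"dy":0.2,"dz":0,"wx":0,"wy":0,"wz":0},
    {"dx":0,"dy":0.4,"dz":0,"wx":0,"wy":0,"wz":0},
    {"dx":0,"dy":0.6,"dz":0,"wx":0,"wy":0,"wz":0},
    {"dx":0,"dy":0.8,"dz":0,"wx":0,"wy":0,"wz":0},
    {"dx":0,"dy":1,"dz":0,"wx":0,"wy":0,"wz":0},
  ],
)

```text
time_s: 34.65
eef_pos: [0.6396, 0.1309, 0.396]
eef_rot: [-0.0, -0.003, 1.0, 0.0]
wrist_force: [0.2, 0.3, 0.6]
opening: 0.996
grasp_force: 0.0
```

>>> servo_tool(
  steps=[
    {"dx":0,"dy":0.2,"dz":0,"wx":0,"wy":0,"wz":0},
    {"dx":0,"dy":0.4,"dz":0,"wx":0,"wy":0,"wz":0},
    {"dx":0,"dy":0.6,"dz":0,"wx":0,"wy":0,"wz":0},
    {"dx":0,"dy":0.8,"dz":0,"wx":0,"wy":0,"wz":0},
    {"dx":0,"dy":1,"dz":0,"wx":0,"wy":0,"wz":0},
  ],
)

```text
time_s: 35.07
eef_pos: [0.6395, 0.2311, 0.396]
eef_rot: [-0.0, -0.003, 1.0, 0.0]
wrist_force: [1.3, 0.6, 0.2]
opening: 1.001
grasp_force: 0.0
```

>>> servo_tool(
  steps=[
    {"dx":-0.1,"dy":0.2,"dz":-0.2,"wx":0,"wy":0,"wz":0},
    {"dx":-0.2,"dy":0.4,"dz":-0.4,"wx":0,"wy":0,"wz":0},
    {"dx":-0.3,"dy":0.6,"dz":-0.6,"wx":0,"wy":0,"wz":0},
    {"dx":-0.4,"dy":0.8,"dz":-0.8,"wx":0,"wy":0,"wz":0},
    {"dx":-0.4,"dy":1,"dz":-1,"wx":0,"wy":0,"wz":0},
  ],
)

```text
time_s: 35.48
eef_pos: [0.5979, 0.3313, 0.2956]
eef_rot: [-0.0, -0.004, 1.0, 0.0]
wrist_force: [0.7, -0.9, -0.1]
opening: 1.003
grasp_force: 0.0
```

Run:
```python
from h import *
c=snap('wrist','lev.png'); import pickle; pickle.dump({k:c[k] for k in c},open('lev.pkl','wb'))
print(ctrl.get_obs()['eef_pos'])
```

```text
[0.59600036 0.3341641  0.28998568]
```

View pics/lev.png

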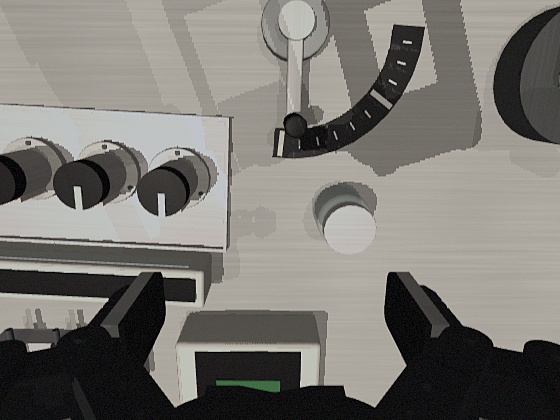

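Run:
```python
from h import *
import pickle
o=ctrl.get_obs(); print(o['eef_pos'],o['dq'].round(3))
c=pickle.load(open('lev.pkl','rb'))
g=cv2.cvtColor(c['frame'],cv2.COLOR_RGB2GRAY)
def blob(x0,y0,x1,y1,t,z):
    m=(g[y0:y1,x0:x1]>t).astype(np.uint8); n,l,s,ce=cv2.connectedComponentsWithStats(m); i=1+np.argmax(s[1:,4])
    print(s[i],ce[i]+[x0,y0]); return onz(c,*(ce[i]+[x0,y0]),z)[:2]
t0=blob(272,128,288,157,130,.002); t1=blob(368,86,396,112,130,.002)
pv={z:onz(c,296,19,z)[:2] for z in (.04,.05)}; gr={z:onz(c,294,124,z)[:2] for z in (.1,.104)}
print(t0,t1,pv,gr)
for z,p in pv.items():
    f=lambda q:np.degrees(np.arctan2(*(q-p)[::-1]))
    print(z,f(t0),f(t1),f(gr[.104]),[np.linalg.norm(q-p) for q in (t0,t1,gr[.104])])
c2=snap('wrist')
o=ctrl.get_obs(); print(o['eef_pos'])
# lid/pivot circles
k=cv2.HoughCircles(cv2.medianBlur(g,3),cv2.HOUGH_GRADIENT,1,30,param1=80,param2=18,minRadius=8,maxRadius=22); print(k[0][(k[0][:,0]>260)&(k[0][:,1]<160)])
```

```text
[0.59600036 0.3341641  0.28998568] [-0.035  0.011  0.01  -0.008  0.069 -0.064]
[  5   3   8  26 125] [280.504 143.104]
[  3   3  21  20 116] [380.88793103  98.96551724]
[0.57973392 0.33832513] [0.52717782 0.45568364] {0.04: array([0.44961417, 0.35178168]), 0.05: array([0.4514192 , 0.35127771])} {0.1: array([0.5502247 , 0.34914204]), 0.104: array([0.54995286, 0.3489362 ])}
0.04 -5.904347655906702 53.25836713609442 -1.6244013000660933 [np.float64(0.13081371500628414), np.float64(0.12966008575313473), np.float64(0.10037902608383241)]
0.05 -5.764130057406839 54.03476059019658 -1.361296071396685 [np.float64(0.12896680462765936), np.float64(0.12899599649966548), np.float64(0.09856147445741904)]
[0.59651976 0.33218914 0.29117888]
[[296.5  19.5  19.2]
 [296.5 126.5  11. ]]
```

>>> servo_tool(
  steps=[
    {"dx":-0.12,"dy":0.05,"dz":-0.2,"wx":0,"wy":0,"wz":0},
    {"dx":-0.24,"dy":0.1,"dz":-0.4,"wx":0,"wy":0,"wz":0},
    {"dx":-0.36,"dy":0.15,"dz":-0.6,"wx":0,"wy":0,"wz":0},
    {"dx":-0.48,"dy":0.19,"dz":-0.8,"wx":0,"wy":0,"wz":0},
    {"dx":-0.48,"dy":0.19,"dz":-1,"wx":0,"wy":0,"wz":0},
  ],
)

```text
time_s: 36.0
eef_pos: [0.5505, 0.3491, 0.1964]
eef_rot: [0.0, -0.004, 1.0, 0.0]
wrist_force: [-0.1, -0.5, 0.2]
opening: 0.999
grasp_force: 0.0
```

Run:
```python
from h import *
import pickle
c=pickle.load(open('lev.pkl','rb'))
print('jar',onz(c,349,228,.085))
o=ctrl.get_obs(); print(o['eef_pos'],o['eef_rot'],o['q'])
```

```text
jar [0.65889394 0.41097993 0.085     ]
[0.5505095  0.34911387 0.19637589] [ 1.11612235e-04 -3.79223674e-03  9.99992741e-01  3.52347353e-04] [ 3.83150217e-01  3.58086152e-01  1.41213110e+00  5.83546552e-04
  1.37090711e+00 -1.19534634e+00]
```

>>> servo_tool(
  steps=[
    {"dx":0,"dy":0,"dz":-0.2,"wx":0,"wy":0,"wz":0},
    {"dx":0,"dy":0,"dz":-0.4,"wx":0,"wy":0,"wz":0},
    {"dx":0,"dy":0,"dz":-0.6,"wx":0,"wy":0,"wz":0},
    {"dx":0,"dy":0,"dz":-0.8,"wx":0,"wy":0,"wz":0},
    {"dx":0,"dy":0,"dz":-1,"wx":0,"wy":0,"wz":0},
  ],
)

```text
time_s: 36.42
eef_pos: [0.5528, 0.3481, 0.0963]
eef_rot: [0.001, -0.003, 1.0, 0.0]
wrist_force: [0.3, -0.2, -0.4]
opening: 0.999
grasp_force: 0.0
```

>>> servo_tool(
  steps=[
    {"dx":0,"dy":0,"dz":-0.1,"wx":0,"wy":0,"wz":0},
    {"dx":0,"dy":0,"dz":-0.2,"wx":0,"wy":0,"wz":0},
    {"dx":0,"dy":0,"dz":-0.3,"wx":0,"wy":0,"wz":0},
    {"dx":0,"dy":0,"dz":-0.34,"wx":0,"wy":0,"wz":0},
    {"dx":0,"dy":0,"dz":-0.34,"wx":0,"wy":0,"wz":0},
  ],
)

```text
time_s: 36.83
eef_pos: [0.5521, 0.348, 0.0613]
eef_rot: [-0.0, -0.003, 1.0, -0.0]
wrist_force: [-0.3, 0.3, -0.3]
opening: 1.001
grasp_force: 0.0
```

>>> servo_tool(
  steps=[
    {"dx":0,"dy":0,"dz":0,"wx":0,"wy":0,"wz":0},
    {"dx":0,"dy":0,"dz":0,"wx":0,"wy":0,"wz":0},
    {"dx":0,"dy":0,"dz":0,"wx":0,"wy":0,"wz":0},
    {"dx":0,"dy":0,"dz":0,"wx":0,"wy":0,"wz":0},
    {"dx":0,"dy":0,"dz":0,"wx":0,"wy":0,"wz":0},
  ],
  jaw=0,
)

```text
time_s: 37.25
eef_pos: [0.5527, 0.3483, 0.0625]
eef_rot: [0.0, -0.003, 1.0, 0.0]
wrist_force: [0.3, 3.8, 0.6]
opening: 0.296
grasp_force: 0.9
```

>>> servo_tool(
  steps=[
    {"dx":0,"dy":0,"dz":0,"wx":0,"wy":0,"wz":0},
    {"dx":0,"dy":0,"dz":0,"wx":0,"wy":0,"wz":0},
    {"dx":0,"dy":0,"dz":0,"wx":0,"wy":0,"wz":0},
    {"dx":0,"dy":0,"dz":0,"wx":0,"wy":0,"wz":0},
    {"dx":0,"dy":0,"dz":0,"wx":0,"wy":0,"wz":0},
  ],
)

```text
time_s: 37.67
eef_pos: [0.5528, 0.3484, 0.0627]
eef_rot: [0.001, -0.003, 1.0, 0.0]
wrist_force: [-1.1, 0.4, 5.7]
opening: 0.229
grasp_force: 58.6
```

>>> servo_tool(
  steps=[
    {"dx":0,"dy":0.065,"dz":0,"wx":0,"wy":0,"wz":0.0207},
    {"dx":-0.005,"dy":0.129,"dz":0,"wx":0,"wy":0,"wz":0.0413},
    {"dx":-0.014,"dy":0.195,"dz":0,"wx":0,"wy":0,"wz":0.062},
    {"dx":-0.027,"dy":0.258,"dz":0,"wx":0,"wy":0,"wz":0.0827},
    {"dx":-0.044,"dy":0.32,"dz":0,"wx":0,"wy":0,"wz":0.1033},
  ],
)

```text
time_s: 38.08
eef_pos: [0.5487, 0.3805, 0.0627]
eef_rot: [0.001, -0.166, 0.986, 0.0]
wrist_force: [-0.8, 0.2, 5.6]
opening: 0.233
grasp_force: 58.6
```

>>> servo_tool(
  steps=[
    {"dx":-0.021,"dy":0.061,"dz":0,"wx":0,"wy":0,"wz":0.0207},
    {"dx":-0.045,"dy":0.121,"dz":0,"wx":0,"wy":0,"wz":0.0413},
    {"dx":-0.075,"dy":0.181,"dz":0,"wx":0,"wy":0,"wz":0.062},
    {"dx":-0.107,"dy":0.236,"dz":0,"wx":0,"wy":0,"wz":0.0827},
    {"dx":-0.143,"dy":0.29,"dz":0,"wx":0,"wy":0,"wz":0.1033},
  ],
)

```text
time_s: 38.5
eef_pos: [0.5346, 0.4097, 0.0627]
eef_rot: [0.001, -0.323, 0.946, 0.0]
wrist_force: [0.6, -0.3, 4.0]
opening: 0.226
grasp_force: 58.5
```

>>> servo_tool(
  steps=[
    {"dx":-0.039,"dy":0.051,"dz":0,"wx":0,"wy":0,"wz":0.0207},
    {"dx":-0.082,"dy":0.1,"dz":0,"wx":0,"wy":0,"wz":0.0413},
    {"dx":-0.128,"dy":0.147,"dz":0,"wx":0,"wy":0,"wz":0.062},
    {"dx":-0.177,"dy":0.19,"dz":0,"wx":0,"wy":0,"wz":0.0827},
    {"dx":-0.228,"dy":0.229,"dz":0,"wx":0,"wy":0,"wz":0.1033},
  ],
)

```text
time_s: 38.92
eef_pos: [0.5119, 0.433, 0.0627]
eef_rot: [0.002, -0.472, 0.882, 0.0]
wrist_force: [1.4, 1.9, 2.8]
opening: 0.234
grasp_force: 58.5
```

>>> servo_tool(
  steps=[
    {"dx":0,"dy":0,"dz":0,"wx":0,"wy":0,"wz":0},
    {"dx":0,"dy":0,"dz":0,"wx":0,"wy":0,"wz":0},
    {"dx":0,"dy":0,"dz":0,"wx":0,"wy":0,"wz":0},
    {"dx":0,"dy":0,"dz":0,"wx":0,"wy":0,"wz":0},
    {"dx":0,"dy":0,"dz":0,"wx":0,"wy":0,"wz":0},
  ],
)

```text
time_s: 39.33
eef_pos: [0.5119, 0.433, 0.0627]
eef_rot: [0.001, -0.469, 0.883, 0.001]
wrist_force: [1.7, 5.6, 5.4]
opening: 0.234
grasp_force: 58.7
```

>>> servo_tool(
  steps=[
    {"dx":0,"dy":0,"dz":0,"wx":0,"wy":0,"wz":0},
    {"dx":0,"dy":0,"dz":0,"wx":0,"wy":0,"wz":0},
    {"dx":0,"dy":0,"dz":0,"wx":0,"wy":0,"wz":0},
    {"dx":0,"dy":0,"dz":0,"wx":0,"wy":0,"wz":0},
    {"dx":0,"dy":0,"dz":0,"wx":0,"wy":0,"wz":0},
  ],
  jaw=1,
)

```text
time_s: 39.75
eef_pos: [0.5106, 0.4314, 0.0613]
eef_rot: [-0.001, -0.47, 0.883, -0.0]
wrist_force: [-0.1, 0.4, -0.7]
opening: 0.929
grasp_force: 0.0
```

>>> servo_tool(
  steps=[
    {"dx":0,"dy":0,"dz":0.1,"wx":0,"wy":0,"wz":0},
    {"dx":0,"dy":0,"dz":0.3,"wx":0,"wy":0,"wz":0},
    {"dx":0,"dy":0,"dz":0.5,"wx":0,"wy":0,"wz":0},
    {"dx":0,"dy":0,"dz":0.75,"wx":0,"wy":0,"wz":0},
    {"dx":0,"dy":0,"dz":1,"wx":0,"wy":0,"wz":0},
  ],
)

```text
time_s: 40.17
eef_pos: [0.5106, 0.4317, 0.1633]
eef_rot: [-0.0, -0.47, 0.882, -0.0]
wrist_force: [0.5, 1.1, 0.2]
opening: 0.999
grasp_force: 0.0
```

>>> servo_tool(
  steps=[
    {"dx":0.05,"dy":0.05,"dz":0.2,"wx":0,"wy":0,"wz":0},
    {"dx":0.1,"dy":0.1,"dz":0.4,"wx":0,"wy":0,"wz":0},
    {"dx":0.2,"dy":0.2,"dz":0.6,"wx":0,"wy":0,"wz":0},
    {"dx":0.2,"dy":0.3,"dz":0.8,"wx":0,"wy":0,"wz":0},
    {"dx":0.2,"dy":0.3,"dz":1,"wx":0,"wy":0,"wz":0},
  ],
)

```text
time_s: 40.58
eef_pos: [0.5309, 0.4632, 0.2637]
eef_rot: [0.0, -0.471, 0.882, 0.0]
wrist_force: [0.0, -0.2, 0.1]
opening: 1.001
grasp_force: 0.0
```

>>> servo_tool(
  steps=[
    {"dx":0,"dy":0,"dz":0.1,"wx":0,"wy":0,"wz":0},
    {"dx":0,"dy":0,"dz":0.2,"wx":0,"wy":0,"wz":0},
    {"dx":0,"dy":0,"dz":0.2,"wx":0,"wy":0,"wz":0},
    {"dx":0,"dy":0,"dz":0.2,"wx":0,"wy":0,"wz":0},
    {"dx":0,"dy":0,"dz":0.2,"wx":0,"wy":0,"wz":0},
  ],
)

```text
time_s: 41.0
eef_pos: [0.5304, 0.4615, 0.2804]
eef_rot: [-0.001, -0.47, 0.882, -0.0]
wrist_force: [1.2, -0.3, -0.6]
opening: 1.002
grasp_force: 0.0
```

Run:
```python
from h import *
import pickle
c=snap('wrist','lev2.png'); pickle.dump(c,open('lev2.pkl','wb'))
print(ctrl.get_obs()['eef_pos'])
```

```text
[0.53029031 0.46142887 0.28012823]
```

View pics/lev2.png

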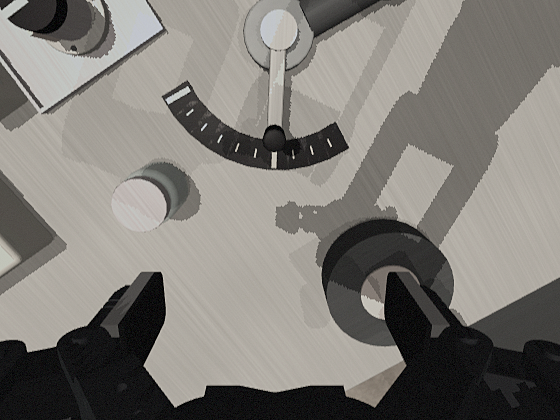

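```bash
cat >> h.py <<'E'
def lever(c,x0,y0,x1,y1,B,kc):
    g=cv2.cvtColor(c['frame'],cv2.COLOR_RGB2GRAY)
    def cen(b,t):
        x0,y0,x1,y1=b; m=(g[y0:y1,x0:x1]>t).astype(np.uint8); n,l,s,ce=cv2.connectedComponentsWithStats(m); i=1+np.argmax(s[1:,4]); print(s[i]); return ce[i]+[x0,y0]
    return cen,g
E
python3 - <<'E'
from h import *
import pickle
c=pickle.load(open('lev2.pkl','rb')); g=cv2.cvtColor(c['frame'],cv2.COLOR_RGB2GRAY)
k=cv2.HoughCircles(cv2.medianBlur(g,3),cv2.HOUGH_GRADIENT,1,30,param1=80,param2=16,minRadius=8,maxRadius=24)[0]
print(k[(k[:,0]>240)&(k[:,0]<310)&(k[:,1]<170)])
def bl(x0,y0,x1,y1,t):
    m=(g[y0:y1,x0:x1]>t).astype(np.uint8); n,l,s,ce=cv2.connectedComponentsWithStats(m); i=1+np.argmax(s[1:,4]); print(s[i]); return ce[i]+[x0,y0]
t0=bl(164,84,192,106,150); t1=bl(268,150,281,167,120); print(t0,t1)
# lever bar centre per row
P=[]
for r in range(60,120,3):
    xs=np.where(g[r,255:300]>165)[0]+255
    if len(xs): P.append((xs.min(),xs.max(),r))
print(P)
pz=.045
pv=onz(c,279,29.5,pz)[:2]; gr=onz(c,274.5,138,.104)[:2]; a=onz(c,*t0,.002)[:2]; b=onz(c,*t1,.002)[:2]
f=lambda q:np.degrees(np.arctan2(*(q-pv)[::-1]))
print(pv,gr,a,b,f(a),f(b),f(gr)); q=np.array([.4505,.3515]); pv=q; print(f(a),f(b),f(gr))
E
```

```text
[[278.5  28.5  18.8]
 [274.5 139.5  12.9]]
[  2   2  24  18 154]
[ 3  2  6 15 78]
[177.62337662  94.78571429] [273.82051282 159.1025641 ]
[(np.int64(265), np.int64(284), 60), (np.int64(271), np.int64(283), 63), (np.int64(258), np.int64(287), 66), (np.int64(255), np.int64(283), 69), (np.int64(255), np.int64(283), 72), (np.int64(255), np.int64(299), 75), (np.int64(255), np.int64(299), 78), (np.int64(270), np.int64(299), 81), (np.int64(270), np.int64(299), 84), (np.int64(270), np.int64(299), 87), (np.int64(270), np.int64(299), 90), (np.int64(269), np.int64(281), 93), (np.int64(269), np.int64(291), 96), (np.int64(269), np.int64(291), 99), (np.int64(269), np.int64(281), 102), (np.int64(269), np.int64(281), 105), (np.int64(264), np.int64(281), 108), (np.int64(269), np.int64(291), 111), (np.int64(269), np.int64(280), 114), (np.int64(260), np.int64(290), 117)]
[0.45116423 0.35096063] [0.50985568 0.43057569] [0.57990862 0.33796655] [0.53008339 0.45947553] -5.763306939279562 53.97288953867848 53.60271809530582
-5.970246552777743 53.60791901096989 53.10742619529636
```

Run:
```python
from h import *
c=snap('top','t5.png'); g=cv2.cvtColor(c['frame'],cv2.COLOR_RGB2HSV)
m=((g[...,1]<50)&(g[...,2]>170)).astype(np.uint8); z=np.zeros_like(m); z[205:260,340:385]=m[205:260,340:385]
n,l,s,ce=cv2.connectedComponentsWithStats(z); print(s[1:],ce[1:])
i=1+np.argmax(s[1:,4]); print('top cap',onz(c,*ce[i],.212))
o=ray(c,*ce[i])
d=snap('scene','s5.png'); g=cv2.cvtColor(d['frame'],cv2.COLOR_RGB2HSV)
print('expect in scene',proj(d,onz(c,*ce[i],.212)))
im=d['frame'][190:280,150:260,::-1]; cv2.imwrite('pics/can.png',np.hstack([cv2.resize(im,(440,360),interpolation=2),cv2.resize(c['frame'][200:260,340:390,::-1],(300,360),interpolation=2)]))
```

```text
[[361 223   8   9  52]] [[364.09615385 226.86538462]]
top cap [ 0.45486246 -0.37484068  0.212     ]
expect in scene (np.float64(193.56010065238877), np.float64(212.35914903557688))
```

View pics/can.png

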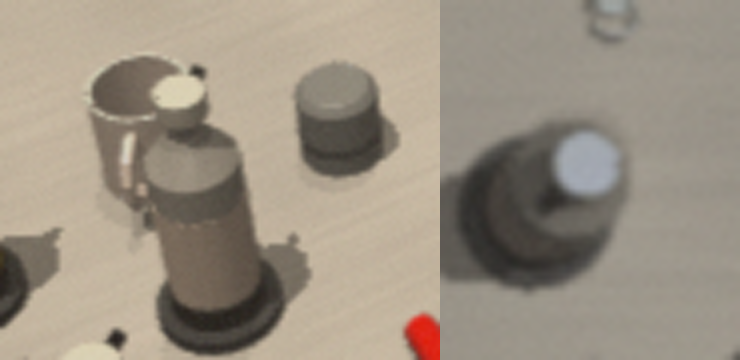

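>>> servo_tool(
  steps=[
    {"dx":0,"dy":-0.18,"dz":0.14,"wx":0,"wy":0,"wz":-0.034},
    {"dx":0,"dy":-0.36,"dz":0.28,"wx":0,"wy":0,"wz":-0.067},
    {"dx":0,"dy":-0.55,"dz":0.42,"wx":0,"wy":0,"wz":-0.1},
    {"dx":0,"dy":-0.74,"dz":0.56,"wx":0,"wy":0,"wz":-0.134},
    {"dx":0,"dy":-0.93,"dz":0.67,"wx":0,"wy":0,"wz":-0.167},
  ],
  jaw=0,
)

```text
time_s: 41.57
eef_pos: [0.5308, 0.3682, 0.3493]
eef_rot: [-0.0, -0.223, 0.975, -0.0]
wrist_force: [0.0, -0.0, 0.5]
opening: 0.302
grasp_force: 0.0
```

>>> servo_tool(
  steps=[
    {"dx":-0.02,"dy":-0.18,"dz":0,"wx":0,"wy":0,"wz":-0.034},
    {"dx":-0.04,"dy":-0.36,"dz":0,"wx":0,"wy":0,"wz":-0.067},
    {"dx":-0.06,"dy":-0.55,"dz":0,"wx":0,"wy":0,"wz":-0.1},
    {"dx":-0.08,"dy":-0.74,"dz":0,"wx":0,"wy":0,"wz":-0.134},
    {"dx":-0.1,"dy":-0.93,"dz":0,"wx":0,"wy":0,"wz":-0.167},
  ],
)

```text
time_s: 41.98
eef_pos: [0.5204, 0.275, 0.3482]
eef_rot: [-0.001, 0.037, 0.999, -0.0]
wrist_force: [-0.1, -0.2, -0.1]
opening: 0.001
grasp_force: 0.0
```

>>> servo_tool(
  steps=[
    {"dx":-0.02,"dy":-0.18,"dz":0,"wx":0,"wy":0,"wz":-0.034},
    {"dx":-0.04,"dy":-0.36,"dz":0,"wx":0,"wy":0,"wz":-0.067},
    {"dx":-0.06,"dy":-0.55,"dz":0,"wx":0,"wy":0,"wz":-0.1},
    {"dx":-0.08,"dy":-0.74,"dz":0,"wx":0,"wy":0,"wz":-0.134},
    {"dx":-0.1,"dy":-0.93,"dz":0,"wx":0,"wy":0,"wz":-0.167},
  ],
)

```text
time_s: 42.4
eef_pos: [0.5104, 0.1821, 0.3483]
eef_rot: [-0.0, 0.295, 0.955, -0.0]
wrist_force: [-0.1, 0.5, -0.1]
opening: -0.0
grasp_force: 0.0
```

>>> servo_tool(
  steps=[
    {"dx":-0.02,"dy":-0.18,"dz":0,"wx":0,"wy":0,"wz":-0.034},
    {"dx":-0.04,"dy":-0.36,"dz":0,"wx":0,"wy":0,"wz":-0.067},
    {"dx":-0.06,"dy":-0.55,"dz":0,"wx":0,"wy":0,"wz":-0.1},
    {"dx":-0.08,"dy":-0.74,"dz":0,"wx":0,"wy":0,"wz":-0.134},
    {"dx":-0.1,"dy":-0.93,"dz":0,"wx":0,"wy":0,"wz":-0.167},
  ],
)

```text
time_s: 42.82
eef_pos: [0.5004, 0.0891, 0.3483]
eef_rot: [-0.0, 0.533, 0.846, -0.0]
wrist_force: [0.1, -0.3, -0.4]
opening: 0.004
grasp_force: 0.0
```

>>> servo_tool(
  steps=[
    {"dx":-0.02,"dy":-0.18,"dz":0,"wx":0,"wy":0,"wz":0},
    {"dx":-0.04,"dy":-0.36,"dz":0,"wx":0,"wy":0,"wz":0},
    {"dx":-0.06,"dy":-0.55,"dz":0,"wx":0,"wy":0,"wz":0},
    {"dx":-0.08,"dy":-0.74,"dz":0,"wx":0,"wy":0,"wz":0},
    {"dx":-0.1,"dy":-0.93,"dz":0,"wx":0,"wy":0,"wz":0},
  ],
)

```text
time_s: 43.23
eef_pos: [0.4904, -0.0038, 0.3484]
eef_rot: [-0.0, 0.531, 0.848, -0.0]
wrist_force: [-0.1, -0.2, -0.3]
opening: 0.003
grasp_force: 0.0
```

>>> servo_tool(
  steps=[
    {"dx":-0.02,"dy":-0.18,"dz":0,"wx":0,"wy":0,"wz":0},
    {"dx":-0.04,"dy":-0.36,"dz":0,"wx":0,"wy":0,"wz":0},
    {"dx":-0.06,"dy":-0.55,"dz":0,"wx":0,"wy":0,"wz":0},
    {"dx":-0.08,"dy":-0.74,"dz":0,"wx":0,"wy":0,"wz":0},
    {"dx":-0.1,"dy":-0.93,"dz":0,"wx":0,"wy":0,"wz":0},
  ],
)

```text
time_s: 43.65
eef_pos: [0.4804, -0.0968, 0.3483]
eef_rot: [-0.0, 0.531, 0.848, -0.0]
wrist_force: [0.1, -0.3, 0.1]
opening: 0.002
grasp_force: 0.0
```

>>> servo_tool(
  steps=[
    {"dx":-0.02,"dy":-0.18,"dz":0,"wx":0,"wy":0,"wz":0},
    {"dx":-0.04,"dy":-0.36,"dz":0,"wx":0,"wy":0,"wz":0},
    {"dx":-0.06,"dy":-0.55,"dz":0,"wx":0,"wy":0,"wz":0},
    {"dx":-0.08,"dy":-0.74,"dz":0,"wx":0,"wy":0,"wz":0},
    {"dx":-0.1,"dy":-0.93,"dz":0,"wx":0,"wy":0,"wz":0},
  ],
)

```text
time_s: 44.07
eef_pos: [0.4704, -0.1898, 0.3483]
eef_rot: [-0.0, 0.531, 0.847, 0.0]
wrist_force: [-0.6, -0.4, -0.7]
opening: 0.001
grasp_force: 0.0
```

>>> servo_tool(
  steps=[
    {"dx":-0.02,"dy":-0.18,"dz":0,"wx":0,"wy":0,"wz":0},
    {"dx":-0.04,"dy":-0.36,"dz":0,"wx":0,"wy":0,"wz":0},
    {"dx":-0.06,"dy":-0.55,"dz":0,"wx":0,"wy":0,"wz":0},
    {"dx":-0.08,"dy":-0.74,"dz":0,"wx":0,"wy":0,"wz":0},
    {"dx":-0.1,"dy":-0.93,"dz":0,"wx":0,"wy":0,"wz":0},
  ],
)

```text
time_s: 44.48
eef_pos: [0.4605, -0.2828, 0.3483]
eef_rot: [-0.0, 0.531, 0.848, 0.0]
wrist_force: [-0.4, 0.7, 0.2]
opening: 0.0
grasp_force: 0.0
```

Run:
```python
from h import *
o=ctrl.get_obs(); print(o['eef_pos'],o['eef_rot'],o['q'])
c=snap('wrist','cap.png'); u=proj(c,(.455,-.375,.212)); print(u)
g=cv2.cvtColor(c['frame'],cv2.COLOR_RGB2HSV); m=((g[...,1]<50)&(g[...,2]>185)).astype(np.uint8)
n,l,s,ce=cv2.connectedComponentsWithStats(m)
for i in range(1,n):
    if s[i,4]>300: print(s[i],ce[i],onz(c,*ce[i],.212)[:2])
t=snap('top')
for p in [(.6195,.217,.084),(.616,.127,.084),(.611,.037,.084),(.607,-.051,.084),(.603,-.141,.084)]:
    u=np.array(proj(t,p))
    try: ribs(t,[u],.084,11)
    except Exception as e: print('fail')
```

```text
[ 0.46045908 -0.28276173  0.34825084] [-4.90604938e-04  5.30780598e-01  8.47509118e-01  1.02661395e-04] [-7.70482133e-01  2.23255333e-02  1.50206383e+00 -4.69921741e-06
  1.61820575e+00 -1.22223582e+00]
(np.float64(223.29246730050284), np.float64(276.0215645842359))
[  352     0   208   175 12044] [454.6689638   76.28570242] [ 0.54575087 -0.14448455]
[ 491   73   69  114 1212] [526.42079208 139.16749175] [ 0.62361832 -0.15918684]
[393  78  17  52 302] [399.74834437 106.04304636] [ 0.51963722 -0.18148572]
[  80  121   70  125 1300] [119.67384615 160.41076923] [ 0.33798311 -0.31716873]
[ 44 124  21  64 331] [ 54.85800604 158.3141994 ] [ 0.29027606 -0.33850051]
[166 187  43  85 350] [186.77428571 231.12      ] [ 0.40983122 -0.34986289]
[205 258  38  36 986] [223.38843813 275.20486815] [ 0.45475476 -0.37423041]
[384 262  60  75 548] [411.16058394 305.12043796] [ 0.62044273 -0.32686909]
[295 265  96  52 731] [349.05198358 290.52667579] [ 0.56240921 -0.33865868]
[ 31 346  37  32 816] [ 49.13112745 360.32720588] [ 0.34108317 -0.52936816]
inner [0.6237 0.2134] lidblob [0.6135 0.2086] yaw 2.2 len 0.007 n 6
inner [0.6166 0.1261] lidblob [0.6066 0.1256] yaw 20.7 len 0.011 n 9
inner [0.6144 0.0382] lidblob [0.6037 0.0364] yaw 0.8 len 0.007 n 6
inner [ 0.6104 -0.0509] lidblob [ 0.599  -0.0526] yaw -42.7 len 0.009 n 8
inner [ 0.6051 -0.1434] lidblob [ 0.5926 -0.1432] yaw -0.8 len 0.007 n 6
```

```bash
cat > carts.py <<'E'
from h import *
c=snap('wrist')
for p in [(.6195,.217,.084),(.616,.127,.084),(.611,.037,.084),(.607,-.051,.084),(.603,-.141,.084)]:
    u=np.array(proj(c,p)); print(u.round())
    if 20<u[0]<540 and 20<u[1]<330:
        try: ribs(c,[u],.084,30)
        except Exception as e: print('fail')
a=cv2.imread('pics/fwrist.png')
E
python3 carts.py
python3 - <<'E'
import cv2,numpy as np
a=cv2.cvtColor(cv2.imread('pics/t5.png'),cv2.COLOR_BGR2GRAY).astype(int)
from h import *
b=cv2.cvtColor(snap('top')['frame'],cv2.COLOR_RGB2GRAY).astype(int)
for u,v in [(187,187),(213,188),(239,189),(264,190),(290,191)]: print(np.abs(a-b)[v-12:v+12,u-12:u+12].mean().round(1),end=' ')
E
```

```text
[ 695. -279.]
[ 621. -164.]
[555. -64.]
[499.  23.]
inner [ 0.6085 -0.0522] lidblob [ 0.6041 -0.0557] yaw -3.0 len 0.021 n 176
[448. 102.]
inner [ 0.603 -0.142] lidblob [ 0.5986 -0.1433] yaw -2.7 len 0.021 n 149
8.7 5.9 5.7 5.4 5.0
```

>>> servo_tool(
  steps=[
    {"dx":-0.01,"dy":-0.2,"dz":-0.1,"wx":0,"wy":0,"wz":0},
    {"dx":-0.02,"dy":-0.4,"dz":-0.2,"wx":0,"wy":0,"wz":0},
    {"dx":-0.04,"dy":-0.65,"dz":-0.4,"wx":0,"wy":0,"wz":0},
    {"dx":-0.055,"dy":-0.915,"dz":-0.7,"wx":0,"wy":0,"wz":0},
    {"dx":-0.055,"dy":-0.915,"dz":-1,"wx":0,"wy":0,"wz":0},
  ],
  jaw=0,
)

```text
time_s: 45.1
eef_pos: [0.4554, -0.3768, 0.2486]
eef_rot: [0.001, 0.531, 0.847, -0.001]
wrist_force: [0.6, 1.3, -0.1]
opening: -0.002
grasp_force: 0.0
```

>>> servo_tool(
  steps=[
    {"dx":0,"dy":0,"dz":-0.1,"wx":0,"wy":0,"wz":0},
    {"dx":0,"dy":0,"dz":-0.2,"wx":0,"wy":0,"wz":0},
    {"dx":0,"dy":0,"dz":-0.3,"wx":0,"wy":0,"wz":0},
    {"dx":0,"dy":0,"dz":-0.3,"wx":0,"wy":0,"wz":0},
    {"dx":0,"dy":0,"dz":-0.3,"wx":0,"wy":0,"wz":0},
  ],
)

```text
time_s: 45.52
eef_pos: [0.456, -0.373, 0.22]
eef_rot: [0.001, 0.53, 0.848, -0.0]
wrist_force: [-0.6, 0.2, 1.0]
opening: -0.002
grasp_force: 0.0
```

>>> servo_tool(
  steps=[
    {"dx":0,"dy":0,"dz":-0.06,"wx":0,"wy":0,"wz":0},
    {"dx":0,"dy":0,"dz":-0.12,"wx":0,"wy":0,"wz":0},
    {"dx":0,"dy":0,"dz":-0.16,"wx":0,"wy":0,"wz":0},
    {"dx":0,"dy":0,"dz":-0.19,"wx":0,"wy":0,"wz":0},
    {"dx":0,"dy":0,"dz":-0.19,"wx":0,"wy":0,"wz":0},
  ],
)

```text
time_s: 45.93
eef_pos: [0.4551, -0.3731, 0.199]
eef_rot: [-0.001, 0.531, 0.848, 0.0]
wrist_force: [-0.4, -0.3, -0.2]
opening: 0.006
grasp_force: 0.0
```

>>> servo_tool(
  steps=[
    {"dx":0,"dy":0,"dz":0,"wx":0,"wy":0,"wz":0},
    {"dx":0,"dy":0,"dz":0,"wx":0,"wy":0,"wz":0},
    {"dx":0,"dy":0,"dz":0,"wx":0,"wy":0,"wz":0},
    {"dx":0,"dy":0,"dz":0,"wx":0,"wy":0,"wz":0},
    {"dx":0,"dy":0,"dz":0,"wx":0,"wy":0,"wz":0},
  ],
)

```text
time_s: 46.35
eef_pos: [0.4554, -0.3736, 0.2001]
eef_rot: [0.0, 0.531, 0.848, -0.0]
wrist_force: [-0.1, -0.1, 0.5]
opening: 0.0
grasp_force: 0.0
```

Run:
```python
from h import *
o=ctrl.get_obs(); print(o['eef_pos'],o['wrist_force'])
c=snap('scene'); d=snap('wrist'); t=snap('top')
print(proj(c,(.455,-.374,.2)),proj(d,(.455,-.374,.2)),proj(t,(.455,-.374,.2)))
for x in (c,):
  pass
cv2.imwrite('pics/press.png',np.hstack([cv2.resize(c['frame'][170:270,150:250,::-1],(400,400),interpolation=2),cv2.resize(d['frame'][200:400,180:380,::-1],(400,400),interpolation=2)]))
```

```text
[ 0.45541848 -0.37358676  0.20007054] [-0.13298131 -0.05616616  0.51942327]
(np.float64(194.55700135495778), np.float64(215.67071448070777)) (np.float64(272.6573011333068), np.float64(254.39635086598963)) (np.float64(363.26828712254894), np.float64(227.34082535413472))
```

View pics/press.png

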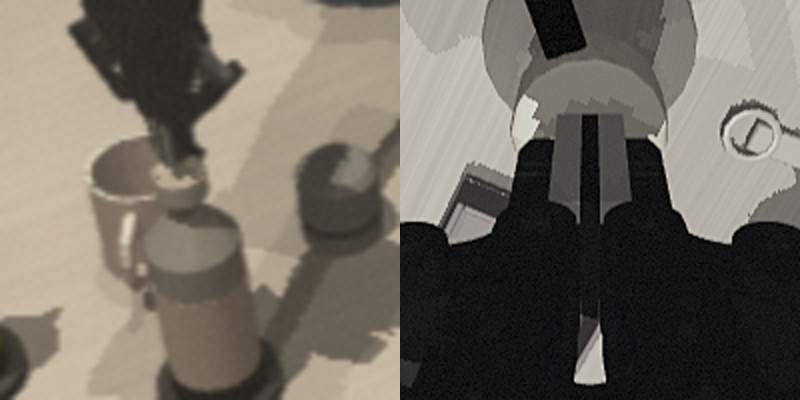

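>>> servo_tool(
  steps=[
    {"dx":0,"dy":0,"dz":-0.01,"wx":0,"wy":0,"wz":0},
    {"dx":0,"dy":0,"dz":-0.02,"wx":0,"wy":0,"wz":0},
    {"dx":0,"dy":0,"dz":-0.03,"wx":0,"wy":0,"wz":0},
    {"dx":0,"dy":0,"dz":-0.04,"wx":0,"wy":0,"wz":0},
    {"dx":0,"dy":0,"dz":-0.04,"wx":0,"wy":0,"wz":0},
  ],
)

```text
time_s: 46.92
eef_pos: [0.4553, -0.3733, 0.1955]
eef_rot: [-0.0, 0.531, 0.848, 0.0]
wrist_force: [-0.3, -0.4, -0.1]
opening: -0.001
grasp_force: 0.0
```

>>> servo_tool(
  steps=[
    {"dx":0,"dy":0,"dz":-0.01,"wx":0,"wy":0,"wz":0},
    {"dx":0,"dy":0,"dz":-0.02,"wx":0,"wy":0,"wz":0},
    {"dx":0,"dy":0,"dz":-0.03,"wx":0,"wy":0,"wz":0},
    {"dx":0,"dy":0,"dz":-0.04,"wx":0,"wy":0,"wz":0},
    {"dx":0,"dy":0,"dz":-0.04,"wx":0,"wy":0,"wz":0},
  ],
)

```text
time_s: 47.33
eef_pos: [0.4553, -0.3734, 0.1916]
eef_rot: [-0.0, 0.531, 0.848, 0.0]
wrist_force: [0.4, -0.2, 0.7]
opening: -0.001
grasp_force: 0.0
```

Run:
```python
from h import *
from scipy.optimize import least_squares
t=snap('top'); s=snap('scene'); w=snap('wrist')
def blob(img,x0,y0,x1,y1,sat,v):
    g=cv2.cvtColor(img,cv2.COLOR_RGB2HSV)[y0:y1,x0:x1]; m=((g[...,1]<sat)&(g[...,2]>v)).astype(np.uint8)
    n,l,st,ce=cv2.connectedComponentsWithStats(m); 
    i=1+np.argmax(st[1:,4]); return ce[i]+[x0,y0],st[i]
s5=cv2.imread('pics/s5.png')[:,:,::-1].copy(); cp=cv2.imread('pics/cap.png')[:,:,::-1].copy()
a,sa=blob(s5,183,203,206,225,90,190); print('scene cap',a,sa)
n,sn=blob(s['frame'],183,203,206,225,90,150); print('scene now',n,sn)
f=lambda p:np.r_[np.array(proj(t,p))-[364.1,226.87],np.array(proj(s,p))-a]
r=least_squares(f,[.455,-.375,.212]); print(r.x,r.fun)
o=ctrl.get_obs()['eef_pos']; print('tcp in scene',proj(s,o),'wrist',proj(w,o),'top',proj(t,o))
M=np.array(w['camera_from_world']); print('cam dist',(M[:3,:3]@o+M[:3,3])[2])
```

```text
scene cap [193.54901961 210.75490196] [  0   0  18  14 102]
scene now [203.01123596 210.97752809] [16  0  7 19 89]
[ 0.45425736 -0.37395831  0.21672789] [-0.05045215 -0.01774656 -0.04384079  0.00311945]
tcp in scene (np.float64(195.25448562643317), np.float64(217.95360356746983)) wrist (np.float64(273.88776236382523), np.float64(254.1383590763591)) top (np.float64(362.7235134819805), np.float64(227.57109176638235))
cam dist -0.1794309887011971
```

>>> servo_tool(
  steps=[
    {"dx":0,"dy":0,"dz":-0.01,"wx":0,"wy":0,"wz":0},
    {"dx":0,"dy":0,"dz":-0.02,"wx":0,"wy":0,"wz":0},
    {"dx":0,"dy":0,"dz":-0.02,"wx":0,"wy":0,"wz":0},
    {"dx":0,"dy":0,"dz":-0.02,"wx":0,"wy":0,"wz":0},
    {"dx":0,"dy":0,"dz":-0.02,"wx":0,"wy":0,"wz":0},
  ],
)

```text
time_s: 47.9
eef_pos: [0.4554, -0.3735, 0.1899]
eef_rot: [0.0, 0.531, 0.848, -0.0]
wrist_force: [0.4, -1.1, -0.5]
opening: -0.0
grasp_force: 0.0
```

Run:
```python
from h import *
s=snap('scene'); w=snap('wrist'); g=cv2.cvtColor(s['frame'],cv2.COLOR_RGB2GRAY)
s5=cv2.cvtColor(cv2.imread('pics/s5.png'),cv2.COLOR_BGR2GRAY)
for r in range(196,232): print(r,s5[r,186:206:2],g[r,186:206:2])
print(ctrl.get_obs()['wrist_force'])
```

```text
196 [176 176 178 177 180 179 177 176 181 180] [44 42 41 42 41 42 54 51 42 45]
197 [175 176 178 178 177 177 177 179 180 180] [45 45 43 40 45 46 43 44 45 46]
198 [178 178 181 179 177 180 180 181 180 180] [46 41 43 43 43 44 45 44 43 69]
199 [180 182 179 177 178 180 179 177 181 177] [ 44  42  42  46  40  44  47  45  46 118]
200 [181 177 176 182 180 179 180 179 175 180] [ 49  44  46  40  45  43  44  47  72 173]
201 [176 179 181 182 179 179 178 179 178 176] [ 69  44  43  41  42  45  43  56 130 179]
202 [181 182 182 179 180 177 179 178 176 175] [132  65  45  43  46  44  46  96 171 179]
203 [189 190 181 180 179 177 176 178 177 175] [170  85  51  44  45  44  57 147 179 180]
204 [118 141 167 175 181 176 178 177 177 177] [109  75  73  51  41  45  86 173 180 181]
205 [112 109 122 158 191 176 171 175 180 178] [106  72  75  67  44  42  86 176 182 184]
206 [111 111 117 123 168 181 117 150 178 179] [110  79  67  75  43  47  59 149 181 183]
207 [111 115 116 114 139 186  74  84 175 178] [110  79  71  76  42  44  42  83 178 181]
208 [111 112 117 129 158 183  88  78 174 179] [108  83  73  78  47  43  45
[... 1375 characters left out ...]
 94] [106 103 119  89  74  74  76  73  74  73]
225 [108 113 125 122  92  84  84  83  90  94] [107 109 122 124  88  88  81  79  78  78]
226 [108 127 127 127 123 116  89  95 103  99] [107 112 126 129 128 121  86  86  89  85]
227 [106 139 136 128 130 132 123 120 125 123] [103 124 129 130 131 131 122 114 113 110]
228 [118 143 139 139 140 137 132 131 132 129] [109 125 128 129 131 135 125 121 117 114]
229 [138 144 140 139 142 144 140 135 132 129] [121 124 129 130 131 135 129 124 120 120]
230 [133 142 140 140 140 147 144 135 132 130] [120 127 130 131 132 135 128 122 119 117]
231 [132 145 141 141 145 147 144 136 134 133] [118 129 130 131 133 133 133 122 121 118]
[-0.46853666  0.27257657 -0.00855753]
```

>>> servo_tool(
  steps=[
    {"dx":0,"dy":0,"dz":-0.01,"wx":0,"wy":0,"wz":0},
    {"dx":0,"dy":0,"dz":-0.02,"wx":0,"wy":0,"wz":0},
    {"dx":0,"dy":0,"dz":-0.03,"wx":0,"wy":0,"wz":0},
    {"dx":0,"dy":0,"dz":-0.03,"wx":0,"wy":0,"wz":0},
    {"dx":0,"dy":0,"dz":-0.03,"wx":0,"wy":0,"wz":0},
  ],
)

```text
time_s: 48.42
eef_pos: [0.4555, -0.3736, 0.1872]
eef_rot: [0.0, 0.531, 0.848, -0.0]
wrist_force: [-0.9, 0.6, 2.8]
opening: 0.003
grasp_force: 1.7
```

>>> servo_tool(
  steps=[
    {"dx":0,"dy":0,"dz":-0.01,"wx":0,"wy":0,"wz":0},
    {"dx":0,"dy":0,"dz":-0.02,"wx":0,"wy":0,"wz":0},
    {"dx":0,"dy":0,"dz":-0.03,"wx":0,"wy":0,"wz":0},
    {"dx":0,"dy":0,"dz":-0.03,"wx":0,"wy":0,"wz":0},
    {"dx":0,"dy":0,"dz":-0.03,"wx":0,"wy":0,"wz":0},
  ],
)

```text
time_s: 48.83
eef_pos: [0.4555, -0.3736, 0.1841]
eef_rot: [0.0, 0.531, 0.848, -0.0]
wrist_force: [0.3, 0.4, 5.2]
opening: -0.001
grasp_force: 2.6
```

>>> servo_tool(
  steps=[
    {"dx":0,"dy":0,"dz":-0.01,"wx":0,"wy":0,"wz":0},
    {"dx":0,"dy":0,"dz":-0.02,"wx":0,"wy":0,"wz":0},
    {"dx":0,"dy":0,"dz":-0.03,"wx":0,"wy":0,"wz":0},
    {"dx":0,"dy":0,"dz":-0.05,"wx":0,"wy":0,"wz":0},
    {"dx":0,"dy":0,"dz":-0.05,"wx":0,"wy":0,"wz":0},
  ],
)

```text
time_s: 49.25
eef_pos: [0.4555, -0.3737, 0.1793]
eef_rot: [0.0, 0.531, 0.848, -0.0]
wrist_force: [-1.6, 1.8, 7.8]
opening: -0.008
grasp_force: 4.1
```

>>> servo_tool(
  steps=[
    {"dx":0,"dy":0,"dz":-0.01,"wx":0,"wy":0,"wz":0},
    {"dx":0,"dy":0,"dz":-0.02,"wx":0,"wy":0,"wz":0},
    {"dx":0,"dy":0,"dz":-0.03,"wx":0,"wy":0,"wz":0},
    {"dx":0,"dy":0,"dz":-0.03,"wx":0,"wy":0,"wz":0},
    {"dx":0,"dy":0,"dz":-0.03,"wx":0,"wy":0,"wz":0},
  ],
)

```text
time_s: 49.67
eef_pos: [0.4556, -0.3737, 0.1772]
eef_rot: [0.001, 0.531, 0.848, -0.0]
wrist_force: [-3.1, 2.2, 11.4]
opening: 0.003
grasp_force: 5.5
```

>>> servo_tool(
  steps=[
    {"dx":0,"dy":0,"dz":-0.01,"wx":0,"wy":0,"wz":0},
    {"dx":0,"dy":0,"dz":-0.02,"wx":0,"wy":0,"wz":0},
    {"dx":0,"dy":0,"dz":-0.02,"wx":0,"wy":0,"wz":0},
    {"dx":0,"dy":0,"dz":-0.02,"wx":0,"wy":0,"wz":0},
    {"dx":0,"dy":0,"dz":-0.02,"wx":0,"wy":0,"wz":0},
  ],
)

```text
time_s: 50.08
eef_pos: [0.4557, -0.3739, 0.1771]
eef_rot: [0.001, 0.531, 0.848, -0.0]
wrist_force: [-5.4, 5.7, 20.6]
opening: 0.001
grasp_force: 10.4
```

Run:
```python
from h import *
s=snap('scene'); g=cv2.cvtColor(s['frame'],cv2.COLOR_RGB2GRAY)
for r in range(208,226): print(r,g[r,186:206:2])
```

```text
208 [110  83  72  61  42  40  59 169 181 179]
209 [111  83  67  79  45  45  49 146 181 181]
210 [111  89  75  85  49  45  47  82 177 185]
211 [110 101  81  87  55  41  41  51 158 182]
212 [110 101  81  85  55  42  41  61 173 181]
213 [111 105  83  81  65  44  45  79 177 182]
214 [109 111  85  73  65  44  43  92 175 182]
215 [111 122 116  72  68  46  61 102 161 184]
216 [108 130 128  72  74  54  82 102 149 186]
217 [109 132 158  92  84  88  88  95 147 182]
218 [123 144 167 163 123 158 105 114 129 174]
219 [186 142 160 168 167 167 140  96 123 164]
220 [116 110 122 157 160 145 101  86 110 159]
221 [107 102 111 116 114 107  95  85 102 154]
222 [106 104 108 110 105 103  93  87  78  94]
223 [108 104 105 110 107 101  92  84  75  72]
224 [108 104 108 108 104 100  93  80  76  77]
225 [112 108 124  96  99  96  86  75  76  76]
```

>>> servo_tool(
  steps=[
    {"dx":0,"dy":0,"dz":0.05,"wx":0,"wy":0,"wz":0},
    {"dx":0,"dy":0,"dz":0.15,"wx":0,"wy":0,"wz":0},
    {"dx":0,"dy":0,"dz":0.3,"wx":0,"wy":0,"wz":0},
    {"dx":0,"dy":0,"dz":0.6,"wx":0,"wy":0,"wz":0},
    {"dx":0,"dy":0,"dz":0.9,"wx":0,"wy":0,"wz":0},
  ],
)

```text
time_s: 50.55
eef_pos: [0.4545, -0.3725, 0.2628]
eef_rot: [-0.002, 0.531, 0.848, 0.001]
wrist_force: [0.1, -1.9, 0.7]
opening: 0.002
grasp_force: 0.0
```

>>> servo_tool(
  steps=[
    {"dx":0,"dy":0.18,"dz":0.2,"wx":0,"wy":0,"wz":0},
    {"dx":0,"dy":0.36,"dz":0.4,"wx":0,"wy":0,"wz":0},
    {"dx":0,"dy":0.55,"dz":0.6,"wx":0,"wy":0,"wz":0},
    {"dx":0,"dy":0.74,"dz":0.75,"wx":0,"wy":0,"wz":0},
    {"dx":0,"dy":0.915,"dz":0.85,"wx":0,"wy":0,"wz":0},
  ],
)

```text
time_s: 50.97
eef_pos: [0.4555, -0.2812, 0.3502]
eef_rot: [0.001, 0.531, 0.848, -0.0]
wrist_force: [0.1, -0.2, 0.1]
opening: 0.001
grasp_force: 0.0
```

```bash
python3 - <<'E'
from h import *
c=snap('wrist'); g=cv2.cvtColor(c['frame'],cv2.COLOR_RGB2HSV); m=((g[...,1]<50)&(g[...,2]>185)).astype(np.uint8)
u=np.array(proj(c,(.455,-.374,.212))); n,l,s,ce=cv2.connectedComponentsWithStats(m)
for i in range(1,n):
    if np.hypot(*(ce[i]-u))<25 and s[i,4]>100: print(s[i],ce[i],u)
# real finger tip rows: dark pixels column profile
gg=cv2.cvtColor(c['frame'],cv2.COLOR_RGB2GRAY); o=ctrl.get_obs(); print(o['eef_pos'],proj(c,o['eef_pos']))
E
python3 carts.py
```

```text
[183 261  62  49 904] [223.75331858 278.37389381] [228.25317454 277.40975981]
[ 0.45623259 -0.27867199  0.35213646] (np.float64(277.52104481394423), np.float64(251.941237897281))
[ 689. -262.]
[ 616. -151.]
[552. -54.]
[496.  31.]
inner [ 0.6085 -0.0522] lidblob [ 0.6034 -0.0554] yaw -3.2 len 0.021 n 168
[446. 108.]
inner [ 0.6031 -0.1419] lidblob [ 0.5983 -0.143 ] yaw -3.4 len 0.021 n 145
```

>>> servo_tool(
  steps=[
    {"dx":0.02,"dy":0.18,"dz":0,"wx":0,"wy":0,"wz":0},
    {"dx":0.04,"dy":0.36,"dz":0,"wx":0,"wy":0,"wz":0},
    {"dx":0.06,"dy":0.54,"dz":0,"wx":0,"wy":0,"wz":0},
    {"dx":0.08,"dy":0.72,"dz":0,"wx":0,"wy":0,"wz":0},
    {"dx":0.1,"dy":0.9,"dz":0,"wx":0,"wy":0,"wz":0},
  ],
  jaw=1,
)

```text
time_s: 51.48
eef_pos: [0.465, -0.1914, 0.3471]
eef_rot: [-0.001, 0.531, 0.847, -0.0]
wrist_force: [0.6, -0.5, -0.5]
opening: 0.71
grasp_force: 0.0
```

>>> servo_tool(
  steps=[
    {"dx":0.02,"dy":0.18,"dz":0,"wx":0,"wy":0,"wz":0},
    {"dx":0.04,"dy":0.36,"dz":0,"wx":0,"wy":0,"wz":0},
    {"dx":0.06,"dy":0.54,"dz":0,"wx":0,"wy":0,"wz":0},
    {"dx":0.08,"dy":0.72,"dz":0,"wx":0,"wy":0,"wz":0},
    {"dx":0.1,"dy":0.9,"dz":0,"wx":0,"wy":0,"wz":0},
  ],
)

```text
time_s: 51.9
eef_pos: [0.4751, -0.1014, 0.3472]
eef_rot: [-0.001, 0.531, 0.847, -0.0]
wrist_force: [0.4, -0.5, -0.4]
opening: 0.996
grasp_force: 0.0
```

>>> servo_tool(
  steps=[
    {"dx":0.02,"dy":0.18,"dz":0,"wx":0,"wy":0,"wz":0},
    {"dx":0.04,"dy":0.36,"dz":0,"wx":0,"wy":0,"wz":0},
    {"dx":0.06,"dy":0.54,"dz":0,"wx":0,"wy":0,"wz":0},
    {"dx":0.08,"dy":0.72,"dz":0,"wx":0,"wy":0,"wz":0},
    {"dx":0.1,"dy":0.9,"dz":0,"wx":0,"wy":0,"wz":0},
  ],
)

```text
time_s: 52.32
eef_pos: [0.4851, -0.0115, 0.3472]
eef_rot: [-0.001, 0.531, 0.847, -0.0]
wrist_force: [-0.1, -0.1, -0.2]
opening: 1.002
grasp_force: 0.0
```

>>> servo_tool(
  steps=[
    {"dx":0.02,"dy":0.18,"dz":0,"wx":0,"wy":0,"wz":0},
    {"dx":0.04,"dy":0.36,"dz":0,"wx":0,"wy":0,"wz":0},
    {"dx":0.06,"dy":0.54,"dz":0,"wx":0,"wy":0,"wz":0},
    {"dx":0.08,"dy":0.72,"dz":0,"wx":0,"wy":0,"wz":0},
    {"dx":0.1,"dy":0.9,"dz":0,"wx":0,"wy":0,"wz":0},
  ],
)

```text
time_s: 52.73
eef_pos: [0.4952, 0.0785, 0.3472]
eef_rot: [-0.001, 0.531, 0.847, -0.001]
wrist_force: [0.3, 0.4, 0.5]
opening: 0.998
grasp_force: 0.0
```

>>> servo_tool(
  steps=[
    {"dx":0.02,"dy":0.18,"dz":0,"wx":0,"wy":0,"wz":0.034},
    {"dx":0.04,"dy":0.36,"dz":0,"wx":0,"wy":0,"wz":0.067},
    {"dx":0.06,"dy":0.54,"dz":0,"wx":0,"wy":0,"wz":0.1},
    {"dx":0.08,"dy":0.72,"dz":0,"wx":0,"wy":0,"wz":0.134},
    {"dx":0.1,"dy":0.9,"dz":0,"wx":0,"wy":0,"wz":0.167},
  ],
)

```text
time_s: 53.15
eef_pos: [0.5053, 0.1685, 0.347]
eef_rot: [-0.001, 0.29, 0.957, -0.001]
wrist_force: [-0.0, -0.2, 0.1]
opening: 1.0
grasp_force: 0.0
```

>>> servo_tool(
  steps=[
    {"dx":0.02,"dy":0.18,"dz":0,"wx":0,"wy":0,"wz":0.034},
    {"dx":0.04,"dy":0.36,"dz":0,"wx":0,"wy":0,"wz":0.067},
    {"dx":0.06,"dy":0.54,"dz":0,"wx":0,"wy":0,"wz":0.1},
    {"dx":0.08,"dy":0.72,"dz":0,"wx":0,"wy":0,"wz":0.134},
    {"dx":0.1,"dy":0.9,"dz":0,"wx":0,"wy":0,"wz":0.167},
  ],
)

```text
time_s: 53.57
eef_pos: [0.5154, 0.2584, 0.3469]
eef_rot: [-0.001, 0.032, 0.999, -0.001]
wrist_force: [0.5, 0.2, 0.1]
opening: 1.002
grasp_force: 0.0
```

>>> servo_tool(
  steps=[
    {"dx":0,"dy":0.18,"dz":0,"wx":0,"wy":0,"wz":0.034},
    {"dx":0,"dy":0.36,"dz":0,"wx":0,"wy":0,"wz":0.067},
    {"dx":0,"dy":0.54,"dz":0,"wx":0,"wy":0,"wz":0.1},
    {"dx":0,"dy":0.72,"dz":0,"wx":0,"wy":0,"wz":0.134},
    {"dx":0,"dy":0.9,"dz":0,"wx":0,"wy":0,"wz":0.167},
  ],
)

```text
time_s: 53.98
eef_pos: [0.5154, 0.3484, 0.3467]
eef_rot: [-0.001, -0.228, 0.974, -0.0]
wrist_force: [0.1, -0.2, -0.6]
opening: 0.998
grasp_force: 0.0
```

>>> servo_tool(
  steps=[
    {"dx":0,"dy":0.18,"dz":0,"wx":0,"wy":0,"wz":0.034},
    {"dx":0,"dy":0.36,"dz":0,"wx":0,"wy":0,"wz":0.067},
    {"dx":0,"dy":0.54,"dz":0,"wx":0,"wy":0,"wz":0.1},
    {"dx":0,"dy":0.72,"dz":0,"wx":0,"wy":0,"wz":0.134},
    {"dx":0,"dy":0.83,"dz":0,"wx":0,"wy":0,"wz":0.167},
  ],
)

```text
time_s: 54.4
eef_pos: [0.5152, 0.4321, 0.3463]
eef_rot: [-0.001, -0.473, 0.881, 0.0]
wrist_force: [0.8, -1.1, 0.3]
opening: 1.0
grasp_force: 0.0
```

>>> servo_tool(
  steps=[
    {"dx":0,"dy":0,"dz":-0.2,"wx":0,"wy":0,"wz":0},
    {"dx":0,"dy":0,"dz":-0.4,"wx":0,"wy":0,"wz":0},
    {"dx":0,"dy":0,"dz":-0.6,"wx":0,"wy":0,"wz":0},
    {"dx":0,"dy":0,"dz":-0.8,"wx":0,"wy":0,"wz":0},
    {"dx":0,"dy":0,"dz":-1,"wx":0,"wy":0,"wz":0},
  ],
)

```text
time_s: 54.82
eef_pos: [0.5151, 0.4303, 0.2456]
eef_rot: [-0.001, -0.47, 0.882, -0.0]
wrist_force: [-0.2, -0.1, -0.3]
opening: 0.998
grasp_force: 0.0
```

Run:
```python
from h import *
o=ctrl.get_obs(); e=o['eef_rot'];print(o['eef_pos'],np.degrees(2*np.arctan2(e[2],e[1])),o['q'])
```

```text
[0.51512726 0.43032599 0.24564058] 236.11515195527105 [ 5.19692425e-01  3.68743569e-01  1.29881267e+00 -3.17761999e-04
  1.47684056e+00 -2.03046781e+00]
```

>>> servo_tool(
  steps=[
    {"dx":-0.04,"dy":0.015,"dz":-0.2,"wx":0,"wy":0,"wz":0},
    {"dx":-0.04,"dy":0.015,"dz":-0.4,"wx":0,"wy":0,"wz":0},
    {"dx":-0.04,"dy":0.015,"dz":-0.6,"wx":0,"wy":0,"wz":0},
    {"dx":-0.04,"dy":0.015,"dz":-0.8,"wx":0,"wy":0,"wz":0},
    {"dx":-0.04,"dy":0.015,"dz":-1,"wx":0,"wy":0,"wz":0},
  ],
)

```text
time_s: 55.23
eef_pos: [0.5109, 0.4316, 0.1458]
eef_rot: [-0.001, -0.47, 0.882, -0.0]
wrist_force: [0.2, -1.1, -0.3]
opening: 0.996
grasp_force: 0.0
```

>>> servo_tool(
  steps=[
    {"dx":0,"dy":0,"dz":-0.2,"wx":0,"wy":0,"wz":0},
    {"dx":0,"dy":0,"dz":-0.4,"wx":0,"wy":0,"wz":0},
    {"dx":0,"dy":0,"dz":-0.6,"wx":0,"wy":0,"wz":0},
    {"dx":0,"dy":0,"dz":-0.75,"wx":0,"wy":0,"wz":0},
    {"dx":0,"dy":0,"dz":-0.9,"wx":0,"wy":0,"wz":0},
  ],
)

```text
time_s: 55.65
eef_pos: [0.5104, 0.4313, 0.0556]
eef_rot: [-0.002, -0.47, 0.882, -0.0]
wrist_force: [-0.4, -0.4, -0.3]
opening: 1.0
grasp_force: 0.0
```

>>> servo_tool(
  steps=[
    {"dx":0,"dy":0,"dz":0,"wx":0,"wy":0,"wz":0},
    {"dx":0,"dy":0,"dz":0,"wx":0,"wy":0,"wz":0},
    {"dx":0,"dy":0,"dz":0,"wx":0,"wy":0,"wz":0},
    {"dx":0,"dy":0,"dz":0,"wx":0,"wy":0,"wz":0},
    {"dx":0,"dy":0,"dz":0,"wx":0,"wy":0,"wz":0},
  ],
  jaw=0,
)

```text
time_s: 56.07
eef_pos: [0.5123, 0.4331, 0.0604]
eef_rot: [0.001, -0.47, 0.882, 0.0]
wrist_force: [0.9, -0.3, 0.8]
opening: 0.297
grasp_force: 0.0
```

>>> servo_tool(
  steps=[
    {"dx":0,"dy":0,"dz":0,"wx":0,"wy":0,"wz":0},
    {"dx":0,"dy":0,"dz":0,"wx":0,"wy":0,"wz":0},
    {"dx":0,"dy":0,"dz":0,"wx":0,"wy":0,"wz":0},
    {"dx":0,"dy":0,"dz":0,"wx":0,"wy":0,"wz":0},
    {"dx":0,"dy":0,"dz":0,"wx":0,"wy":0,"wz":0},
  ],
)

```text
time_s: 56.48
eef_pos: [0.5123, 0.4331, 0.0606]
eef_rot: [0.001, -0.47, 0.882, 0.0]
wrist_force: [-1.1, -0.5, 5.9]
opening: 0.236
grasp_force: 58.5
```

>>> servo_tool(
  steps=[
    {"dx":0.055,"dy":-0.043,"dz":0,"wx":0,"wy":0,"wz":-0.022},
    {"dx":0.105,"dy":-0.089,"dz":0,"wx":0,"wy":0,"wz":-0.044},
    {"dx":0.154,"dy":-0.14,"dz":0,"wx":0,"wy":0,"wz":-0.066},
    {"dx":0.197,"dy":-0.192,"dz":0,"wx":0,"wy":0,"wz":-0.088},
    {"dx":0.238,"dy":-0.249,"dz":0,"wx":0,"wy":0,"wz":-0.11},
  ],
)

```text
time_s: 56.9
eef_pos: [0.536, 0.4081, 0.0605]
eef_rot: [0.001, -0.31, 0.951, 0.0]
wrist_force: [-2.1, -0.8, 7.1]
opening: 0.234
grasp_force: 58.6
```

>>> servo_tool(
  steps=[
    {"dx":0.037,"dy":-0.059,"dz":0,"wx":0,"wy":0,"wz":-0.022},
    {"dx":0.069,"dy":-0.119,"dz":0,"wx":0,"wy":0,"wz":-0.044},
    {"dx":0.097,"dy":-0.183,"dz":0,"wx":0,"wy":0,"wz":-0.066},
    {"dx":0.12,"dy":-0.247,"dz":0,"wx":0,"wy":0,"wz":-0.088},
    {"dx":0.139,"dy":-0.314,"dz":0,"wx":0,"wy":0,"wz":-0.11},
  ],
)

```text
time_s: 57.32
eef_pos: [0.55, 0.3765, 0.0605]
eef_rot: [0.001, -0.142, 0.99, 0.0]
wrist_force: [-1.4, 0.6, 6.6]
opening: 0.229
grasp_force: 58.6
```

>>> servo_tool(
  steps=[
    {"dx":0.015,"dy":-0.068,"dz":0,"wx":0,"wy":0,"wz":-0.022},
    {"dx":0.024,"dy":-0.136,"dz":0,"wx":0,"wy":0,"wz":-0.044},
    {"dx":0.029,"dy":-0.205,"dz":0,"wx":0,"wy":0,"wz":-0.066},
    {"dx":0.03,"dy":-0.273,"dz":0,"wx":0,"wy":0,"wz":-0.088},
    {"dx":0.025,"dy":-0.343,"dz":0,"wx":0,"wy":0,"wz":-0.11},
  ],
)

```text
time_s: 57.73
eef_pos: [0.5526, 0.3421, 0.0605]
eef_rot: [0.001, 0.03, 1.0, 0.0]
wrist_force: [-1.4, -0.6, 6.3]
opening: 0.233
grasp_force: 58.6
```

>>> servo_tool(
  steps=[
    {"dx":0,"dy":0,"dz":0,"wx":0,"wy":0,"wz":0},
    {"dx":0,"dy":0,"dz":0,"wx":0,"wy":0,"wz":0},
    {"dx":-0.002,"dy":-0.01,"dz":0,"wx":0,"wy":0,"wz":0},
    {"dx":-0.004,"dy":-0.02,"dz":0,"wx":0,"wy":0,"wz":0},
    {"dx":-0.004,"dy":-0.02,"dz":0,"wx":0,"wy":0,"wz":0},
  ],
)

```text
time_s: 58.15
eef_pos: [0.5526, 0.3414, 0.0606]
eef_rot: [0.002, 0.029, 1.0, 0.002]
wrist_force: [1.4, 3.9, 4.2]
opening: 0.229
grasp_force: 58.9
```

>>> servo_tool(
  steps=[
    {"dx":0,"dy":-0.01,"dz":0,"wx":0,"wy":0,"wz":0},
    {"dx":0,"dy":-0.02,"dz":0,"wx":0,"wy":0,"wz":0},
    {"dx":0,"dy":-0.03,"dz":0,"wx":0,"wy":0,"wz":0},
    {"dx":0,"dy":-0.03,"dz":0,"wx":0,"wy":0,"wz":0},
    {"dx":0,"dy":-0.03,"dz":0,"wx":0,"wy":0,"wz":0},
  ],
)

```text
time_s: 58.57
eef_pos: [0.5526, 0.3413, 0.0606]
eef_rot: [0.002, 0.028, 1.0, 0.004]
wrist_force: [2.1, 15.1, 0.8]
opening: 0.236
grasp_force: 58.8
```

>>> servo_tool(
  steps=[
    {"dx":0,"dy":-0.01,"dz":0,"wx":0,"wy":0,"wz":0},
    {"dx":0,"dy":-0.02,"dz":0,"wx":0,"wy":0,"wz":0},
    {"dx":0,"dy":-0.03,"dz":0,"wx":0,"wy":0,"wz":0},
    {"dx":0,"dy":-0.03,"dz":0,"wx":0,"wy":0,"wz":0},
    {"dx":0,"dy":-0.03,"dz":0,"wx":0,"wy":0,"wz":0},
  ],
)

```text
time_s: 58.98
eef_pos: [0.5526, 0.3412, 0.0607]
eef_rot: [0.003, 0.028, 1.0, 0.006]
wrist_force: [4.9, 26.1, -2.8]
opening: 0.231
grasp_force: 58.8
```

>>> servo_tool(
  steps=[
    {"dx":0,"dy":0.02,"dz":0,"wx":0,"wy":0,"wz":0},
    {"dx":0,"dy":0.04,"dz":0,"wx":0,"wy":0,"wz":0},
    {"dx":0,"dy":0.05,"dz":0,"wx":0,"wy":0,"wz":0},
    {"dx":0,"dy":0.05,"dz":0,"wx":0,"wy":0,"wz":0},
    {"dx":0,"dy":0.05,"dz":0,"wx":0,"wy":0,"wz":0},
  ],
)

```text
time_s: 59.4
eef_pos: [0.5525, 0.3414, 0.0606]
eef_rot: [0.002, 0.028, 1.0, 0.002]
wrist_force: [1.2, 8.2, 3.1]
opening: 0.233
grasp_force: 59.5
```

>>> servo_tool(
  steps=[
    {"dx":0,"dy":0,"dz":0,"wx":0,"wy":0,"wz":0},
    {"dx":0,"dy":0,"dz":0,"wx":0,"wy":0,"wz":0},
    {"dx":0,"dy":0,"dz":0,"wx":0,"wy":0,"wz":0},
    {"dx":0,"dy":0,"dz":0,"wx":0,"wy":0,"wz":0},
    {"dx":0,"dy":0,"dz":0,"wx":0,"wy":0,"wz":0},
  ],
  jaw=1,
)

```text
time_s: 59.82
eef_pos: [0.5509, 0.3385, 0.0584]
eef_rot: [-0.0, 0.029, 1.0, -0.0]
wrist_force: [-0.2, 0.5, -0.1]
opening: 0.921
grasp_force: 0.0
```

>>> servo_tool(
  steps=[
    {"dx":0,"dy":0,"dz":0.1,"wx":0,"wy":0,"wz":0},
    {"dx":0,"dy":0,"dz":0.3,"wx":0,"wy":0,"wz":0},
    {"dx":0,"dy":0,"dz":0.5,"wx":0,"wy":0,"wz":0},
    {"dx":0,"dy":0,"dz":0.75,"wx":0,"wy":0,"wz":0},
    {"dx":0,"dy":0,"dz":1,"wx":0,"wy":0,"wz":0},
  ],
)

```text
time_s: 60.23
eef_pos: [0.5509, 0.3386, 0.1602]
eef_rot: [-0.0, 0.029, 1.0, -0.0]
wrist_force: [0.1, 0.4, 0.9]
opening: 1.001
grasp_force: 0.0
```

>>> servo_tool(
  steps=[
    {"dx":0.1,"dy":0,"dz":0.2,"wx":0,"wy":0,"wz":0},
    {"dx":0.2,"dy":0,"dz":0.4,"wx":0,"wy":0,"wz":0},
    {"dx":0.3,"dy":0,"dz":0.6,"wx":0,"wy":0,"wz":0},
    {"dx":0.4,"dy":-0.05,"dz":0.8,"wx":0,"wy":0,"wz":0},
    {"dx":0.45,"dy":-0.1,"dz":1,"wx":0,"wy":0,"wz":0},
  ],
)

```text
time_s: 60.65
eef_pos: [0.5969, 0.3286, 0.2607]
eef_rot: [0.0, 0.029, 1.0, 0.0]
wrist_force: [0.8, -1.1, 0.1]
opening: 1.003
grasp_force: 0.0
```

>>> servo_tool(
  steps=[
    {"dx":0,"dy":0,"dz":0.1,"wx":0,"wy":0,"wz":0},
    {"dx":0,"dy":0,"dz":0.2,"wx":0,"wy":0,"wz":0},
    {"dx":0,"dy":0,"dz":0.3,"wx":0,"wy":0,"wz":0},
    {"dx":0,"dy":0,"dz":0.3,"wx":0,"wy":0,"wz":0},
    {"dx":0,"dy":0,"dz":0.3,"wx":0,"wy":0,"wz":0},
  ],
)

```text
time_s: 61.07
eef_pos: [0.5958, 0.3293, 0.2889]
eef_rot: [0.0, 0.028, 1.0, 0.0]
wrist_force: [-0.2, -0.4, 0.5]
opening: 1.002
grasp_force: 0.0
```

```bash
python3 - <<'E'
from h import *
c=snap('wrist','lev3.png'); g=cv2.cvtColor(c['frame'],cv2.COLOR_RGB2GRAY); print(ctrl.get_obs()['eef_pos'])
P=np.array([.451,.351]); u=np.array(proj(c,(*P,.045))); print('piv px',u)
k=cv2.HoughCircles(cv2.medianBlur(g,3),cv2.HOUGH_GRADIENT,1,20,param1=80,param2=14,minRadius=8,maxRadius=24)[0]
for x,y,r in k:
    q=onz(c,x,y,.104)[:2]; 
    if np.linalg.norm(q-P)<.13: print((x,y,r),'as grip',q,np.degrees(np.arctan2(*(q-P)[::-1])),np.linalg.norm(q-P),'as piv',onz(c,x,y,.045)[:2])
E
python3 carts.py
```

```text
[0.59549755 0.32914533 0.28802846]
piv px [288.49700251  18.98378057]
(np.float32(288.5), np.float32(19.5), np.float32(19.0)) as grip [0.46185737 0.34843058] -13.31423675493249 0.01115725855709442 as piv [0.45146392 0.35098222]
(np.float32(283.5), np.float32(124.5), np.float32(11.1)) as grip [0.54868716 0.33996877] -6.442776852981178 0.09830803215185303 as piv [0.55290598 0.34109641]
(np.float32(299.5), np.float32(46.5), np.float32(12.2)) as grip [0.48354776 0.3569785 ] 10.40829520343307 0.033092283749859876 as piv [0.47680451 0.36096864]
(np.float32(363.5), np.float32(105.5), np.float32(22.3)) as grip [0.53592877 0.41281952] 36.05081433016815 0.10504546518338623 as piv [0.53800053 0.42620694]
(np.float32(397.5), np.float32(61.5), np.float32(23.4)) as grip [0.50040146 0.44201872] 61.50859092259028 0.10356114824846695 as piv [0.49649446 0.46031996]
(np.float32(309.5), np.float32(141.5), np.float32(17.6)) as grip [0.56541128 0.36327075] 6.121641962606342 0.1150674267941898 as piv [0.57244454 0.36831979]
(np.float32(277.5), np.float32(46.5), np.float32(11.0)) as grip [0.48249462 0.33798903] -22.446369116220083 0.03407632882839185 as piv [0.47557413 0.3387835 ]
(np.float32(267.5), np.float32(140.5), np.float32(8.3)) as grip [0.5623449  0.32447696] -13.398514127934257 0.11446028848820831 as piv [0.56886212 0.32299753]
[167. 201.]
inner [0.5897 0.2175] lidblob [0.6098 0.2162] yaw -72.9 len 0.023 n 210
[ 79. 202.]
inner [0.6166 0.127 ] lidblob [0.6069 0.1341] yaw -2.6 len 0.022 n 154
[ -9. 202.]
[-95. 203.]
[-182.  204.]
```

>>> servo_tool(
  steps=[
    {"dx":0.1,"dy":-0.2,"dz":0.2,"wx":0,"wy":0,"wz":0},
    {"dx":0.2,"dy":-0.4,"dz":0.4,"wx":0,"wy":0,"wz":0},
    {"dx":0.3,"dy":-0.6,"dz":0.6,"wx":0,"wy":0,"wz":0},
    {"dx":0.4,"dy":-0.8,"dz":0.8,"wx":0,"wy":0,"wz":0},
    {"dx":0.45,"dy":-1,"dz":1,"wx":0,"wy":0,"wz":0},
  ],
)

```text
time_s: 61.58
eef_pos: [0.6414, 0.228, 0.3881]
eef_rot: [-0.001, 0.028, 1.0, -0.0]
wrist_force: [-0.2, 0.3, -0.3]
opening: 1.004
grasp_force: 0.0
```

>>> servo_tool(
  steps=[
    {"dx":0,"dy":-0.2,"dz":0,"wx":0,"wy":0,"wz":0},
    {"dx":0,"dy":-0.4,"dz":0,"wx":0,"wy":0,"wz":0},
    {"dx":0,"dy":-0.6,"dz":0,"wx":0,"wy":0,"wz":0},
    {"dx":0,"dy":-0.8,"dz":0,"wx":0,"wy":0,"wz":0},
    {"dx":0,"dy":-1,"dz":0,"wx":0,"wy":0,"wz":0},
  ],
)

```text
time_s: 62.0
eef_pos: [0.6407, 0.1281, 0.3875]
eef_rot: [-0.001, 0.028, 1.0, -0.0]
wrist_force: [-0.9, -0.9, -0.9]
opening: 1.001
grasp_force: 0.0
```

>>> servo_tool(
  steps=[
    {"dx":0,"dy":-0.2,"dz":0,"wx":0,"wy":0,"wz":0},
    {"dx":0,"dy":-0.4,"dz":0,"wx":0,"wy":0,"wz":0},
    {"dx":0,"dy":-0.6,"dz":0,"wx":0,"wy":0,"wz":0},
    {"dx":0,"dy":-0.8,"dz":0,"wx":0,"wy":0,"wz":0},
    {"dx":0,"dy":-1,"dz":0,"wx":0,"wy":0,"wz":0},
  ],
)

```text
time_s: 62.42
eef_pos: [0.6407, 0.0282, 0.3875]
eef_rot: [-0.001, 0.028, 1.0, 0.0]
wrist_force: [0.0, -0.2, 0.1]
opening: 1.002
grasp_force: 0.0
```

>>> servo_tool(
  steps=[
    {"dx":0,"dy":0,"dz":0,"wx":0,"wy":0,"wz":0},
    {"dx":0,"dy":0,"dz":0,"wx":0,"wy":0,"wz":0},
    {"dx":0,"dy":0,"dz":0,"wx":0,"wy":0,"wz":0},
    {"dx":0,"dy":0,"dz":0,"wx":0,"wy":0,"wz":0},
    {"dx":0,"dy":0,"dz":0,"wx":0,"wy":0,"wz":0},
  ],
)

```text
time_s: 62.83
eef_pos: [0.6411, 0.03, 0.3887]
eef_rot: [-0.0, 0.028, 1.0, 0.0]
wrist_force: [-0.2, -0.0, 0.1]
opening: 0.999
grasp_force: 0.0
```

```bash
python3 carts.py
python3 - <<'E'
from h import *
c=snap('scene'); a=cv2.imread('pics/scene0.png').astype(int); d=np.abs(a-c['frame'][:,:,::-1].astype(int)).max(2)
# bystander change check
for n,p in dict(spare=(.37,-.21,.04),mug=(.3,-.32,.05),jar=(.659,.411,.05),wrench=(.64,-.37,0),screw=(.63,-.23,.01)).items():
    u=np.array(proj(c,p)).astype(int); print(n,u,d[u[1]-8:u[1]+8,u[0]-8:u[0]+8].mean().round(1))
t=snap('top'); print(ctrl.get_obs()['time_s'],ctrl.get_obs()['wrist_force'])
E
```

```text
[425. 131.]
inner [0.6221 0.2147] lidblob [0.6174 0.2076] yaw -3.0 len 0.021 n 105
[352. 132.]
inner [0.6162 0.1288] lidblob [0.6134 0.1234] yaw -3.1 len 0.021 n 98
[279. 132.]
inner [0.6113 0.039 ] lidblob [0.6108 0.0383] yaw -3.3 len 0.022 n 113
[208. 133.]
inner [ 0.6075 -0.0527] lidblob [ 0.6047 -0.0482] yaw -2.6 len 0.022 n 105
[135. 133.]
inner [ 0.5775 -0.1224] lidblob [ 0.582  -0.1244] yaw -8.8 len 0.021 n 115
spare [239 219] 7.0
mug [197 217] 8.2
jar [448 195] 2.3
wrench [235 309] 2.0
screw [277 281] 2.1
62.9833 [-0.26152444  0.19453298  0.03946499]
```

>>> servo_tool(
  steps=[
    {"dx":-0.06,"dy":-0.1,"dz":-0.1,"wx":0,"wy":0,"wz":-0.0396},
    {"dx":-0.12,"dy":-0.2,"dz":-0.2,"wx":0,"wy":0,"wz":-0.0792},
    {"dx":-0.18,"dy":-0.3,"dz":-0.3,"wx":0,"wy":0,"wz":-0.1188},
    {"dx":-0.24,"dy":-0.4,"dz":-0.4,"wx":0,"wy":0,"wz":-0.158},
    {"dx":-0.3,"dy":-0.5,"dz":-0.5,"wx":0,"wy":0,"wz":-0.198},
  ],
)

```text
time_s: 63.4
eef_pos: [0.6109, -0.0211, 0.3385]
eef_rot: [0.0, 0.335, 0.942, 0.0]
wrist_force: [0.1, 0.4, -0.5]
opening: 1.001
grasp_force: 0.0
```

>>> servo_tool(
  steps=[
    {"dx":-0.06,"dy":-0.1,"dz":-0.1,"wx":0,"wy":0,"wz":-0.0396},
    {"dx":-0.12,"dy":-0.2,"dz":-0.2,"wx":0,"wy":0,"wz":-0.0792},
    {"dx":-0.18,"dy":-0.3,"dz":-0.3,"wx":0,"wy":0,"wz":-0.1188},
    {"dx":-0.24,"dy":-0.4,"dz":-0.4,"wx":0,"wy":0,"wz":-0.158},
    {"dx":-0.34,"dy":-0.5,"dz":-0.5,"wx":0,"wy":0,"wz":-0.198},
  ],
)

```text
time_s: 63.82
eef_pos: [0.5772, -0.0712, 0.2885]
eef_rot: [0.0, 0.607, 0.794, 0.0]
wrist_force: [-0.7, 0.2, -0.5]
opening: 0.999
grasp_force: 0.0
```

>>> servo_tool(
  steps=[
    {"dx":0,"dy":-0.1,"dz":-0.1,"wx":0,"wy":0,"wz":-0.0396},
    {"dx":0,"dy":-0.2,"dz":-0.2,"wx":0,"wy":0,"wz":-0.0792},
    {"dx":0,"dy":-0.3,"dz":-0.3,"wx":0,"wy":0,"wz":-0.1188},
    {"dx":0,"dy":-0.4,"dz":-0.4,"wx":0,"wy":0,"wz":-0.158},
    {"dx":0,"dy":-0.52,"dz":-0.45,"wx":0,"wy":0,"wz":-0.198},
  ],
)

```text
time_s: 64.23
eef_pos: [0.5767, -0.1228, 0.2426]
eef_rot: [-0.001, 0.821, 0.571, -0.0]
wrist_force: [0.8, -0.2, -0.4]
opening: 1.0
grasp_force: 0.0
```

```bash
python3 chk.py g "[(.577,-.122,.084),(.608,-.052,.084)]"
python3 - <<'E'
from h import *
c=snap('scene'); print(ctrl.get_obs()['q'])
E
```

```text
[ 0.5766783  -0.12275086  0.2425803 ] psi 69.61361037659616
wrist (0.577, -0.122, 0.084) [274. 181.]
inner [ 0.5776 -0.1219] lidblob [ 0.5781 -0.1182] yaw -8.9 len 0.022 n 228
wrist (0.608, -0.052, 0.084) [280.  90.]
inner [ 0.6083 -0.0516] lidblob [ 0.6078 -0.0512] yaw -5.1 len 0.022 n 268
top (0.577, -0.122, 0.084) [284. 198.]
fail attempt to get argmax of an empty sequence
top (0.608, -0.052, 0.084) [264. 189.]
inner [ 0.6097 -0.0527] lidblob [ 0.5984 -0.0526] yaw -0.0 len 0.007 n 6
[-4.11503976e-01  1.87296642e-01  1.52807854e+00  1.35208748e-04
  1.42725192e+00 -6.32997232e-02]
```

>>> servo_tool(
  steps=[
    {"dx":0,"dy":0,"dz":-0.2,"wx":0,"wy":0,"wz":0},
    {"dx":0,"dy":0,"dz":-0.4,"wx":0,"wy":0,"wz":0},
    {"dx":0,"dy":0,"dz":-0.6,"wx":0,"wy":0,"wz":0},
    {"dx":0,"dy":0,"dz":-0.8,"wx":0,"wy":0,"wz":0},
    {"dx":0,"dy":0,"dz":-1,"wx":0,"wy":0,"wz":0},
  ],
)

```text
time_s: 64.8
eef_pos: [0.5778, -0.1222, 0.1441]
eef_rot: [0.001, 0.818, 0.575, 0.001]
wrist_force: [0.3, -0.5, 0.2]
opening: 0.999
grasp_force: 0.0
```

>>> servo_tool(
  steps=[
    {"dx":0,"dy":0,"dz":-0.2,"wx":0,"wy":0,"wz":0},
    {"dx":0,"dy":0,"dz":-0.4,"wx":0,"wy":0,"wz":0},
    {"dx":0,"dy":0,"dz":-0.6,"wx":0,"wy":0,"wz":0},
    {"dx":0,"dy":0,"dz":-0.8,"wx":0,"wy":0,"wz":0},
    {"dx":0,"dy":0,"dz":-0.97,"wx":0,"wy":0,"wz":0},
  ],
)

```text
time_s: 65.22
eef_pos: [0.5776, -0.1221, 0.0464]
eef_rot: [0.0, 0.818, 0.575, 0.0]
wrist_force: [-0.8, 0.3, -0.6]
opening: 0.998
grasp_force: 0.0
```

>>> servo_tool(
  steps=[
    {"dx":0,"dy":0,"dz":0,"wx":0,"wy":0,"wz":0},
    {"dx":0,"dy":0,"dz":0,"wx":0,"wy":0,"wz":0},
    {"dx":0,"dy":0,"dz":0,"wx":0,"wy":0,"wz":0},
    {"dx":0,"dy":0,"dz":0,"wx":0,"wy":0,"wz":0},
    {"dx":0,"dy":0,"dz":0,"wx":0,"wy":0,"wz":0},
  ],
  jaw=0,
)

```text
time_s: 65.63
eef_pos: [0.5782, -0.1231, 0.0491]
eef_rot: [0.001, 0.819, 0.574, 0.001]
wrist_force: [-3.3, 2.0, 7.1]
opening: 0.556
grasp_force: 61.6
```

>>> servo_tool(
  steps=[
    {"dx":0,"dy":0,"dz":0,"wx":0,"wy":0,"wz":0},
    {"dx":0,"dy":0,"dz":0,"wx":0,"wy":0,"wz":0},
    {"dx":0,"dy":0,"dz":0.1,"wx":0,"wy":0,"wz":0},
    {"dx":0,"dy":0,"dz":0.25,"wx":0,"wy":0,"wz":0},
    {"dx":0,"dy":0,"dz":0.4,"wx":0,"wy":0,"wz":0},
  ],
)

```text
time_s: 66.05
eef_pos: [0.5769, -0.1229, 0.0877]
eef_rot: [-0.0, 0.819, 0.573, -0.0]
wrist_force: [-0.4, -0.4, -3.5]
opening: 0.553
grasp_force: 62.6
```

>>> servo_tool(
  steps=[
    {"dx":0.06,"dy":-0.05,"dz":0,"wx":0,"wy":0,"wz":0.01},
    {"dx":0.12,"dy":-0.1,"dz":0,"wx":0,"wy":0,"wz":0.02},
    {"dx":0.18,"dy":-0.15,"dz":0,"wx":0,"wy":0,"wz":0.03},
    {"dx":0.255,"dy":-0.2,"dz":0,"wx":0,"wy":0,"wz":0.034},
    {"dx":0.255,"dy":-0.2,"dz":0,"wx":0,"wy":0,"wz":0.034},
  ],
)

```text
time_s: 66.47
eef_pos: [0.6043, -0.1443, 0.0879]
eef_rot: [0.001, 0.788, 0.616, 0.001]
wrist_force: [-0.0, -0.1, -2.9]
opening: 0.556
grasp_force: 62.8
```

>>> servo_tool(
  steps=[
    {"dx":0,"dy":0,"dz":-0.1,"wx":0,"wy":0,"wz":0},
    {"dx":0,"dy":0,"dz":-0.2,"wx":0,"wy":0,"wz":0},
    {"dx":0,"dy":0,"dz":-0.3,"wx":0,"wy":0,"wz":0},
    {"dx":0,"dy":0,"dz":-0.36,"wx":0,"wy":0,"wz":0},
    {"dx":0,"dy":0,"dz":-0.385,"wx":0,"wy":0,"wz":0},
  ],
)

```text
time_s: 66.88
eef_pos: [0.6011, -0.1423, 0.0491]
eef_rot: [-0.002, 0.788, 0.616, -0.001]
wrist_force: [-16.9, 5.2, 31.9]
opening: 0.558
grasp_force: 66.4
```

>>> servo_tool(
  steps=[
    {"dx":0,"dy":0,"dz":0.015,"wx":0,"wy":0,"wz":0},
    {"dx":0,"dy":0,"dz":0.015,"wx":0,"wy":0,"wz":0},
    {"dx":0,"dy":0,"dz":0.015,"wx":0,"wy":0,"wz":0},
    {"dx":0,"dy":0,"dz":0.015,"wx":0,"wy":0,"wz":0},
    {"dx":0,"dy":0,"dz":0.015,"wx":0,"wy":0,"wz":0},
  ],
)

```text
time_s: 67.3
eef_pos: [0.6024, -0.1429, 0.0494]
eef_rot: [-0.0, 0.788, 0.616, -0.0]
wrist_force: [-0.3, -0.0, -2.2]
opening: 0.554
grasp_force: 63.1
```

>>> servo_tool(
  steps=[
    {"dx":0,"dy":0,"dz":0,"wx":0,"wy":0,"wz":0},
    {"dx":0,"dy":0,"dz":0,"wx":0,"wy":0,"wz":0},
    {"dx":0,"dy":0,"dz":0,"wx":0,"wy":0,"wz":0},
    {"dx":0,"dy":0,"dz":0,"wx":0,"wy":0,"wz":0},
    {"dx":0,"dy":0,"dz":0,"wx":0,"wy":0,"wz":0},
  ],
  jaw=1,
)

```text
time_s: 67.72
eef_pos: [0.603, -0.1432, 0.0502]
eef_rot: [0.0, 0.788, 0.616, 0.0]
wrist_force: [0.3, -0.0, -0.4]
opening: 1.001
grasp_force: 0.0
```

>>> servo_tool(
  steps=[
    {"dx":0,"dy":0,"dz":0.1,"wx":0,"wy":0,"wz":0},
    {"dx":0,"dy":0,"dz":0.3,"wx":0,"wy":0,"wz":0},
    {"dx":0,"dy":0,"dz":0.5,"wx":0,"wy":0,"wz":0},
    {"dx":0,"dy":0,"dz":0.75,"wx":0,"wy":0,"wz":0},
    {"dx":0,"dy":0,"dz":1,"wx":0,"wy":0,"wz":0},
  ],
)

```text
time_s: 68.13
eef_pos: [0.6024, -0.143, 0.1514]
eef_rot: [-0.0, 0.788, 0.616, -0.0]
wrist_force: [0.1, 0.1, -0.1]
opening: 0.998
grasp_force: 0.0
```

>>> servo_tool(
  steps=[
    {"dx":-0.2,"dy":0.1,"dz":0.2,"wx":0,"wy":0,"wz":-0.036},
    {"dx":-0.4,"dy":0.2,"dz":0.4,"wx":0,"wy":0,"wz":-0.072},
    {"dx":-0.6,"dy":0.3,"dz":0.6,"wx":0,"wy":0,"wz":-0.108},
    {"dx":-0.8,"dy":0.4,"dz":0.8,"wx":0,"wy":0,"wz":-0.144},
    {"dx":-1,"dy":0.5,"dz":1,"wx":0,"wy":0,"wz":-0.18},
  ],
)

```text
time_s: 68.55
eef_pos: [0.5017, -0.0926, 0.2516]
eef_rot: [0.0, 0.929, 0.369, 0.0]
wrist_force: [0.3, -0.3, 0.4]
opening: 1.001
grasp_force: 0.0
```

>>> servo_tool(
  steps=[
    {"dx":0,"dy":0.2,"dz":0.2,"wx":0,"wy":0,"wz":-0.036},
    {"dx":0,"dy":0.4,"dz":0.4,"wx":0,"wy":0,"wz":-0.072},
    {"dx":0,"dy":0.6,"dz":0.6,"wx":0,"wy":0,"wz":-0.108},
    {"dx":0,"dy":0.8,"dz":0.8,"wx":0,"wy":0,"wz":-0.144},
    {"dx":0,"dy":1,"dz":1,"wx":0,"wy":0,"wz":-0.18},
  ],
)

```text
time_s: 68.97
eef_pos: [0.5023, 0.0079, 0.352]
eef_rot: [0.0, 0.995, 0.095, 0.001]
wrist_force: [-0.1, -0.3, 0.6]
opening: 1.001
grasp_force: 0.0
```

>>> servo_tool(
  steps=[
    {"dx":0,"dy":0.05,"dz":0.1,"wx":0,"wy":0,"wz":-0.03},
    {"dx":0,"dy":0.1,"dz":0.2,"wx":0,"wy":0,"wz":-0.06},
    {"dx":0,"dy":0.2,"dz":0.3,"wx":0,"wy":0,"wz":-0.06},
    {"dx":0,"dy":0.2,"dz":0.4,"wx":0,"wy":0,"wz":-0.06},
    {"dx":0,"dy":0.2,"dz":0.4,"wx":0,"wy":0,"wz":-0.06},
  ],
)

```text
time_s: 69.38
eef_pos: [0.5033, 0.0272, 0.3927]
eef_rot: [0.0, 1.0, 0.006, 0.002]
wrist_force: [-0.0, 0.0, 1.7]
opening: 0.996
grasp_force: 0.0
```

```bash
python3 carts.py; python3 -c "
from h import *
o=ctrl.get_obs(); print(o['eef_pos'],o['eef_rot'],o['time_s'])"
```

```text
[114.  57.]
inner [0.6228 0.2147] lidblob [0.6173 0.2109] yaw -3.0 len 0.021 n 130
[191.  61.]
inner [0.6161 0.1282] lidblob [0.6145 0.1236] yaw -1.9 len 0.022 n 127
[267.  67.]
inner [0.6118 0.0389] lidblob [0.6112 0.0396] yaw -2.7 len 0.022 n 128
[341.  71.]
inner [ 0.6082 -0.0522] lidblob [ 0.605  -0.0492] yaw -4.8 len 0.022 n 126
[416.  76.]
inner [ 0.6018 -0.1422] lidblob [ 0.5979 -0.1359] yaw -3.2 len 0.022 n 123
[0.50304788 0.02684813 0.39125865] [3.22127817e-04 9.99986086e-01 5.13962821e-03 1.14396582e-03] 69.4333
```

All five are back in place and squared up, the lever is at its closed stop and the arm is clear.

```bash
python3 -c "
from h import *
print(workorder.hand_in())"
```

```text
the job is handed in; nothing more can be done
None
```

I handed the job in with all five cartridges on the wash tray facing the scanner within about 2°. With the lever on its 60-degree mark I pressed the cap fully down and let it up, then swung the lever back to its closed stop. After the press, one cartridge had been knocked about 3 cm out of line, so I set it back in place before handing in.

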